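Set washed filter bowls to dry

ROBOT

A 6-joint arm with a two-finger parallel gripper is mounted at the origin on the work surface. World frame = base frame: x ahead of the robot, y to its left, z up, the work surface at z = 0. Lengths are in m, angles in rad, forces in N, time in s.
With the tool pointing down it reaches from about 0.375 to 0.925 m from the base axis. Payload 5.7 kg.
Tool frame: the origin (TCP) lies between the finger pads; the fingertips stand 8 mm ahead of it and the grasp point (between the pads) lies 11 mm behind it; x points along the fingers, z is the direction in which the jaws open and shut, and the axes are right-handed (so a half turn about x gives the same grasp; the last joint's range is limited). The gripper opens to 85 mm and grips with 20 to 120 N. Pads are 22 mm wide; open, the fingers measure 114 mm over their backs; the gripper's body (76 mm by 85 mm) begins 54 mm behind the grasp point. The pads swing forward as they close: fully open they stand 13 mm farther back than shut.
Start: joints at [-1.433, 0.359, 1.51, -0, 1.272, -0.115], TCP at [0.15, -0.581, 0.208] pointing down, gripper open.
Joint ranges: [-2.97, 2.97], [-1.01, 2.36], [0.21, 2.38], [-0.96, 4.11], [0.2, 2.71], [-2.98, 2.98]. Speed limits (rad/s): [2.39, 2.39, 3.14, 3.14, 3.14, 3.14].

INTERFACE

Orientations are given as a unit quaternion [x, y, z, w].
In Python, from rig import manip, optics gives the robot as it stands.
- The arm moves only by the shell command python3 -m inch 'ROWS' [OPENING] [FORCE]. ROWS is JSON, a list of rows, each a list of 4 numbers: the shift along the tool's x, y, z in m, then the turn about the tool's x in units of 6 degrees (1.0 is 6 degrees). A call has 1 to 12 rows; each row shifts and turns the commanded pose from where the row before left it, along the tool's axes as they then stand; what a row does not reach is not made up. A row lasts 1/10 s, in which the tool goes at most 50 mm and 8.59 degrees, less where a joint would pass 70% of its speed; a pose out of reach is approached as far as the arm can. A call is refused whole if a number of a shift passes 0.05 or a number of a turn 1, either way. A call with a gripper value outside its range is refused whole. OPENING is the gripper command: -1 is fully open, 1 is shut, values between are in proportion, set as the call begins (- or left out, the last holds). The fingers move at their own pace and stop on an object; FORCE is the grip in N (left out, the last holds). Time passes only in rows, so rows that do not move let the fingers close. It gives the time, the measured TCP pose, the force and the opening at its end, in the units of the state.
- manip.sense(): the state, without advancing time (a new reading comes with each control period).
- optics.read_camera(name): name is "side" or "top" or "wrist"; returns (picture, depth): 384x512x3 uint8, red, green, blue; 384x512 float32, m along the optical axis (not along the pixel's ray), 0 where there is no reading.
- optics.calibration(name): a dict with "fov_y" (degrees; the focal length in pixels is half the picture's height over the tangent of half this angle, whatever the lens; pixels are square), "cx", "cy" (the principal point, pixels), "D" ([k1, k2, p1, p2, k3] as OpenCV has them; the pictures are not rectified), "extrinsics" (4x4, takes a point from camera to world coordinates); the wrist camera has in their place "mount" (4x4, takes a point from camera to tool coordinates, whose origin is the TCP and whose axes are the tool frame's). Camera axes: x right, y down, z forward; pixel columns grow to the right and rows downward; lengths in m; the calibration is good to about 2 mm. A picture is of the moment at which its call begins: read the wrist's pose just before it. calibration takes no time and is no camera call.
- manip.sign_off(): hands the job in, once; it reports no verdict.
The state is a dict: "t": time; "joint_pos": joint angles; "joint_velocities": joint speeds; "effort": joint torques, N m; "tcp_pos": TCP position; "eef_rot": TCP orientation; "contact_force": force on the tool from outside, world axes, zero at the start; "wrist_torque": the same for the moment, N m; "gripper_width": opening from 0.0 (shut) to 1.0 (fully open).
Only numpy, scipy, OpenCV 4.12 (cv2) and the standard library are available. Lean on these libraries where they do the work, as an engineer would, in place of code of your own. Each camera call takes 0.05 s, during which the arm holds its last target.

TASK

Get the washed filter bowls drying: first set the white peg plate onto the blue drying base so that both pins come through its holes and it lies flush, then turn every bowl on the bench upside down over a drying peg of its own, rim down on the plate. Last of all push the control box's door shut until its catch holds it, and leave the spray bottle and steel ring where they are.

Things in the scene. Friction and masses are not known exactly. Their poses are not given: they have to be found in the camera images.
- peg_plate: White plastic plate 90 (x) x 345 (y) x 8 mm, 0.6 kg, starts flat on the bench. Origin: centre of its underside, z up. On top: four round steel pegs (22 mm diameter, 50 mm tall, tapered tip) at y = -144, -60, 60, 144 mm; at the centre an upright steel grip block 14 (x) x 22 (y) mm, top 56 mm above the underside. 13 mm through holes at y = -102 and 102 mm. Fits either way round.
- peg0 (a point): Foot of drying peg 0 on the plate: on the peg's axis, at the plate's top face (the peg rises 50 mm from here).
- peg1 (a point): Foot of drying peg 1 on the plate: on the peg's axis, at the plate's top face (the peg rises 50 mm from here).
- peg2 (a point): Foot of drying peg 2 on the plate: on the peg's axis, at the plate's top face (the peg rises 50 mm from here).
- peg3 (a point): Foot of drying peg 3 on the plate: on the peg's axis, at the plate's top face (the peg rises 50 mm from here).
- station: Blue drying base, fixed: a flat tray 110 (x) x 370 (y) x 20 mm high with two upright locating pins (10 mm diameter, 17 mm tall, conical tips) at y = -102 and 102 mm. Origin: centre of the tray's underside; x points away from the robot. Beyond the tray, x = 67 to 123 mm, runs the blower housing, 75 mm high.
- station_seat (a point): Centre of the tray's top face, 20 mm above the bench, midway between the pins: where the plate's origin comes when the plate is home.
- bowl0: Square aluminium cup with chamfered corners (filter bowl), one of 3 or 4: 46 mm across x and y flats, 57 over corners, 70 tall, wall 3.5, base 8 mm thick, 0.11 to 0.18 kg. Starts lying on a flat, mouth roughly towards the robot. Origin: centre of the base's outer face; z points to the mouth (at z = 70 mm). Inside 39 wide, 62 deep: mouth down over a peg its rim rests on the plate, with 8 mm play.
- bowl1: Square aluminium cup with chamfered corners (filter bowl), one of 3 or 4: 46 mm across x and y flats, 57 over corners, 70 tall, wall 3.5, base 8 mm thick, 0.11 to 0.18 kg. Starts lying on a flat, mouth roughly towards the robot. Origin: centre of the base's outer face; z points to the mouth (at z = 70 mm). Inside 39 wide, 62 deep: mouth down over a peg its rim rests on the plate, with 8 mm play.
- bowl2: Square aluminium cup with chamfered corners (filter bowl), one of 3 or 4: 46 mm across x and y flats, 57 over corners, 70 tall, wall 3.5, base 8 mm thick, 0.11 to 0.18 kg. Starts lying on a flat, mouth roughly towards the robot. Origin: centre of the base's outer face; z points to the mouth (at z = 70 mm). Inside 39 wide, 62 deep: mouth down over a peg its rim rests on the plate, with 8 mm play.
- bowl3: Square aluminium cup with chamfered corners (filter bowl), one of 3 or 4: 46 mm across x and y flats, 57 over corners, 70 tall, wall 3.5, base 8 mm thick, 0.11 to 0.18 kg. Starts lying on a flat, mouth roughly towards the robot. Origin: centre of the base's outer face; z points to the mouth (at z = 70 mm). Inside 39 wide, 62 deep: mouth down over a peg its rim rests on the plate, with 8 mm play.
- box_door (a joint): Hinge of the control box's door, rad: 0 = shut against its stop, grows as it opens towards the robot; starts 0.6 to 1.1. It stays where it is left. A sprung ball catch at the top of the free edge resists from about 0.10 to 0.05 rad (some 5 N at the push point); past it the ball draws the door shut and holds it.
- door_hinge (a point): On the upright hinge line at the door's top edge, 159 mm above the bench. Grey metal door, 148 mm wide, 12 thick, 156 high, no handle, hinged at its left edge as the robot sees it, on a fixed grey box (110 x 150 x 166 mm) at the robot's right. Axes turn with the door: -x outward normal of the outer face (the hinge line lies in that face), -y along the door to its free edge, z up.
- door_push (a point): Point on the door's outer face to push on, 105 mm from the hinge line and 30 mm below the top edge. Axes as for door_hinge.
- spray_bottle: Spray bottle standing to the right of the drying base, 70 mm diameter, 190 mm tall; origin at the centre of its foot; leave it alone.
- bearing: Steel ring, 70 mm outside diameter, 18 mm high, lying on the bench; leave it alone.
There are look-alikes about, which are no part of the job. Leave any green or yellow look-alike of the bowl2 alone.

How it is judged:
By the outcome, as a careful person would: the job done as asked, in the order asked, and still so for the second after the job is handed in, with the robot touching nothing.
Of bowl0, bowl1, bowl2, bowl3 only 3 to 4 are there at a start; the rules pass over those that are not, and their reading is None.
At some moment in a run one of bowl0, bowl1, bowl2, bowl3 may be knocked a few centimetres aside while the robot is not near it.
It also fails if it takes over 210 s, if anything falls off the work surface, if the arm or the gripper's body presses on something with over 40 N, if the wrist force passes 120 N, or if a joint passes its speed limit or range.

## Working session

There is one attempt and no reset: what is moved stays moved. The work goes in short steps, Python scripts to look and compute and a shell command to move; the robot and the scene stay as the last step left them, time stands still between calls to the robot, and variables do not carry over. Pictures are saved under pics/ and viewed, and the job is handed in when it is done.

I'll start by looking at the scene.

```bash
ls -la; mkdir -p pics
cat > h.py <<'E'
import numpy as np, cv2
from rig import manip, optics
from scipy.spatial.transform import Rotation as R
def save(n,im): cv2.imwrite('pics/'+n+'.png', cv2.cvtColor(im,cv2.COLOR_RGB2BGR))
def K(c,shape=(384,512)):
    f=shape[0]/2/np.tan(np.radians(c['fov_y'])/2)
    return np.array([[f,0,c['cx']],[0,f,c['cy']],[0,0,1.]])
def toolT(s):
    T=np.eye(4);T[:3,:3]=R.from_quat(s['eef_rot']).as_matrix();T[:3,3]=s['tcp_pos'];return T
def grab(name,tag=None):
    s=manip.sense(); im,d=optics.read_camera(name); c=optics.calibration(name)
    E=np.array(c['extrinsics']) if name!='wrist' else toolT(s)@np.array(c['mount'])
    if tag: save(tag,im); np.savez('pics/'+tag+'.npz',im=im,d=d,E=E,K=K(c),D=np.array(c['D'],float))
    return im,d,E,K(c),np.array(c['D'],float)
def load(tag):
    z=np.load('pics/'+tag+'.npz');return z['im'],z['d'],z['E'],z['K'],z['D']
def cloud(d,E,K,D):
    h,w=d.shape;v,u=np.mgrid[0:h,0:w]
    p=cv2.undistortPoints(np.stack([u,v],-1).reshape(-1,1,2).astype(float),K,D).reshape(h,w,2)
    P=np.dstack([p[...,0]*d,p[...,1]*d,d]); return P@E[:3,:3].T+E[:3,3]
def rayz(px,z,E,K,D):
    p=cv2.undistortPoints(np.array(px,float).reshape(-1,1,2),K,D).reshape(-1,2)
    r=np.c_[p,np.ones(len(p))]@E[:3,:3].T
    return E[:3,3]+r*((z-E[2,3])/r[:,2])[:,None]
def proj(P,E,K,D):
    Ei=np.linalg.inv(E); rv,_=cv2.Rodrigues(Ei[:3,:3])
    return cv2.projectPoints(np.array(P,float).reshape(-1,1,3),rv,Ei[:3,3],K,D)[0].reshape(-1,2)
E
python3 - <<'E'
from h import *
print(manip.sense())
for n in ['side','top','wrist']:
    im,d,E,Km,D=grab(n,n+'0'); print(n,E.round(3).tolist(),Km[0,0],D, (d==0).mean())
E
```

```text
total 12
drwxr-xr-x  3 agent agent 4096 Dec  6 21:52 .
drwxr-xr-x 23 root  root  4096 Dec  6 21:52 ..
drwxr-xr-x  2 agent agent 4096 Dec  6 21:52 pics
{'t': 0.0, 'joint_pos': array([-1.43308409e+00,  3.59495576e-01,  1.51145908e+00,  8.48862065e-06,
        1.27247930e+00, -1.15065385e-01]), 'joint_velocities': array([-0.00058094,  0.00019558, -0.00134515, -0.0019271 , -0.00042062,
       -0.0011255 ]), 'effort': array([-2.95100377e-03, -5.27629817e+01, -2.78624314e+01, -5.32420399e-04,
        1.33236306e-02, -3.94382835e-05]), 'tcp_pos': array([ 0.14997165, -0.58020201,  0.20734909]), 'eef_rot': array([ 0.43344314,  0.5595008 , -0.43252887,  0.55857379]), 'contact_force': array([ 0.41202792,  0.1966424 , -1.11741643]), 'wrist_torque': array([-0.07235151,  0.03948216,  0.00405478]), 'gripper_width': 0.9983832314287129}
side [[-0.702, -0.534, 0.471, 0.055], [-0.712, 0.511, -0.482, 0.512], [0.017, -0.674, -0.739, 0.88], [0.0, 0.0, 0.0, 1.0]] 383.2051957269732 [-0.05263978  0.          0.          0.          0.        ] 0.004079182942708333
top [[-0.007, -0.998, 0.057, 0.43], [-1.0, 0.007, -0.015, 0.019], [0.014, -0.057, -0.998, 1.548], [0.0, 0.0, 0.0, 1.0]] 481.9937894809321 [0.00466274 0.         0.         0.         0.        ] 0.0039215087890625
wrist [[0.249, -0.932, -0.264, 0.218], [-0.968, -0.24, -0.067, -0.563], [-0.001, 0.273, -0.962, 0.373], [0.0, 0.0, 0.0, 1.0]] 285.8815015852891 [-0.06479674  0.          0.          0.          0.        ] 0.004175821940104167
```

View pics/top0.png

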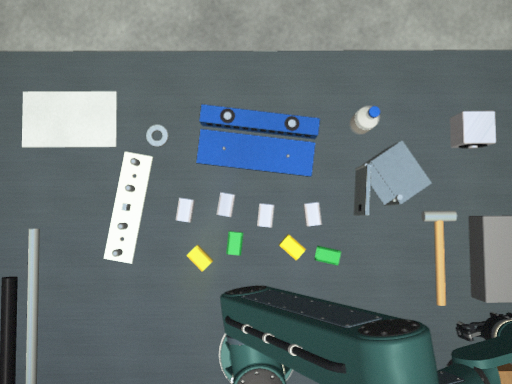

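View pics/side0.png

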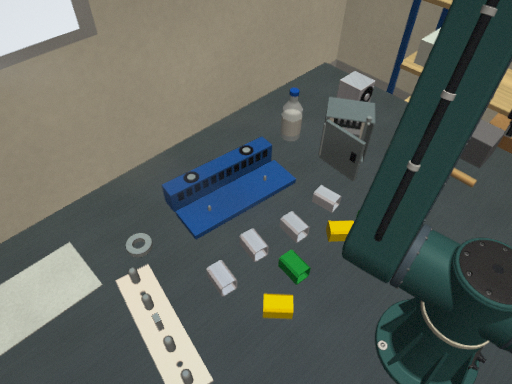

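View pics/wrist0.png

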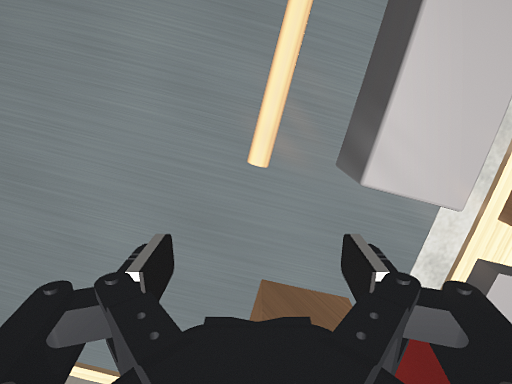

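Top view: four silver bowls at (185,210), (226,204), (266,215) and (313,214). The look-alikes are green at (235,243) and (328,256), and yellow at (199,258) and (292,247). The peg plate is at (128,207), with white paper at (70,119) as a decoy. The base is at (258,140), the ring at (157,135), the bottle at (366,118), and the box with its open door at (395,180)/(362,190). The side view confirms all four bowls, with mouths toward the robot.

Next I'll measure from the top and side depth.

```bash
cat > m1.py <<'E'
from h import *
for tag in ['top0','side0']:
    im,d,E,Km,D=load(tag); P=cloud(d,E,Km,D)
    hsv=cv2.cvtColor(im,cv2.COLOR_RGB2HSV)
    ok=(d>0)&(P[...,2]>-0.02)&(P[...,2]<0.25)&(P[...,0]>0.2)&(P[...,0]<1.0)&(np.abs(P[...,1])<0.6)
    white=ok&(hsv[...,1]<60)&(hsv[...,2]>150)&(P[...,2]>0.004)
    blue=ok&(hsv[...,0]>100)&(hsv[...,0]<130)&(hsv[...,1]>130)
    for nm,m in [('white',white),('blue',blue)]:
        n,l,st,ce=cv2.connectedComponentsWithStats(m.astype(np.uint8))
        for i in range(1,n):
            if st[i,4]<60: continue
            q=P[l==i]; 
            r=cv2.minAreaRect(q[:,:2].astype(np.float32)*1000)
            print(tag,nm,st[i,:4],st[i,4],'med',np.median(q,0).round(3),'z90',np.percentile(q[:,2],[5,50,95]).round(3),'rect',np.round(r[0],0),np.round(r[1],0),round(r[2],1))
E
python3 m1.py
```

```text
top0 white [68 91 49 56] 1195 med [0.751 0.523 0.006] z90 [0.004 0.006 0.011] rect [750. 523.] [153. 179.] 89.9
top0 white [355 106  24  25] 361 med [ 0.715 -0.323  0.13 ] z90 [0.099 0.13  0.155] rect [ 722. -330.] [68. 55.] 46.0
top0 white [146 125  22  21] 279 med [0.693 0.315 0.019] z90 [0.013 0.019 0.024] rect [693. 316.] [68. 68.] 56.0
top0 white [365 141  66  74] 2370 med [ 0.549 -0.409  0.166] z90 [0.006 0.166 0.172] rect [ 547. -402.] [152. 267.] 31.1
top0 white [103 151  50 113] 2727 med [0.463 0.407 0.009] z90 [0.005 0.009 0.051] rect [465. 408.] [ 94. 349.] 79.4
top0 white [216 192  19  25] 339 med [0.47  0.097 0.046] z90 [0.037 0.046 0.053] rect [470.  97.] [46. 73.] 80.1
top0 white [176 198  18  25] 339 med [0.453 0.224 0.046] z90 [0.038 0.046 0.052] rect [455. 224.] [47. 73.] 80.4
top0 white [304 202  17  24] 333 med [ 0.438 -0.174  0.046] z90 [0.038 0.046 0.052] rect [ 440. -176.] [52. 73.] 88.6
top0 white [257 204  17  24] 331 med [ 0.436 -0.027  0.046] z90 [0.04  0.046 0.051] rect [436. -29.] [48. 73.] 83.2
top0 white [425 212  23   9] 192 med [ 0.429 -0.565  0.033] 
[... 982 characters left out ...]
 31.2
side0 white [ 20 242  79  74] 1674 med [0.754 0.519 0.005] z90 [0.004 0.005 0.007] rect [750. 524.] [152. 182.] 89.6
side0 white [207 260  29  35] 494 med [0.449 0.225 0.046] z90 [0.005 0.046 0.049] rect [454. 224.] [44. 71.] 80.8
side0 white [116 265  97 119] 4409 med [0.452 0.407 0.009] z90 [0.006 0.009 0.012] rect [466. 406.] [ 90. 347.] 79.3
side0 white [ 40 310  15  13] 65 med [0.675 0.59  0.005] z90 [0.004 0.005 0.008] rect [677. 589.] [37. 21.] 0.2
side0 blue [290  87  10   9] 71 med [ 0.725 -0.335  0.19 ] z90 [0.091 0.19  0.192] rect [ 819. -459.] [ 34. 343.] 38.4
side0 blue [162 137 134 102] 6257 med [0.673 0.015 0.023] z90 [0.011 0.023 0.078] rect [668. -12.] [387. 181.] 83.0
```

Run:
```python
from h import *
im,*_=load('top0')
a=cv2.resize(im[80:280,90:340],None,fx=3,fy=3,interpolation=cv2.INTER_CUBIC); save('top0crop',a)
b=cv2.resize(im[90:240,330:450],None,fx=4,fy=4,interpolation=cv2.INTER_CUBIC); save('top0door',b)
```

```text
(no output)
```

View crops.

View pics/top0crop.png

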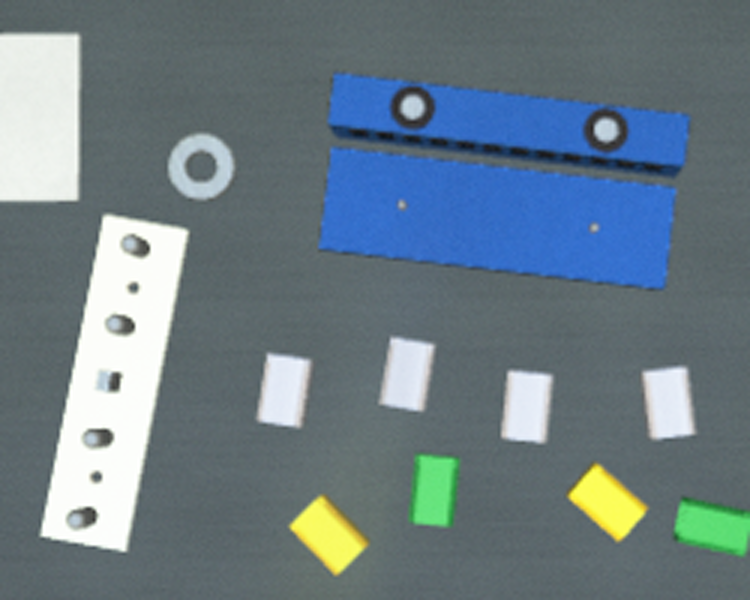

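View pics/top0door.png

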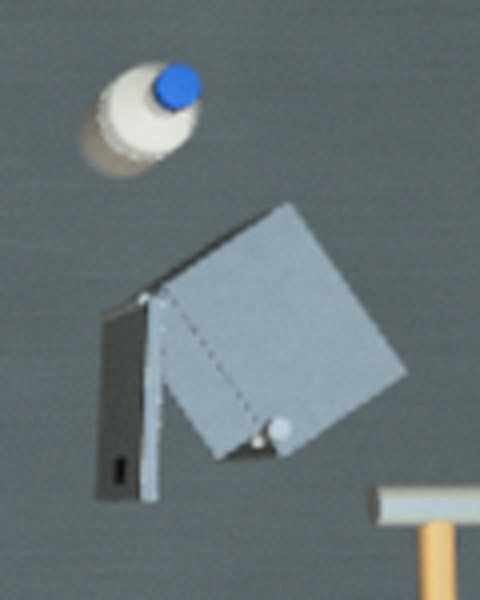

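Run:
```python
from h import *
s=manip.sense(); M=R.from_quat(s['eef_rot']).as_matrix(); print(M.round(4)); print(np.array(optics.calibration('wrist')['mount']).round(4))
# station pins and plate pegs in top image
for tag in ['top0','side0']:
    im,d,E,Km,D=load(tag);P=cloud(d,E,Km,D)
    hsv=cv2.cvtColor(im,cv2.COLOR_RGB2HSV)
    # non-blue pixels within the tray
    c=np.array([0.638,-0.001]);a=np.radians(-7);ex=np.array([np.cos(a),np.sin(a)]);ey=np.array([-ex[1],ex[0]])
    q=P[...,:2]-c; lx=q@ex; ly=q@ey
    m=(np.abs(lx)<.05)&(np.abs(ly)<.18)&(d>0)&~((hsv[...,0]>100)&(hsv[...,0]<130)&(hsv[...,1]>130))
    n,l,st,ce=cv2.connectedComponentsWithStats(m.astype(np.uint8))
    for i in range(1,n):
        if st[i,4]>3: print(tag,'pin?',ce[i].round(1),st[i,4],P[l==i].mean(0).round(4), rayz(ce[i],0.03,E,Km,D).round(4))
```

```text
[[-2.000e-04  9.682e-01  2.501e-01]
 [ 1.500e-03  2.501e-01 -9.682e-01]
 [-1.000e+00  2.000e-04 -1.500e-03]]
[[-3.000e-04 -2.729e-01  9.621e-01 -1.659e-01]
 [-1.100e-03 -9.621e-01 -2.729e-01  7.020e-02]
 [ 1.000e+00 -1.200e-03  0.000e+00 -1.000e-04]
 [ 0.000e+00  0.000e+00  0.000e+00  1.000e+00]]
top0 pin? [223.5 148. ] 8 [0.6478 0.1014 0.0349] [[0.6485 0.1017 0.03  ]]
top0 pin? [287.5 155.5] 12 [ 0.6232 -0.1007  0.0323] [[ 0.6235 -0.1009  0.03  ]]
side0 pin? [264.5 177.5] 20 [ 0.6222 -0.1016  0.0304] [[ 0.6225 -0.1019  0.03  ]]
side0 pin? [209.1 207.7] 18 [0.6465 0.1015 0.0312] [[0.6474 0.1009 0.03  ]]
```

Both views agree within 2 mm: pins at about (0.647, 0.101) and (0.623, −0.101), tray yaw about −7°, plate centre about (0.465, 0.407). First reach:
- **Candidates:** plate (128,207) and paper (70,119).
- **Choice:** the crop shows four pegs, two holes and a grip block on (128,207), so that is the plate.

I'll raise the arm and swing over.

```bash
python3 -m inch '[[-0.045,0,0,0],[-0.03,0.02,-0.015,0],[-0.02,0.03,-0.025,0],[-0.01,0.035,-0.03,0],[0,0.036,-0.03,0],[0,0.036,-0.03,0],[0,0.036,-0.03,0],[0,0.036,-0.03,0],[0,0.036,-0.03,0],[0,0.036,-0.03,-0.5],[0,0.03,-0.03,-1],[0,0,0,-1]]' -1
```

```text
t: 1.35
tcp_pos: [0.4001, -0.2212, 0.313]
eef_rot: [0.354, 0.613, -0.352, 0.612]
contact_force: [-1.0, -0.3, -0.5]
gripper_width: 1.001
```

```bash
cat >> h.py <<'E'
def yaw(s=None):
    s=s or manip.sense(); z=R.from_quat(s['eef_rot']).as_matrix()[:,2]; return np.degrees(np.arctan2(z[1],z[0]))
def plan(x,y,z,yw=None):
    """shift from the measured TCP to the target TCP in present tool axes; turn units"""
    s=manip.sense(); p=s['tcp_pos']; a=np.radians(yaw(s)); d=np.array([x,y,z])-p
    print('tcp',p.round(4),'yaw',round(np.degrees(a),2),'F',s['contact_force'].round(1),'grip',round(s['gripper_width'],3),'t',round(s['t'],2),'j6',s['joint_pos'][5].round(2))
    print('dx %.4f dy %.4f dz %.4f'%(-d[2], -d[0]*np.sin(a)+d[1]*np.cos(a), d[0]*np.cos(a)+d[1]*np.sin(a)), '' if yw is None else 'turn units %.2f'%(-((yw-np.degrees(a)+180)%360-180)/6))
E
python3 - <<'E'
from h import *
print(manip.sense()['joint_pos'].round(3))
plan(0.465,0.407,0.3,79.4)
E
```

```text
[-0.658  0.061  1.641  0.002  1.441  0.388]
tcp [ 0.4001 -0.2212  0.313 ] yaw -59.96 F [-1.  -0.3 -0.5] grip 1.001 t 1.35 j6 0.39
dx 0.0130 dy 0.3706 dz -0.5114 turn units -23.23
```

```bash
python3 -m inch '[[0,0.025,-0.035,0],[0.001,0.031,-0.043,0],[0.001,0.031,-0.043,0],[0.001,0.031,-0.043,0],[0.001,0.031,-0.043,0],[0.001,0.031,-0.043,0],[0.001,0.031,-0.043,0],[0.001,0.031,-0.043,0],[0.001,0.031,-0.043,0],[0.001,0.031,-0.043,0],[0.001,0.031,-0.043,0],[0.001,0.031,-0.043,0]]'; python3 -m inch '[[0,0.005,-0.003,-1],[0,0,0,-1],[0,0,0,-1],[0,0,0,-1],[0,0,0,-1],[0,0,0,-1],[0,0,0,-1],[0,0,0,-1],[0,0,0,-1],[0,0,0,-1],[0,0,0,-1],[0,0,0,-1]]';  python3 -m inch '[[0,0,0,-1],[0,0,0,-1],[0,0,0,-1],[0,0,0,-1],[0,0,0,-1],[0,0,0,-1],[0,0,0,-1],[0,0,0,-1],[0,0,0,-1],[0,0,0,-1],[0,0,0,-1],[0,0,0,-0.25]]'
python3 - <<'E'
from h import *
plan(0.465,0.407,0.3,79.4)
grab('wrist','w1')
E
```

```text
t: 2.55
tcp_pos: [0.4631, 0.3655, 0.3025]
eef_rot: [0.356, 0.611, -0.356, 0.611]
contact_force: [0.3, 0.0, 1.0]
gripper_width: 1.001
t: 3.75
tcp_pos: [0.4661, 0.3683, 0.3025]
eef_rot: [-0.072, 0.704, 0.072, 0.703]
contact_force: [-0.8, 0.5, -0.9]
gripper_width: 0.999
t: 4.95
tcp_pos: [0.4661, 0.3683, 0.3025]
eef_rot: [-0.45, 0.545, 0.45, 0.545]
contact_force: [-0.3, 0.5, 0.2]
gripper_width: 0.998
tcp [0.4661 0.3683 0.3025] yaw 79.1 F [-0.3  0.5  0.2] grip 0.998 t 4.95 j6 -0.83
dx 0.0025 dy 0.0084 dz 0.0378 turn units -0.05
```

View pics/w1.png

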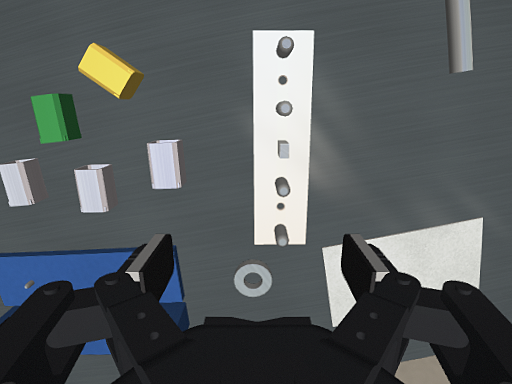

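Wrist view: the plate stands upright in the picture, with the grip block at (283,149), holes at (282,80) and (280,206), and pegs between. I'll measure the block and plate from this place and compare with the top view.

```bash
cat > pl.py <<'E'
from h import *
import sys
def plate(tag,zt=0.008,c0=None,yw0=None):
    im,d,E,Km,D=load(tag);P=cloud(d,E,Km,D)
    g=cv2.cvtColor(im,cv2.COLOR_RGB2HSV)
    m=((g[...,1]<60)&(g[...,2]>170)&(np.abs(P[...,2]-zt)<0.008)&(d>0)).astype(np.uint8)
    n,l,st,ce=cv2.connectedComponentsWithStats(m)
    best=None
    for i in range(1,n):
        q=P[l==i]
        if st[i,4]<800: continue
        r=cv2.minAreaRect(q[:,:2].astype(np.float32)*1000)
        print(tag,ce[i].round(0),st[i,4],np.round(r[0],1),np.round(r[1],1),round(r[2],1),q[:,2].mean().round(4))
plate('w1');
im,d,E,Km,D=load('w1');P=cloud(d,E,Km,D)
# block: pixels around z .05
m=(P[...,2]>0.047)&(P[...,2]<0.065)&(d>0)&(np.hypot(P[...,0]-.465,P[...,1]-.407)<.03)
q=P[m];print('block',m.sum(),q.mean(0).round(4),cv2.minAreaRect(q[:,:2].astype(np.float32)*1000), np.percentile(q[:,2],[5,50,95]))
m=(P[...,2]>0.045)&(P[...,2]<0.075)&(d>0)&(np.hypot(P[...,0]-.465,P[...,1]-.407)<.2)
n,l,st,ce=cv2.connectedComponentsWithStats(m.astype(np.uint8))
for i in range(1,n):
    if st[i,4]>8: print(ce[i].round(1),st[i,4],P[l==i].mean(0).round(4))
E
python3 pl.py
python3 - <<'E'
from h import *
im,d,E,Km,D=load('w1')
save('w1crop',cv2.resize(im[20:250,220:340],None,fx=3,fy=2.6,interpolation=cv2.INTER_CUBIC))
E
```

```text
w1 [281. 133.] 10645 [467.9 408.6] [ 92.1 351.5] 79.3 0.0082
w1 [437. 253.] 5147 [739.1 640.3] [223.3 156.7] 89.7 0.0035
w1 [337. 284.] 1449 [751.5 474.7] [180.3  50.2] 0.2 0.0035
block 159 [0.4662 0.4089 0.0561] ((466.5838317871094, 408.9693908691406), (13.275345802307129, 21.86011505126953), 80.6570816040039) [0.05206134 0.05646638 0.05767541]
[285.4  44.8] 229 [0.3263 0.4341 0.0553]
[284. 108.] 196 [0.4071 0.4184 0.0556]
[163.4 164.9] 1006 [0.4544 0.2265 0.0464]
[284.5 150.5] 159 [0.4662 0.4089 0.0561]
[283.2 189.7] 167 [0.5243 0.3973 0.0555]
[281.8 238.9] 137 [0.6043 0.3818 0.0549]
```

View pics/w1crop.png

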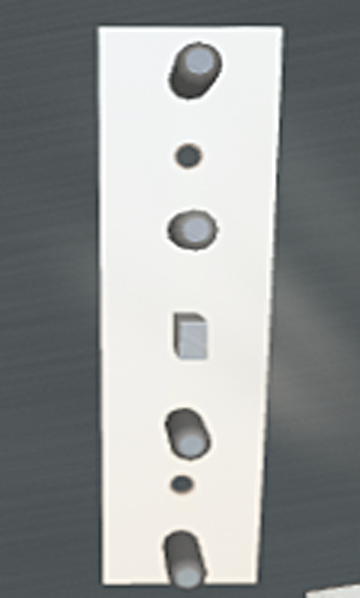

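The block is at (0.466, 0.409) with its top at 0.056, in agreement with the top and side views. Descending.

```bash
python3 - <<'E'
from h import *
plan(0.466,0.4085,0.028,79.35)
E
python3 -m inch '[[0.02,0.004,0.02,-0.04],[0.03,0.004,0.02,0],[0.04,0,0,0],[0.04,0,0,0],[0.04,0,0,0],[0.04,0,0,0],[0.02,0,0,0],[0,0,0,0]]'
python3 - <<'E'
from h import *
plan(0.466,0.4085,0.028,79.35)
grab('wrist','w2')
E
```

```text
tcp [0.4662 0.3684 0.3026] yaw 79.04 F [-0.1 -0.1  0.4] grip 0.999 t 5.0 j6 -0.83
dx 0.2746 dy 0.0078 dz 0.0394 turn units -0.05
t: 5.8
tcp_pos: [0.4635, 0.4075, 0.0693]
eef_rot: [-0.45, 0.548, 0.451, 0.543]
contact_force: [-0.8, -0.8, 0.2]
gripper_width: 1.0
tcp [0.4635 0.4075 0.0693] yaw 79.11 F [-0.8 -0.8  0.2] grip 1.0 t 5.8 j6 -0.77
dx 0.0413 dy -0.0023 dz 0.0015 turn units -0.04
```

View pics/w2.png

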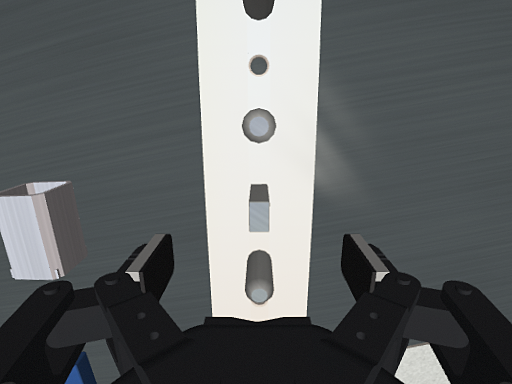

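The block at (259,207) is centred between the pads. Going down and closing.

```bash
python3 -m inch '[[0.02,-0.002,0.0015,-0.04],[0.021,0,0,0],[0,0,0,0]]'; python3 -m inch '[[0,0,0,0],[0,0,0,0],[0,0,0,0],[0,0,0,0],[0,0,0,0],[0,0,0,0]]' 1 80
python3 - <<'E'
from h import *
plan(0.466,0.4085,0.028,79.35)
E
```

```text
t: 6.15
tcp_pos: [0.4679, 0.4101, 0.0315]
eef_rot: [-0.452, 0.545, 0.452, 0.544]
contact_force: [-1.3, -0.3, -0.2]
gripper_width: 1.001
t: 6.75
tcp_pos: [0.4688, 0.4106, 0.0331]
eef_rot: [-0.452, 0.543, 0.452, 0.544]
contact_force: [0.1, 1.3, 0.6]
gripper_width: 0.001
tcp [0.4688 0.4106 0.0331] yaw 79.46 F [0.1 1.3 0.6] grip 0.001 t 6.75 j6 -0.78
dx 0.0051 dy 0.0024 dz -0.0025 turn units 0.02
```

Run:
```python
from h import *
for _ in range(1): s=manip.sense(); print(s)
grab('wrist','w3'); grab('side','s3')
im=load('s3')[0]; save('s3c',cv2.resize(im[150:384,60:300],None,fx=2.5,fy=2.5))
```

```text
{'t': 6.75, 'joint_pos': array([ 6.08484276e-01,  5.83154777e-01,  1.62313869e+00, -4.27356911e-05,
        9.34077661e-01, -7.78279677e-01]), 'joint_velocities': array([ 0.00158804,  0.00941876, -0.00356227,  0.00881652, -0.02570275,
       -0.00097894]), 'effort': array([-1.98477404e-01, -5.78271675e+01, -1.95254159e+01, -1.74142825e-01,
        1.83744309e-01, -3.54468857e-04]), 'tcp_pos': array([0.46880381, 0.4105543 , 0.03313233]), 'eef_rot': array([-0.4519971 ,  0.54339282,  0.45189964,  0.5442514 ]), 'contact_force': array([0.14812422, 1.27655076, 0.62986371]), 'wrist_torque': array([ 0.0566708 , -0.04875824, -0.01575681]), 'gripper_width': 0.001149868187693298}
```

View pics/w3.png

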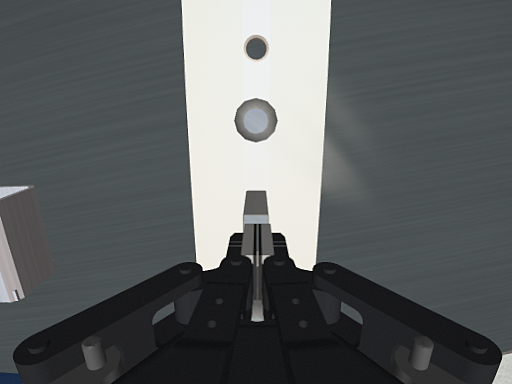

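View pics/s3c.png

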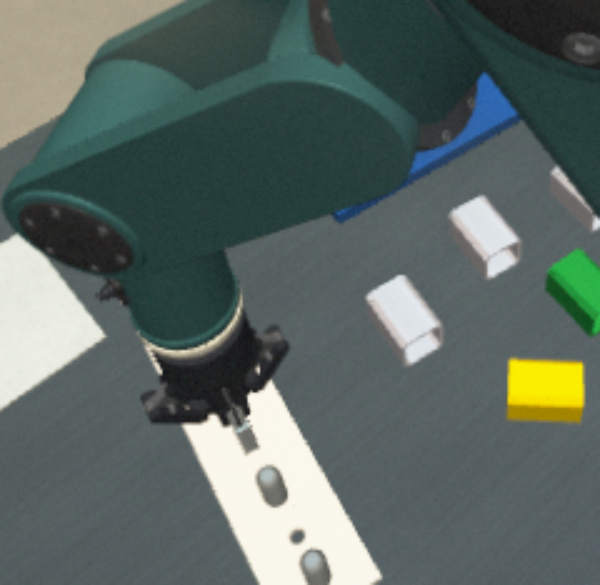

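Run:
```python
from h import *
im,d,E,Km,D=load('w3');P=cloud(d,E,Km,D)
T=E@np.linalg.inv(np.array(optics.calibration('wrist')['mount']))
for x in (-0.03,-0.011,0,0.008):
    print(x,proj((T@[x,0,0,1])[:3],E,Km,D))
a=np.radians(79.4)
for z in (0.008,0.056): print('block ctr',z,proj([0.466,0.4085,z],E,Km,D))
for v in range(185,262,5): print(v,[ P[v,u].round(3).tolist() for u in (250,257)], im[v,257])
save('w3c',cv2.resize(im[150:330,170:350],None,fx=4,fy=3.3))
```

```text
-0.03 [[256.49025412 243.00298227]]
-0.011 [[256.55123384 228.20275642]]
0 [[256.58094245 221.00342862]]
0.008 [[256.60046266 216.27701162]]
block ctr 0.008 [[253.0167098  204.15478202]]
block ctr 0.056 [[251.90212503 233.1147642 ]]
185 [[0.452, 0.409, 0.007], [0.453, 0.414, 0.008]] [239 238 235]
190 [[0.456, 0.408, 0.007], [0.456, 0.413, 0.008]] [182 180 175]
195 [[0.455, 0.409, 0.02], [0.456, 0.413, 0.02]] [91 90 89]
200 [[0.455, 0.409, 0.031], [0.456, 0.413, 0.03]] [92 91 89]
205 [[0.455, 0.409, 0.04], [0.456, 0.413, 0.04]] [93 92 90]
210 [[0.455, 0.409, 0.05], [0.456, 0.413, 0.049]] [93 92 90]
215 [[0.456, 0.409, 0.055], [0.456, 0.413, 0.056]] [158 162 160]
220 [[0.458, 0.409, 0.057], [0.459, 0.413, 0.056]] [157 166 171]
225 [[0.459, 0.409, 0.062], [0.459, 0.413, 0.063]] [92 96 99]
230 [[0.458, 0.409, 0.069], [0.459, 0.413, 0.069]] [ 94  98 101]
235 [[0.458, 0.409, 0.075], [0.459, 0.413, 0.075]] [ 94  98 100]
240 [[0.458, 0.41, 0.081], [0.458, 0.413, 0.081]] [ 95  99 102]
245 [[0.458, 0.41, 0.085], [0.458, 0.413, 0.086]] [ 95  98 101]
250 [[0.458, 0.41, 0.09], [0.458, 0.413, 0.09]] [91 93 93]
255 [[0.458, 0.41, 0.094], [0.459, 0.413, 0.095]] [151 147 141]
260 [[0.457, 0.41, 0.101], [0.461, 0.412, 0.094]] [154 149 143]
```

View pics/w3c.png

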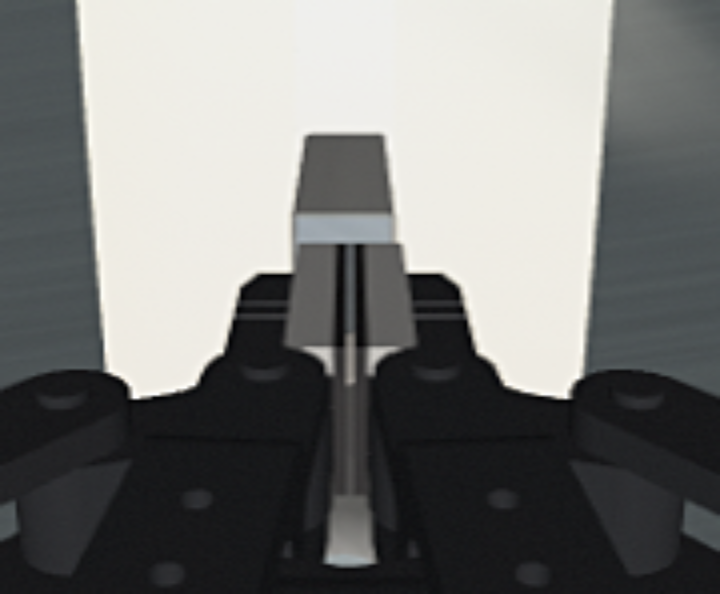

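Run:
```python
from h import *
mi=np.linalg.inv(np.array(optics.calibration('wrist')['mount']))
for tag in ['wrist0','w2','w3']:
    im,d,E,Km,D=load(tag)
    P=cloud(d,np.array(optics.calibration('wrist')['mount']),Km,D)
    m=(np.abs(P[...,1])<0.02)&(d>0)&(d<0.25)&(np.abs(P[...,2])<.06)
    q=P[m]; print(tag,m.sum(),'max tool x',np.percentile(q[:,0],[50,90,98,99.9]).round(4), 'depth min/max',d[m].min(),d[m].max())
    for v,u in [(240,165),(250,160),(262,150),(240,350),(240,345)]: print((u,v),P[v,u].round(4),d[v,u])
im,d,E,Km,D=load('s3');P=cloud(d,E,Km,D)
hsv=cv2.cvtColor(im,cv2.COLOR_RGB2HSV)
m=(np.hypot(P[...,0]-.466,P[...,1]-.41)<.08)&(d>0)&(P[...,2]>.03)
for z0 in np.arange(.03,.2,.01):
    mm=m&(P[...,2]>z0)&(P[...,2]<z0+.01)
    if mm.any(): print(z0.round(2),mm.sum(),P[mm].min(0).round(3),P[mm].max(0).round(3),im[mm].mean(0).round(0))
```

```text
wrist0 33477 max tool x [-0.1067 -0.0673 -0.0464 -0.0374] depth min/max 0.05091319 0.1452574
(165, 240) [-0.0451  0.009  -0.0428] 0.13258149
(160, 250) [-0.054   0.0086 -0.0423] 0.12417153
(150, 262) [-0.0649  0.009  -0.0428] 0.11356907
(350, 240) [-0.0465  0.0096  0.0433] 0.13103591
(345, 240) [-0.0394  0.0062  0.0434] 0.13877681
w2 40143 max tool x [-0.1031  0.0608  0.0688  0.0703] depth min/max 0.05103406 0.24998356
(165, 240) [-0.0456  0.0093 -0.0426] 0.13206664
(160, 250) [-0.0537  0.0085 -0.0424] 0.1244186
(150, 262) [-0.0653  0.0093 -0.0426] 0.113055244
(350, 240) [-0.0466  0.0097  0.0433] 0.13092697
(345, 240) [-0.0396  0.0062  0.0433] 0.13864756
w3 54092 max tool x [-0.1     0.0246  0.0327  0.034 ] depth min/max 0.05117571 0.21687154
(165, 240) [ 0.0325 -0.0293 -0.0705] 0.2176957
(160, 250) [ 0.0321 -0.0377 -0.0751] 0.21959181
(150, 262) [ 0.0318 -0.0482 -0.0841] 0.22219653
(350, 240) [ 0.0331 -0.0298  0.0719] 0.21836905
(345, 240) [ 0.0337 -0.0301  0.0682] 0.21908475
0.03 33 [0.396 0.404 0.03 ] [0.47  0.431 0.04 ] [131. 129. 121.]
0.04 33 [0.396 0.405 0.04 ] [0.456 0.43  0.
[... 260 characters left out ...]
] [82. 81. 78.]
0.09 29 [0.454 0.399 0.091] [0.478 0.427 0.1  ] [73. 71. 69.]
0.1 76 [0.45  0.375 0.1  ] [0.481 0.443 0.11 ] [52. 51. 50.]
0.11 115 [0.45  0.372 0.11 ] [0.482 0.453 0.12 ] [48. 49. 49.]
0.12 94 [0.446 0.362 0.12 ] [0.477 0.458 0.13 ] [38. 38. 40.]
0.13 112 [0.445 0.356 0.13 ] [0.479 0.467 0.14 ] [37. 38. 39.]
0.14 195 [0.442 0.347 0.14 ] [0.491 0.471 0.15 ] [53. 55. 55.]
0.15 146 [0.444 0.35  0.15 ] [0.488 0.469 0.16 ] [59. 59. 59.]
0.16 60 [0.447 0.367 0.16 ] [0.483 0.452 0.17 ] [43. 44. 44.]
0.17 26 [0.451 0.37  0.17 ] [0.48  0.45  0.179] [35. 36. 38.]
0.18 21 [0.431 0.377 0.182] [0.471 0.446 0.19 ] [29. 29. 30.]
0.19 99 [0.43  0.376 0.19 ] [0.47  0.446 0.2  ] [28. 29. 31.]
```

Both the wrist and side depth show the real fingertips about 27 mm *behind* the reported TCP when shut, and about 39 mm behind when open. The text says 8 mm ahead, so the fingers closed just above the block. All my depths therefore get about 35 mm added. I'll reopen, go 41 mm lower and grip again.

```bash
python3 -m inch '[[0,0,0,0],[0,0,0,0],[0,0,0,0],[0,0,0,0],[0,0.002,-0.001,0],[0.015,0,0,0],[0.015,0,0,0],[0.01,0,0,0],[0,0,0,0]]' -1; python3 -m inch '[[0,0,0,0],[0,0,0,0],[0,0,0,0],[0,0,0,0],[0,0,0,0],[0,0,0,0]]' 1 80
python3 - <<'E'
from h import *
plan(0.466,0.4085,-0.007,79.35)
grab('wrist','w4')
E
```

```text
t: 7.75
tcp_pos: [0.4644, 0.4085, -0.0108]
eef_rot: [-0.452, 0.545, 0.452, 0.542]
contact_force: [-0.2, 0.3, 0.5]
gripper_width: 0.998
t: 8.35
tcp_pos: [0.4666, 0.4102, -0.0075]
eef_rot: [-0.452, 0.543, 0.452, 0.544]
contact_force: [-1.1, 0.8, 3.3]
gripper_width: 0.153
tcp [ 0.4666  0.4102 -0.0075] yaw 79.46 F [-1.1  0.8  3.3] grip 0.153 t 8.35 j6 -0.78
dx -0.0005 dy 0.0003 dz -0.0018 turn units 0.02
```

View pics/w4.png

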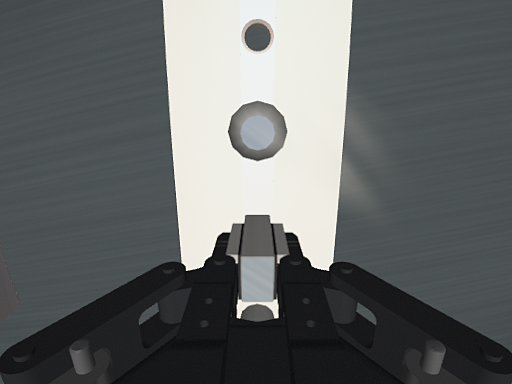

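Gripped: opening 0.153 is about 13 mm, so it holds the block. Lifting and turning the plate toward the tray yaw (−7°).

```bash
python3 -m inch '[[-0.01,0,0,0],[-0.03,0,0,0],[-0.04,0,0,0],[-0.04,0,0,0],[-0.02,0,0,0.5],[0,0,0,1],[0,0,0,1],[0,0,0,1],[0,0,0,1],[0,0,0,1],[0,0,0,1],[0,0,0,1]]'; python3 -m inch '[[0,0,0,1],[0,0,0,1],[0,0,0,1],[0,0,0,1],[0,0,0,1],[0,0,0,1],[0,0,0,0.95],[0,0,0,0]]'
python3 - <<'E'
from h import *
plan(0.635,0.0,0.133,-7)
grab('wrist','w5')
im,d,E,Km,D=load('w5');P=cloud(d,np.array(optics.calibration('wrist')['mount']),Km,D)
# pegs near: tool coords clusters
W=cloud(d,E,Km,D)
save('w5v',cv2.applyColorMap((np.clip((W[...,2]-.1)/.15,0,1)*255).astype(np.uint8),2))
E
```

```text
t: 9.6
tcp_pos: [0.4651, 0.4089, 0.1313]
eef_rot: [-0.208, 0.677, 0.208, 0.675]
contact_force: [0.8, 0.0, -5.6]
gripper_width: 0.157
t: 10.4
tcp_pos: [0.4652, 0.409, 0.1314]
eef_rot: [0.044, 0.706, -0.045, 0.705]
contact_force: [0.0, 0.4, -5.6]
gripper_width: 0.157
tcp [0.4652 0.409  0.1314] yaw -7.29 F [ 0.   0.4 -5.6] grip 0.157 t 10.4 j6 0.74
dx -0.0016 dy -0.3842 dz 0.2203 turn units -0.05
```

View pics/w5.png

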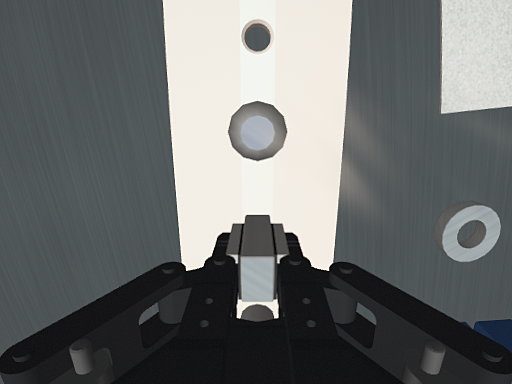

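The plate hangs level; the hole is at (257,37) and a peg at (258,130). Next, the plate pose in the tool frame from these, and the tray pins again in both fixed cameras.

```bash
cat > inhand.py <<'E'
from h import *
import sys
tag=sys.argv[1]
im,d,E,Km,D=load(tag);M=np.array(optics.calibration('wrist')['mount']);P=cloud(d,M,Km,D)
hsv=cv2.cvtColor(im,cv2.COLOR_RGB2HSV)
pl=(hsv[...,1]<60)&(hsv[...,2]>180)&(d<0.28)&(d>.15)
pl[260:]=0
q=P[pl]; xt=np.median(q[:,0]); print('plate top tool x',xt.round(4))
# plane fit
A=np.c_[q[:,1],q[:,2],np.ones(len(q))]; k=np.linalg.lstsq(A,q[:,0],rcond=None)[0]; print('tilt',k[:2].round(4))
# edges per row
L=[];Rr=[]
for v in range(5,200,5):
    us=np.where(pl[v])[0]
    if len(us)>50:
        L.append([us[0]-.5,v]);Rr.append([us[-1]+.5,v])
def tz(px):
    p=cv2.undistortPoints(np.array(px,float).reshape(-1,1,2),Km,D).reshape(-1,2); r=np.c_[p,np.ones(len(p))]@M[:3,:3].T
    return M[:3,3]+r*((xt-M[0,3])/r[:,0])[:,None]
l=tz(L);r=tz(Rr)
pl_l=np.polyfit(l[:,1],l[:,2],1);pl_r=np.polyfit(r[:,1],r[:,2],1); print('edges z=a*y+b',pl_l.round(4),pl_r.round(4))
g=cv2.cvtColor(im,cv2.COLOR_RGB2GRAY)
m=(g[5:70,225:290]<150).astype(np.uint8)
n,lab,st,ce=cv2.connectedComponentsWithStats(m); i=1+np.argmax(st[1:,4]); c=ce[i]+[225,5]
print('hole px',c.round(1),st[i],'tool',tz([c]).round(4))
pk=(P[...,0]<xt-.045)&(P[...,0]>xt-.053)&(d>0); pk[180:]=0; q=P[pk];print('peg top tool',pk.sum(),q.mean(0).round(4))
bt=(P[...,0]<xt-.044)&(P[...,0]>xt-.053)&(d>0)&(np.abs(P[...,2])<.008); bt[:240]=0; q=P[bt];print('block top',bt.sum(),q.min(0).round(4),q.max(0).round(4))
E
python3 inhand.py w5
python3 - <<'E'
from h import *
for n in ['top','side']:
    im,d,E,Km,D=grab(n,n+'5'); P=cloud(d,E,Km,D)
    hsv=cv2.cvtColor(im,cv2.COLOR_RGB2HSV)
    c=np.array([0.635,0]);a=np.radians(-7);ex=np.array([np.cos(a),np.sin(a)]);ey=np.array([-ex[1],ex[0]])
    q=P[...,:2]-c; lx=q@ex; ly=q@ey
    m=(np.abs(lx)<.045)&(np.abs(np.abs(ly)-.102)<.02)&(d>0)&~((hsv[...,0]>100)&(hsv[...,0]<130)&(hsv[...,1]>130))
    k,l,st,ce=cv2.connectedComponentsWithStats(m.astype(np.uint8))
    for i in range(1,k):
        if st[i,4]>3:
            w=P[l==i]; print(n,ce[i].round(1),st[i,4],w.mean(0).round(4),'zmax',w[:,2].max().round(3),'top pts',w[w[:,2]>.032].mean(0).round(4))
E
```

```text
plate top tool x -0.0153
tilt [0.3745 0.4457]
edges z=a*y+b [ 1.6989 -0.0903] [1.139  0.0148]
hole px [257.   36.8] [ 19  18  27  29 586] tool [[-0.0153  0.103   0.0008]]
peg top tool 2499 [-0.0639  0.0615  0.0009]
block top 1880 [-0.0682 -0.0102 -0.008 ] [-0.0594  0.0131  0.008 ]
top [223.5 148. ] 8 [0.6478 0.1014 0.0347] zmax 0.041 top pts [0.6475 0.102  0.0369]
top [287.5 155.5] 12 [ 0.6234 -0.1009  0.0304] zmax 0.039 top pts [ 0.622  -0.0988  0.0366]
side [264.5 177.5] 20 [ 0.6226 -0.102   0.0299] zmax 0.04 top pts [ 0.6228 -0.1007  0.0358]
side [209.1 207.7] 18 [0.6466 0.1015 0.0311] zmax 0.041 top pts [0.6474 0.1013 0.0364]
```

```bash
python3 -m inch '[[0,-0.02,0.012,0],[0,-0.033,0.019,0],[0,-0.033,0.019,0],[0,-0.035,0.02,0],[0,-0.035,0.02,0],[0,-0.035,0.02,0],[0,-0.035,0.02,0],[0,-0.035,0.02,0],[0,-0.035,0.02,-0.05],[0,-0.035,0.02,0],[0,-0.033,0.02,0],[0,-0.02,0.01,0]]'; python3 -m inch '[[0,0,0,0],[0,0,0,0]]'
python3 - <<'E'
from h import *
plan(0.634,-0.0006,0.05,-6.97)
E
```

```text
t: 11.75
tcp_pos: [0.6381, -0.0019, 0.132]
eef_rot: [0.042, 0.705, -0.043, 0.706]
contact_force: [-1.0, 0.3, -5.8]
gripper_width: 0.153
t: 11.95
tcp_pos: [0.6362, 0.001, 0.1315]
eef_rot: [0.043, 0.706, -0.043, 0.705]
contact_force: [-0.3, 1.1, -5.6]
gripper_width: 0.151
tcp [0.6362 0.001  0.1315] yaw -6.95 F [-0.3  1.1 -5.6] grip 0.151 t 11.95 j6 0.01
dx 0.0815 dy -0.0018 dz -0.0020 turn units 0.00
```

```bash
python3 -m inch '[[0.03,-0.002,-0.002,0],[0.03,0,0,0],[0.02,0,0,0],[0,0,0,0],[0,0,0,0]]'
python3 - <<'E'
from h import *
plan(0.634,-0.0006,0.0127,-6.97)
grab('wrist','w6'); grab('side','s6'); grab('top','t6')
im=load('s6')[0]; save('s6c',cv2.resize(im[110:270,130:330],None,fx=4,fy=3.7,interpolation=cv2.INTER_CUBIC))
E
```

```text
t: 12.45
tcp_pos: [0.6339, 0.0006, 0.052]
eef_rot: [0.042, 0.706, -0.042, 0.705]
contact_force: [0.6, 0.0, -4.8]
gripper_width: 0.155
tcp [6.339e-01 6.000e-04 5.200e-02] yaw -6.85 F [ 0.6  0.  -4.8] grip 0.155 t 12.45 j6 0.01
dx 0.0393 dy -0.0012 dz 0.0003 turn units 0.02
```

View pics/s6c.png

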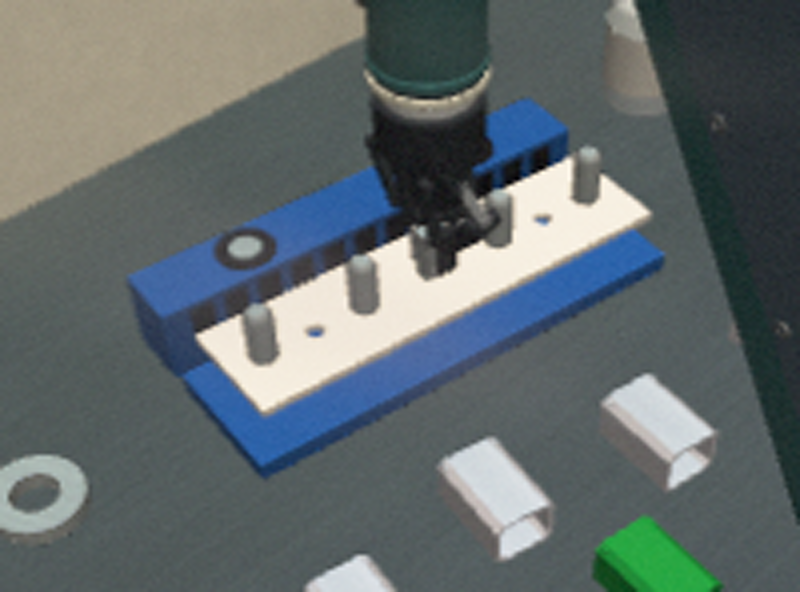

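View pics/w6.png

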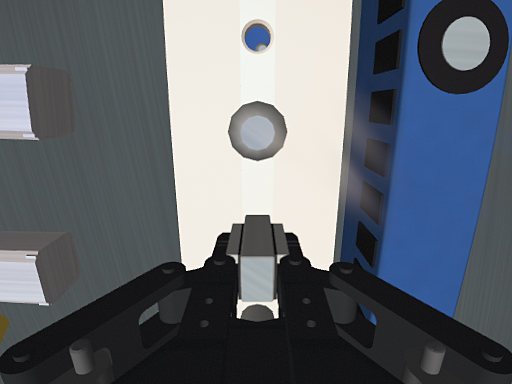

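The pin tip shows through the +y hole at about (262,47), with the hole centred at (257,37). I'll compute the sideways error from that ray.

Run:
```python
from h import *
im,d,E,Km,D=load('w6');M=np.array(optics.calibration('wrist')['mount'])
print(proj([[ -0.0153,.103,.0008],[0.015,.103,.0008],[-.0073,.103,.0008]],M,Km,D).round(1))
c=im[10:65,225:290]; save('w6c',cv2.resize(c,None,fx=9,fy=9,interpolation=cv2.INTER_CUBIC))
hsv=cv2.cvtColor(im,cv2.COLOR_RGB2HSV)
P=cloud(d,E,Km,D)
for v in range(24,54,3): print(v,' '.join('%.3f'%P[v,u,2] for u in range(240,276,3)))
m=np.zeros(d.shape,bool); m[15:60,235:285]=1
q=(P[...,2]>.027)&(P[...,2]<.04)&m; print(q.sum(),P[q].mean(0),np.argwhere(q).mean(0))
```

```text
[[257.   36.8]
 [256.9  49. ]
 [257.   40.5]]
24 0.067 0.068 0.067 0.066 0.065 0.062 0.063 0.064 0.067 0.067 0.068 0.068
27 0.067 0.068 0.068 0.064 0.062 0.022 0.021 0.020 0.064 0.067 0.068 0.069
30 0.068 0.068 0.065 0.020 0.021 0.020 0.020 0.020 0.021 0.063 0.067 0.067
33 0.068 0.068 0.062 0.020 0.020 0.020 0.021 0.021 0.020 0.021 0.067 0.068
36 0.068 0.067 0.022 0.020 0.020 0.021 0.020 0.018 0.019 0.021 0.065 0.067
39 0.068 0.067 0.020 0.020 0.020 0.020 0.021 0.019 0.020 0.020 0.067 0.070
42 0.068 0.067 0.021 0.020 0.021 0.021 0.018 0.019 0.019 0.020 0.066 0.067
45 0.068 0.068 0.067 0.019 0.019 0.021 0.034 0.036 0.037 0.035 0.067 0.067
48 0.067 0.068 0.067 0.066 0.020 0.020 0.037 0.036 0.037 0.067 0.068 0.068
51 0.068 0.068 0.068 0.069 0.066 0.067 0.036 0.067 0.067 0.068 0.067 0.069
79 [0.64923824 0.10412235 0.03557991] [ 46.63291139 260.56962025]
```

View pics/w6c.png

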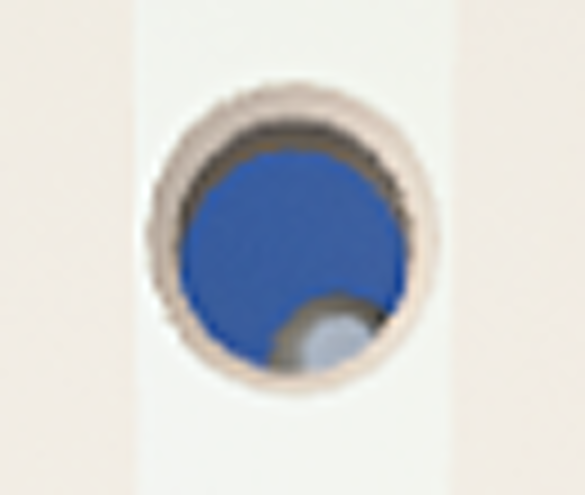

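Run:
```python
from h import *
for tag in ['s6','t6']:
    im,d,E,Km,D=load(tag);P=cloud(d,E,Km,D); hsv=cv2.cvtColor(im,cv2.COLOR_RGB2HSV)
    m=(hsv[...,1]<70)&(hsv[...,2]>150)&(np.abs(P[...,2]-.067)<.006)&(np.hypot(P[...,0]-.635,P[...,1])<.21)
    q=P[m]; r=cv2.minAreaRect(q[:,:2].astype(np.float32)*1000); print(tag,m.sum(),r,np.median(q[:,2]))
    a=np.radians(-6.97);ex=np.array([np.cos(a),np.sin(a)]);ey=np.array([-ex[1],ex[0]])
    l=(P[...,:2]-[.635,0])
    pk=(P[...,2]>.09)&(P[...,2]<.125)&(d>0)&(np.abs(l@ex)<.04)&(np.abs(l@ey)<.17)&((np.abs(l@ey)>.05))
    n,lab,st,ce=cv2.connectedComponentsWithStats(pk.astype(np.uint8))
    for i in range(1,n):
        if st[i,4]>5:
            w=P[lab==i]; w=w[w[:,2]>w[:,2].max()-.006]; l2=(w[:,:2].mean(0)-[.635,0]); print(ce[i].round(0),st[i,4],w.mean(0).round(4),'local',(l2@ex).round(4),(l2@ey).round(4))
```

```text
s6 2083 ((633.9246826171875, -0.2049407958984375), (346.5423583984375, 92.54042053222656), 82.8907470703125) 0.06987145029518327
[276. 155.] 68 [ 0.6147 -0.1413  0.1189] local -0.003 -0.1427
[255. 165.] 50 [ 0.6245 -0.0571  0.1195] local -0.0035 -0.058
[220. 184.] 80 [0.639  0.0604 0.1194] local -0.0033 0.0604
[194. 198.] 88 [0.6504 0.1442 0.119 ] local -0.0022 0.145
t6 1566 ((666.597900390625, -2.648162841796875), (345.74847412109375, 155.38412475585938), 83.11830139160156) 0.06913397646047292
[208. 144.] 48 [0.6524 0.1439 0.1192] local -0.0002 0.1449
[238. 147.] 11 [0.6387 0.0529 0.1174] local -0.0028 0.053
[273. 152.] 6 [ 0.6287 -0.0506  0.1205] local -0.0001 -0.051
[303. 154.] 46 [ 0.6163 -0.1406  0.121 ] local -0.0015 -0.1419
```

The wrist view says the plate should go about +4 mm along tool z, and the side view says 1–3 mm. I'll shift 3 mm, lower to just above the tips and look again.

```bash
python3 -m inch '[[0.006,0,0.003,0],[0.006,0,0,0],[0,0,0,0],[0,0,0,0]]'
cat > pinlook.py <<'E'
from h import *
import sys
tag=sys.argv[1]
s=manip.sense(); grab('wrist',tag); im,d,E,Km,D=load(tag);M=np.array(optics.calibration('wrist')['mount'])
print('tcp',s['tcp_pos'].round(4),'yaw',round(yaw(s),2),'F',s['contact_force'].round(1))
print(proj([[ -0.0153,.103,.0008],[s['tcp_pos'][2]-0.037,.103,.0008]],M,Km,D).round(1))
c=im[10:65,225:290]; save(tag+'c',cv2.resize(c,None,fx=9,fy=9,interpolation=cv2.INTER_CUBIC))
E
python3 pinlook.py w7
```

```text
t: 13.0
tcp_pos: [0.6368, -0.0008, 0.0394]
eef_rot: [0.043, 0.706, -0.043, 0.705]
contact_force: [0.1, -0.4, -5.0]
gripper_width: 0.152
tcp [ 0.6368 -0.0008  0.0394] yaw -6.94 F [ 0.1 -0.4 -5. ]
[[257.   36.8]
 [256.9  44.5]]
```

View pics/w7c.png

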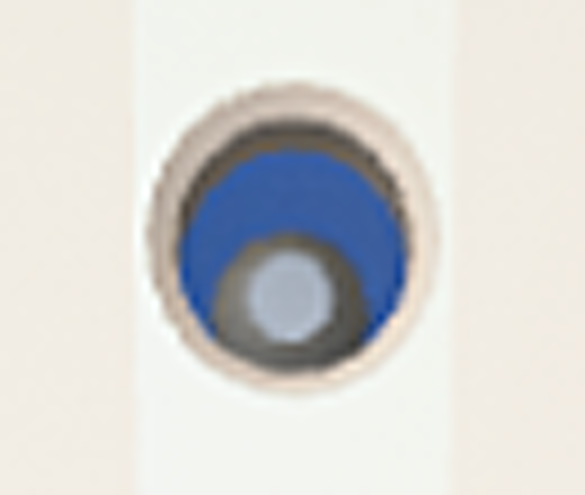

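The pin is now at (257.3,42.8) and should be at (256.9,44.5): aligned in z, about 1 mm in y. I'll nudge it and lower onto the pins, watching the force.

```bash
python3 -m inch '[[0.004,0.001,0,0],[0.004,0,0,0],[0.004,0,0,0],[0,0,0,0]]'; python3 pinlook.py w8;  python3 -m inch '[[0.003,0,0,0],[0.003,0,0,0],[0,0,0,0],[0,0,0,0]]'
```

```text
t: 13.45
tcp_pos: [0.6367, 0.0003, 0.027]
eef_rot: [0.043, 0.706, -0.043, 0.705]
contact_force: [-0.3, -0.6, -5.4]
gripper_width: 0.158
tcp [6.367e-01 3.000e-04 2.700e-02] yaw -6.94 F [-0.3 -0.6 -5.4]
[[257.   36.8]
 [257.   39.3]]
t: 13.9
tcp_pos: [0.6373, 0.0002, 0.0217]
eef_rot: [0.043, 0.706, -0.043, 0.706]
contact_force: [-0.3, 0.1, -5.2]
gripper_width: 0.153
```

View pics/w8c.png

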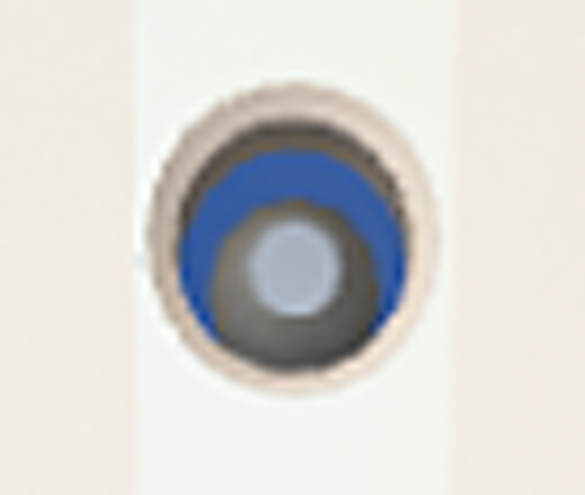

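No contact force, and the pin is centred at (257.6,39.8). Continuing down in small steps.

```bash
python3 -m inch '[[0.003,0,0,0],[0.003,0,0,0],[0,0,0,0],[0,0,0,0]]'; python3 -m inch '[[0.002,0,0,0],[0.001,0,0,0],[0,0,0,0],[0,0,0,0]]'
```

```text
t: 14.3
tcp_pos: [0.6372, 0.0002, 0.0157]
eef_rot: [0.043, 0.706, -0.043, 0.706]
contact_force: [-1.1, -0.3, -5.4]
gripper_width: 0.156
t: 14.7
tcp_pos: [0.6374, 0.0002, 0.0128]
eef_rot: [0.043, 0.706, -0.043, 0.706]
contact_force: [-0.4, 0.6, -5.0]
gripper_width: 0.151
```

```bash
python3 -m inch '[[0.001,0,0,0],[0.001,0,0,0],[0,0,0,0],[0,0,0,0]]'; python3 -m inch '[[0.001,0,0,0],[0,0,0,0],[0,0,0,0]]'
```

```text
t: 15.1
tcp_pos: [0.6376, 0.0002, 0.0125]
eef_rot: [0.043, 0.706, -0.043, 0.706]
contact_force: [-3.5, 0.7, 7.7]
gripper_width: 0.153
t: 15.4
tcp_pos: [0.6376, 0.0002, 0.0125]
eef_rot: [0.043, 0.705, -0.043, 0.706]
contact_force: [-6.0, 0.3, 14.4]
gripper_width: 0.154
```

It seated at TCP z = 0.0125 (predicted 0.0127) with firm contact. Releasing, rising and checking flush.

```bash
python3 -m inch '[[-0.002,0,0,0],[0,0,0,0],[0,0,0,0],[0,0,0,0],[0,0,0,0],[-0.02,0,0,0],[-0.04,0,0,0],[-0.045,0,0,0],[-0.045,0,0,0],[-0.045,0,0,0],[0,0,0,0]]' -0.4
cat > chk.py <<'E'
from h import *
import sys
t=sys.argv[1]
for n in ['side','top']:
    im,d,E,Km,D=grab(n,n+t);P=cloud(d,E,Km,D); hsv=cv2.cvtColor(im,cv2.COLOR_RGB2HSV)
    a=np.radians(-6.97);ex=np.array([np.cos(a),np.sin(a)]);ey=np.array([-ex[1],ex[0]]);l=(P[...,:2]-[.635,0])
    m=(hsv[...,1]<70)&(hsv[...,2]>150)&(np.abs(P[...,2]-.028)<.008)&(np.abs(l@ex)<.055)&(np.abs(l@ey)<.185)
    q=P[m]; r=cv2.minAreaRect(q[:,:2].astype(np.float32)*1000); A=np.c_[l[m]@ex,l[m]@ey,np.ones(m.sum())]
    k=np.linalg.lstsq(A,q[:,2],rcond=None)[0]
    print(n,m.sum(),np.round(r[0],1),np.round(r[1],1),round(r[2],2),'z fit: slope x,y, z0',k.round(4))
E
python3 chk.py 9
python3 - <<'E'
from h import *
im=load('side9')[0]; save('s9c',cv2.resize(im[110:300,130:350],None,fx=3.5,fy=3.1,interpolation=cv2.INTER_CUBIC))
E
```

```text
t: 16.5
tcp_pos: [0.6421, -0.0002, 0.2143]
eef_rot: [0.043, 0.701, -0.043, 0.71]
contact_force: [1.0, -0.6, 0.7]
gripper_width: 0.705
side 2185 [638.3  -4.2] [353.5  96.9] 82.75 z fit: slope x,y, z0 [ 0.0084 -0.0006  0.0295]
top 1855 [637.7  -0. ] [347.8  93.6] 83.01 z fit: slope x,y, z0 [-0.0089 -0.0011  0.0287]
```

View pics/s9c.png

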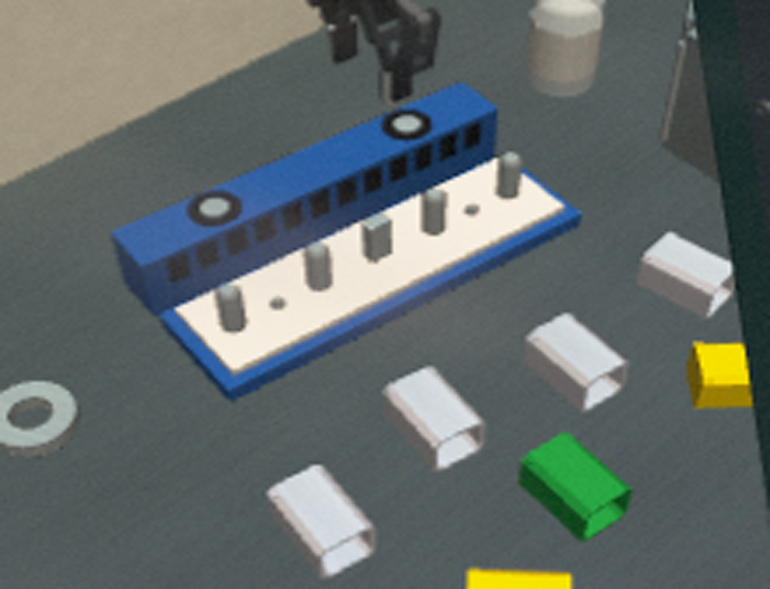

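The plate lies flush: top at z ≈ 0.029, slopes about 0, centred on the tray, both pins through. Now I'll re-measure the bowls.

```bash
cat > bowls.py <<'E'
from h import *
import sys
def bowls(tags):
    for tag in tags:
        im,d,E,Km,D=load(tag);P=cloud(d,E,Km,D); hsv=cv2.cvtColor(im,cv2.COLOR_RGB2HSV)
        m=(hsv[...,1]<60)&(hsv[...,2]>140)&(P[...,2]>.030)&(P[...,2]<.055)&(P[...,0]>.3)&(P[...,0]<.575)&(np.abs(P[...,1])<.33)
        n,l,st,ce=cv2.connectedComponentsWithStats(m.astype(np.uint8))
        for i in range(1,n):
            if st[i,4]<100: continue
            q=P[l==i]; z=np.median(q[:,2]); q=q[np.abs(q[:,2]-z)<.006]
            (c,(w,h),a)=cv2.minAreaRect(q[:,:2].astype(np.float32)*1000)
            a=a if w>h else a+90   # long axis direction
            a=(a+90)%180-90
            print(tag,ce[i].round(0),st[i,4],'ctr',np.round(c,1),'size',np.round((max(w,h),min(w,h)),1),'axis deg',round(a,1),'z',z.round(4))
if __name__=='__main__': bowls(sys.argv[1:])
E
python3 bowls.py top9 side9
```

```text
top9 [184. 210.] 343 ctr [453.1 224.7] size [69.8 45.8] axis deg -9.3 z 0.0461
top9 [312. 214.] 326 ctr [ 437.2 -175. ] size [69.8 46. ] axis deg 5.8 z 0.0459
side9 [326. 194.] 281 ctr [ 437.2 -175.2] size [72.2 43.7] axis deg 5.1 z 0.0472
side9 [294. 222.] 336 ctr [434.8 -27.6] size [70.6 45. ] axis deg -6.2 z 0.0468
side9 [253. 241.] 388 ctr [469.7  96.5] size [70.5 45. ] axis deg -10.0 z 0.0468
side9 [220. 274.] 472 ctr [454.4 223.9] size [72.2 45.4] axis deg -9.1 z 0.0464
```

View pics/top9.png

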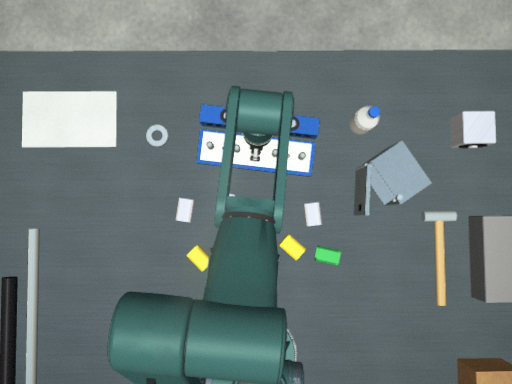

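Starting with the bowl at (0.470, 0.097), axis −10°. I'll grip near its base with jaws at yaw 80°.

```bash
python3 -m inch '[[0,0.01,-0.02,-0.0],[0.01,0.02,-0.04,0],[0.01,0.02,-0.045,0],[0.02,0.0185,-0.04,0],[0.02,0.005,-0.011,-1],[0,0,0,-1],[0,0,0,-1],[0,0,0,-1],[0,0,0,-1],[0,0,0,-1],[0,0,0,-1],[0,0,0,-1]]' -1 20; python3 -m inch '[[0,0,0,-1],[0,0,0,-1],[0,0,0,-1],[0,0,0,-1],[0,0,0,-1],[0,0,0,-1],[0,0,0,-0.5],[0,0,0,0]]'
python3 - <<'E'
from h import *
plan(0.4963,0.0918,0.15,80)
grab('wrist','w10'); grab('side','s10')
import bowls; bowls.bowls(['w10','s10'])
E
```

```text
t: 17.8
tcp_pos: [0.4897, 0.0918, 0.1448]
eef_rot: [-0.249, 0.663, 0.25, 0.66]
contact_force: [-0.1, 0.1, 0.4]
gripper_width: 0.998
t: 18.6
tcp_pos: [0.4899, 0.0918, 0.145]
eef_rot: [-0.454, 0.542, 0.456, 0.54]
contact_force: [-0.8, 0.0, -0.2]
gripper_width: 1.001
tcp [0.4899 0.0918 0.145 ] yaw 80.08 F [-0.8  0.  -0.2] grip 1.001 t 18.6 j6 -1.35
dx -0.0050 dy -0.0063 dz 0.0011 turn units 0.01
w10 [390. 120.] 3668 ctr [455.5 224.8] size [70.4 46.5] axis deg -9.4 z 0.046
w10 [126. 147.] 3450 ctr [436.6 -27. ] size [70.9 46.5] axis deg -6.0 z 0.046
w10 [259. 160.] 3509 ctr [471.5  97.4] size [70.1 45.9] axis deg -10.3 z 0.0461
w10 [  9. 186.] 969 ctr [ 445.7 -154.6] size [69.9 28.6] axis deg -19.8 z 0.0453
s10 [326. 194.] 286 ctr [ 437.8 -175. ] size [71.9 46.4] axis deg 6.2 z 0.0471
s10 [294. 222.] 335 ctr [434.1 -28. ] size [70.5 45.8] axis deg -6.0 z 0.0471
s10 [253. 241.] 385 ctr [469.5  96.4] size [71.2 46.3] axis deg -10.2 z 0.0468
s10 [221. 274.] 466 ctr [454.4 223.8] size [71.7 45.8] axis deg -9.3 z 0.0465
```

View pics/w10.png

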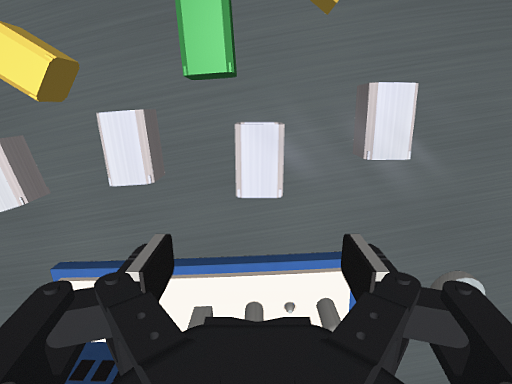

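The silver bowl at (259,160) is the target; the green and yellow ones lie beyond it. Descending over its base end.

```bash
python3 -m inch '[[0.03,-0.004,0.002,0],[0.04,-0.004,0,0],[0.04,0,0,0],[0.03,0,0,0],[0.02,0,0,0],[0.01,0,0,0],[0,0,0,0],[0,0,0,0]]' -1 20
python3 - <<'E'
from h import *
plan(0.498,0.0926,-0.025,80)
E
python3 -m inch '[[0,0,0,0],[0,0,0,0],[0,0,0,0],[0,0,0,0],[0,0,0,0]]' 1 20
python3 - <<'E'
from h import *
plan(0.498,0.0926,-0.025,80)
E
```

```text
t: 19.5
tcp_pos: [0.5002, 0.0925, -0.0227]
eef_rot: [-0.455, 0.541, 0.455, 0.542]
contact_force: [-0.2, 0.0, -0.2]
gripper_width: 1.0
tcp [ 0.5002  0.0925 -0.0227] yaw 80.04 F [-0.2  0.  -0.2] grip 1.0 t 19.5 j6 -1.35
dx 0.0023 dy 0.0022 dz -0.0003 turn units 0.01
t: 20.0
tcp_pos: [0.5006, 0.0925, -0.0221]
eef_rot: [-0.455, 0.541, 0.454, 0.542]
contact_force: [-0.3, -0.4, 6.0]
gripper_width: 0.534
tcp [ 0.5006  0.0925 -0.0221] yaw 80.07 F [-0.3 -0.4  6. ] grip 0.534 t 20.0 j6 -1.35
dx 0.0029 dy 0.0026 dz -0.0003 turn units 0.01
```

Gripped at 45 mm. Lifting to see whether it swings mouth-down by itself.

```bash
python3 -m inch '[[-0.02,0,0,0],[-0.04,0,0,0],[-0.04,0,0,0],[-0.03,0,0,0],[0,0,0,0],[0,0,0,0]]'
python3 - <<'E'
from h import *
plan(0.498,0.0926,0.1,80)
grab('wrist','w11'); grab('side','s11')
im=load('s11')[0]; save('s11c',cv2.resize(im[130:300,170:350],None,fx=4,fy=3.5,interpolation=cv2.INTER_CUBIC))
E
```

```text
t: 20.6
tcp_pos: [0.5002, 0.0925, 0.1076]
eef_rot: [-0.455, 0.541, 0.454, 0.542]
contact_force: [-0.1, 0.6, -2.0]
gripper_width: 0.54
tcp [0.5002 0.0925 0.1076] yaw 80.06 F [-0.1  0.6 -2. ] grip 0.54 t 20.6 j6 -1.35
dx 0.0076 dy 0.0022 dz -0.0003 turn units 0.01
```

View pics/w11.png

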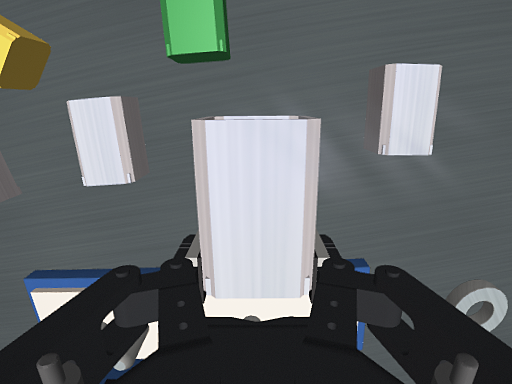

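View pics/s11c.png

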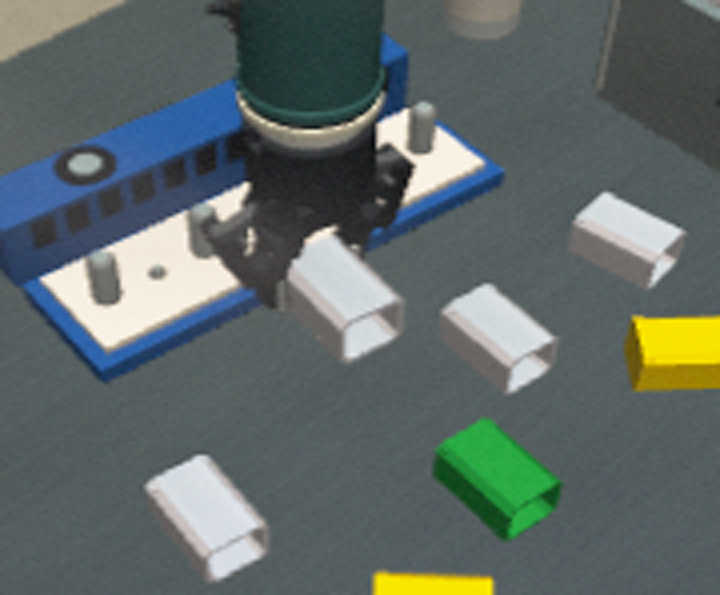

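The bowl stays horizontal in the grip, so gravity alone doesn't turn it. The tool can only yaw, so I need to pivot the bowl in the grip against a fixed edge. The rear top edge of the blower housing suits: it is fixed, behind the tray, and the mouth already faces it. Measuring that edge and the bowl in hand.

Run:
```python
from h import *
a=np.radians(-6.97);ex=np.array([np.cos(a),np.sin(a)]);ey=np.array([-ex[1],ex[0]])
for tag in ['top0','side0']:
    im,d,E,Km,D=load(tag);P=cloud(d,E,Km,D);l=(P[...,:2]-[.636,0]);lx=l@ex;ly=l@ey
    m=(lx>.03)&(lx<.16)&(np.abs(ly)<.19)&(P[...,2]>.06)&(P[...,2]<.12)&(d>0)
    for y0 in np.arange(-.18,.18,.04):
        k=m&(ly>y0)&(ly<y0+.04); print(tag,y0.round(2),k.sum(),'lx',np.percentile(lx[k],[1,99]).round(4),'z',np.percentile(P[...,2][k],[5,50,95]).round(3))
# bowl in hand, tool frame
im,d,E,Km,D=load('w11');M=np.array(optics.calibration('wrist')['mount']);P=cloud(d,M,Km,D)
hsv=cv2.cvtColor(im,cv2.COLOR_RGB2HSV)
k=np.zeros(d.shape,bool);k[130:285,215:300]=1;k&=(d<.2)
q=P[k];A=np.c_[q[:,1],q[:,2],np.ones(len(q))];c=np.linalg.lstsq(A,q[:,0],rcond=None)[0];print('top flat: x=%.3f*y+%.3f*z+%.4f'%tuple(c),'y range',q[:,1].min(),q[:,1].max())
for v in range(110,310,6): print(v,P[v,256].round(4))
```

```text
top0 -0.18 238 lx [0.0653 0.121 ] z [0.07  0.076 0.081]
top0 -0.14 243 lx [0.065  0.1207] z [0.068 0.076 0.082]
top0 -0.1 243 lx [0.0652 0.1201] z [0.069 0.077 0.082]
top0 -0.06 242 lx [0.0646 0.1209] z [0.07  0.075 0.081]
top0 -0.02 246 lx [0.0647 0.1204] z [0.067 0.076 0.081]
top0 0.02 246 lx [0.0652 0.1208] z [0.069 0.076 0.081]
top0 0.06 240 lx [0.0654 0.1208] z [0.069 0.077 0.083]
top0 0.1 242 lx [0.0653 0.1206] z [0.071 0.076 0.082]
top0 0.14 238 lx [0.0654 0.1213] z [0.069 0.076 0.08 ]
side0 -0.18 172 lx [0.0652 0.1203] z [0.065 0.077 0.08 ]
side0 -0.14 179 lx [0.0648 0.1228] z [0.064 0.077 0.081]
side0 -0.1 197 lx [0.0652 0.12  ] z [0.064 0.077 0.08 ]
side0 -0.06 194 lx [0.0652 0.1211] z [0.065 0.076 0.079]
side0 -0.02 206 lx [0.0647 0.1211] z [0.065 0.076 0.079]
side0 0.02 214 lx [0.0648 0.1209] z [0.064 0.076 0.079]
side0 0.06 227 lx [0.0647 0.1226] z [0.064 0.077 0.08 ]
side0 0.1 234 lx [0.0657 0.1221] z [0.064 0.077 0.08 ]
side0 0.14 248 lx [0.0663 0.1214] z [0.063 0.076 0.079]
top flat: x=-0.049*y+-0.000*z+-0.0672 y range 0.00024427225438233835 0.06876208591142047
110 [ 
[... 313 characters left out ...]
6 -0.    ]
176 [-0.0693  0.0455 -0.    ]
182 [-0.0677  0.043  -0.    ]
188 [-0.068   0.0408 -0.    ]
194 [-0.0686  0.0388 -0.    ]
200 [-0.0683  0.0364 -0.    ]
206 [-0.0688  0.0343 -0.0001]
212 [-0.0678  0.0317 -0.0001]
218 [-0.0686  0.0296 -0.0001]
224 [-0.0675  0.0268 -0.0001]
230 [-0.068   0.0246 -0.0001]
236 [-0.0684  0.0223 -0.0001]
242 [-0.0685  0.0199 -0.0001]
248 [-0.0687  0.0175 -0.0001]
254 [-0.0681  0.0146 -0.0001]
260 [-0.0684  0.0122 -0.0001]
266 [-0.068   0.0093 -0.0001]
272 [-0.0689  0.0072 -0.0001]
278 [-0.0683  0.0041 -0.0001]
284 [-0.0686  0.0016 -0.0001]
290 [-0.0685 -0.0012 -0.0001]
296 [-0.0683 -0.0043 -0.0001]
302 [ 0.0791 -0.1218 -0.0009]
308 [ 0.0793 -0.1294 -0.0009]
```

Bowl in tool frame: base at y −5 mm, mouth at +64.5 mm, underside at x −22 mm; level, and gripped about 8 mm from the base. The edge is at tray-local x 0.123, z 0.075. Moving over and behind the blower.

```bash
python3 -m inch '[[0,-0.015,-0.002,0],[0,-0.03,-0.005,0],[0,-0.035,-0.006,0],[0,-0.035,-0.006,0],[0,-0.035,-0.006,0],[0,-0.035,-0.006,0],[0,-0.035,-0.006,0],[0,-0.035,-0.006,0],[0,-0.035,-0.006,0],[0,-0.03,-0.005,0],[0,-0.02,-0.002,-0.25],[0,-0.01,0,-0.25]]' 
python3 -m inch '[[0,0,0,0],[0,0,0,0]]'
python3 - <<'E'
from h import *
plan(0.8345,-0.023,0.0446,83.03)
grab('wrist','w12')
im,d,E,Km,D=load('w12');M=np.array(optics.calibration('wrist')['mount']);P=cloud(d,M,Km,D)
for v in range(100,300,16): print(v,P[v,256].round(4))
E
```

```text
t: 21.9
tcp_pos: [0.8368, -0.0247, 0.1038]
eef_rot: [-0.469, 0.53, 0.469, 0.529]
contact_force: [0.7, 0.5, -1.9]
gripper_width: 0.53
t: 22.1
tcp_pos: [0.8344, -0.0231, 0.1047]
eef_rot: [-0.468, 0.53, 0.469, 0.529]
contact_force: [-1.3, -0.3, -1.0]
gripper_width: 0.538
tcp [ 0.8344 -0.0231  0.1047] yaw 83.01 F [-1.3 -0.3 -1. ] grip 0.538 t 22.1 j6 -1.56
dx 0.0601 dy -0.0001 dz 0.0001 turn units -0.00
100 [ 0.1048  0.0748 -0.0006]
116 [-0.0261  0.0645 -0.0002]
132 [-0.0693  0.0606 -0.    ]
148 [-0.0676  0.055  -0.0001]
164 [-0.0673  0.0494 -0.0001]
180 [-0.0675  0.0436 -0.0001]
196 [-0.0688  0.0381 -0.0001]
212 [-0.0692  0.0321 -0.0001]
228 [-0.069   0.0258 -0.0001]
244 [-0.0681  0.0188 -0.0001]
260 [-0.0672  0.0115 -0.0001]
276 [-0.0682  0.005  -0.0002]
292 [-0.0683 -0.0024 -0.0002]
```

View pics/w12.png

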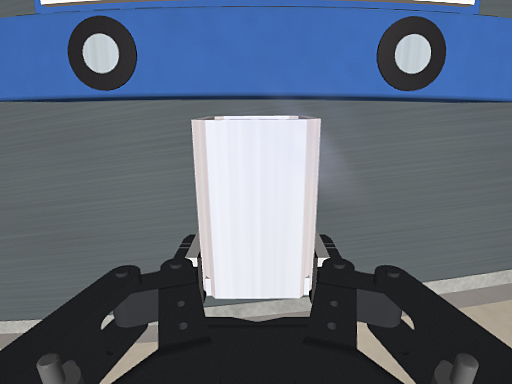

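Run:
```python
from h import *
im,d,E,Km,D=load('w12');M=np.array(optics.calibration('wrist')['mount']);P=cloud(d,M,Km,D)
for u in (200,256,310):
  for v in range(80,108,3): print(u,v,P[v,u].round(4),im[v,u])
```

```text
200 80 [ 0.0293  0.0859 -0.0366] [ 64 108 180]
200 83 [ 0.0283  0.0839 -0.0365] [ 64 107 180]
200 86 [ 0.0296  0.0822 -0.0369] [ 63 107 180]
200 89 [ 0.0296  0.0803 -0.037 ] [ 64 108 180]
200 92 [ 0.0295  0.0784 -0.037 ] [ 62 105 172]
200 95 [ 0.0303  0.0765 -0.0373] [ 47  74 119]
200 98 [ 0.0782  0.0761 -0.0466] [21 37 65]
200 101 [ 0.1047  0.0742 -0.0518] [100 108 110]
200 104 [ 0.1042  0.0715 -0.0518] [ 95 101 103]
200 107 [ 0.1046  0.0689 -0.052 ] [ 94 102 103]
256 80 [ 0.0297  0.0857 -0.0003] [ 66 110 182]
256 83 [ 0.0276  0.0837 -0.0003] [ 64 107 180]
256 86 [ 0.0292  0.0819 -0.0003] [ 66 109 181]
256 89 [ 0.0294  0.0801 -0.0004] [ 65 107 179]
256 92 [ 0.03    0.0782 -0.0004] [ 62 101 169]
256 95 [ 0.0316  0.0764 -0.0004] [ 44  70 111]
256 98 [ 0.0746  0.0757 -0.0005] [21 38 65]
256 101 [ 0.1054  0.0739 -0.0006] [100 107 109]
256 104 [ 0.1046  0.0713 -0.0006] [ 98 105 108]
256 107 [ 0.1048  0.0686 -0.0006] [101 109 113]
310 80 [0.0295 0.0858 0.0347] [ 66 109 182]
310 83 [0.0305 0.084  0.0349] [ 68 111 182]
310 86 [0.0295 0.082  0.0348] [ 67 110 182]
310 89 [0.03   0.0802 0.035 ] [ 69 111 184]
310 92 [0.0294 0.0783 0.035 ] [ 67 108 179]
310 95 [0.032  0.0765 0.0355] [ 54  81 128]
310 98 [0.0726 0.0758 0.0428] [33 46 74]
310 101 [0.1057 0.0741 0.0488] [101 108 112]
310 104 [0.104  0.0714 0.0486] [ 96 103 109]
310 107 [0.1039 0.0687 0.0487] [ 97 104 109]
```

The edge is at tool y 0.076, 11.5 mm ahead of the mouth. I'll lower until the lower rim is about 5 mm below the edge, push against it, and start the arc about the edge.

```bash
python3 -m inch '[[0.02,0,0,0],[0.02,0,0,0],[0.017,0,0,0],[0,0.006,0,0],[0,0.004,0,0],[0,0,0,0]]'; python3 -m inch '[[0,0.002,0,0],[0,0.001,0,0],[0,0,0,0]]'
python3 - <<'E'
from h import *
plan(0.8345,-0.023,0.0476,83.03)
E
```

```text
t: 22.75
tcp_pos: [0.825, -0.0215, 0.0512]
eef_rot: [-0.469, 0.529, 0.469, 0.53]
contact_force: [0.2, 0.6, -1.0]
gripper_width: 0.531
t: 23.05
tcp_pos: [0.8235, -0.0214, 0.0514]
eef_rot: [-0.47, 0.529, 0.468, 0.53]
contact_force: [2.8, -0.2, 0.1]
gripper_width: 0.534
tcp [ 0.8235 -0.0214  0.0514] yaw 83.06 F [ 2.8 -0.2  0.1] grip 0.534 t 23.05 j6 -1.56
dx 0.0038 dy -0.0111 dz -0.0002 turn units 0.00
```

```bash
python3 -m inch '[[0,-0.003,0,0],[0.006,0,0,0],[0,0.004,0,0],[0,0.001,0,0],[0,0,0,0]]'
python3 - <<'E'
from h import *
plan(0.8345,-0.023,0.0476,83.03)
E
```

```text
t: 23.55
tcp_pos: [0.8227, -0.0219, 0.0443]
eef_rot: [-0.47, 0.528, 0.467, 0.531]
contact_force: [6.6, -1.8, -2.7]
gripper_width: 0.535
tcp [ 0.8227 -0.0219  0.0443] yaw 83.05 F [ 6.6 -1.8 -2.7] grip 0.535 t 23.55 j6 -1.56
dx -0.0033 dy -0.0118 dz 0.0003 turn units 0.00
```

```bash
python3 -m inch '[[-0.005,0.002,0,0],[-0.005,0.002,0,0],[-0.005,0.003,0,0],[-0.005,0.003,0,0],[-0.004,0.003,0,0],[-0.004,0.004,0,0],[0,0,0,0]]'
python3 - <<'E'
from h import *
plan(0.8345,-0.023,0.0476,83.03)
grab('wrist','w13')
im,d,E,Km,D=load('w13');M=np.array(optics.calibration('wrist')['mount']);P=cloud(d,M,Km,D)
for v in range(80,310,12): print(v,P[v,256].round(4))
E
```

```text
t: 24.25
tcp_pos: [0.8035, -0.019, 0.0731]
eef_rot: [-0.469, 0.529, 0.468, 0.53]
contact_force: [2.1, -0.9, 4.0]
gripper_width: 0.537
tcp [ 0.8035 -0.019   0.0731] yaw 83.07 F [ 2.1 -0.9  4. ] grip 0.537 t 24.25 j6 -1.56
dx 0.0255 dy -0.0312 dz -0.0002 turn units 0.01
80 [-0.0025  0.0829 -0.0002]
92 [-0.003   0.0766 -0.0002]
104 [-0.0022  0.0703 -0.0003]
116 [-0.0018  0.0638 -0.0003]
128 [-0.0373  0.0597 -0.0002]
140 [-0.0391  0.0546 -0.0002]
152 [-0.0438  0.05   -0.0001]
164 [-0.0445  0.0449 -0.0002]
176 [-0.0473  0.0402 -0.0002]
188 [-0.051   0.036  -0.0002]
200 [-0.0529  0.0313 -0.0002]
212 [-0.0548  0.0267 -0.0002]
224 [-0.0573  0.0224 -0.0002]
236 [-0.059   0.0178 -0.0002]
248 [-0.0615  0.0137 -0.0002]
260 [-0.0638  0.0095 -0.0002]
272 [-0.0656  0.0051 -0.0002]
284 [-0.0682  0.0013 -0.0002]
296 [ 0.0719 -0.1092 -0.0009]
308 [ 0.0726 -0.1239 -0.001 ]
```

View pics/w13.png

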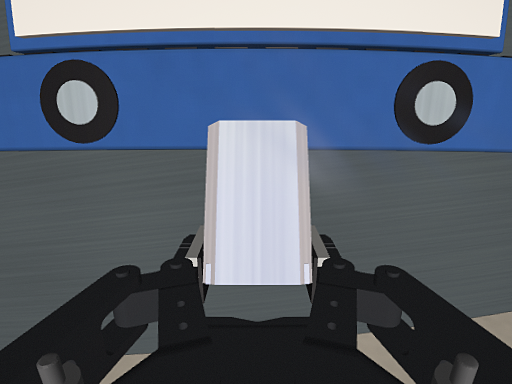

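It works: the bowl has pivoted about 29° mouth-down in the grip. Continuing the arc.

```bash
python3 -m inch '[[-0.004,0.004,0,0],[-0.004,0.004,0,0],[-0.003,0.005,0,0],[-0.003,0.005,0,0],[-0.002,0.005,0,0],[-0.002,0.005,0,0],[0,0,0,0]]'
cat > tilt.py <<'E'
from h import *
import sys
tag=sys.argv[1]
s=manip.sense();im,d,E,Km,D=grab('wrist',tag);M=np.array(optics.calibration('wrist')['mount']);P=cloud(d,M,Km,D)
print('tcp',s['tcp_pos'].round(4),'F',s['contact_force'].round(1),'w',round(s['gripper_width'],3),'t',s['t'])
m=(np.abs(P[...,2])<.01)&(d>0)&(d<.3)&(P[...,0]<-.01-0*d)&(P[...,1]>-.03)&(P[...,1]<.09)
m[:,:236]=0;m[:,276:]=0
for v in range(100,320,8):
    print(v,P[v,256].round(4))
E
python3 tilt.py w14
```

```text
t: 25.0
tcp_pos: [0.7745, -0.0153, 0.0902]
eef_rot: [-0.469, 0.53, 0.469, 0.529]
contact_force: [2.1, -0.3, 1.4]
gripper_width: 0.54
tcp [ 0.7745 -0.0153  0.0902] F [ 2.1 -0.3  1.4] w 0.54 t 25.0
100 [ 0.0904  0.0745 -0.0006]
108 [ 0.015   0.0681 -0.0003]
116 [ 0.0153  0.0633 -0.0003]
124 [ 0.0148  0.0584 -0.0003]
132 [ 0.0161  0.0534 -0.0004]
140 [ 0.0146  0.0486 -0.0004]
148 [-0.0128  0.0474 -0.0003]
156 [-0.0184  0.044  -0.0003]
164 [-0.0214  0.0403 -0.0002]
172 [-0.0268  0.0373 -0.0002]
180 [-0.0308  0.0343 -0.0002]
188 [-0.0339  0.0311 -0.0002]
196 [-0.0386  0.0285 -0.0002]
204 [-0.0417  0.0257 -0.0002]
212 [-0.0441  0.0227 -0.0002]
220 [-0.0486  0.0206 -0.0002]
228 [-0.0518  0.0182 -0.0002]
236 [-0.0551  0.0159 -0.0002]
244 [-0.0577  0.0135 -0.0002]
252 [-0.0603  0.0112 -0.0002]
260 [-0.0641  0.0097 -0.0002]
268 [-0.0661  0.0072 -0.0002]
276 [-0.0611  0.0003 -0.0002]
284 [-0.0544 -0.0082 -0.0002]
292 [-0.0477 -0.0174 -0.0003]
300 [ 0.0888 -0.1268 -0.001 ]
308 [ 0.0889 -0.1371 -0.001 ]
316 [ 0.09   -0.1485 -0.0011]
```

View pics/w14.png

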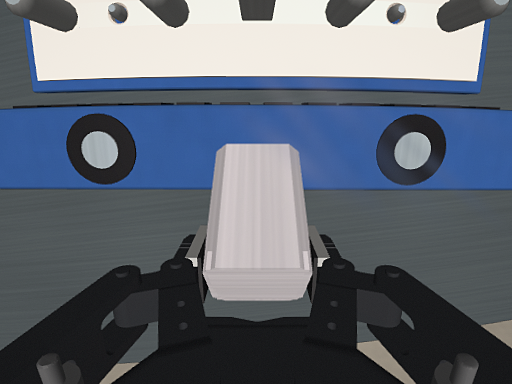

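53° now. Continuing.

```bash
python3 -m inch '[[-0.002,0.005,0,0],[-0.001,0.005,0,0],[-0.001,0.005,0,0],[-0.001,0.005,0,0],[0,0.005,0,0],[0,0.005,0,0],[0,0,0,0]]'
python3 tilt.py w15
```

```text
t: 25.75
tcp_pos: [0.744, -0.0117, 0.0944]
eef_rot: [-0.468, 0.53, 0.47, 0.529]
contact_force: [0.3, -0.3, -2.2]
gripper_width: 0.534
tcp [ 0.744  -0.0117  0.0944] F [ 0.3 -0.3 -2.2] w 0.534 t 25.75
100 [ 0.0672  0.074  -0.0005]
108 [ 0.0655  0.0679 -0.0005]
116 [ 0.0664  0.0617 -0.0005]
124 [ 0.0751  0.055  -0.0006]
132 [ 0.0937  0.0469 -0.0007]
140 [ 0.0944  0.0397 -0.0007]
148 [ 0.0443  0.0394 -0.0005]
156 [-0.005   0.0417 -0.0003]
164 [-0.012   0.0385 -0.0003]
172 [-0.0175  0.0353 -0.0003]
180 [-0.0243  0.0326 -0.0003]
188 [-0.0289  0.0297 -0.0002]
196 [-0.0333  0.0269 -0.0002]
204 [-0.038   0.0244 -0.0002]
212 [-0.0406  0.0213 -0.0002]
220 [-0.0464  0.0197 -0.0002]
228 [-0.0502  0.0175 -0.0002]
236 [-0.0534  0.0152 -0.0002]
244 [-0.0573  0.0133 -0.0002]
252 [-0.0617  0.012  -0.0002]
260 [-0.0641  0.0097 -0.0002]
268 [-0.0626  0.0051 -0.0002]
276 [-0.0592 -0.0009 -0.0002]
284 [-0.0557 -0.0073 -0.0002]
292 [-0.0514 -0.0147 -0.0003]
300 [-0.0471 -0.0225 -0.0003]
308 [ 0.0944 -0.1416 -0.0011]
316 [ 0.094  -0.152  -0.0011]
```

View pics/w15.png

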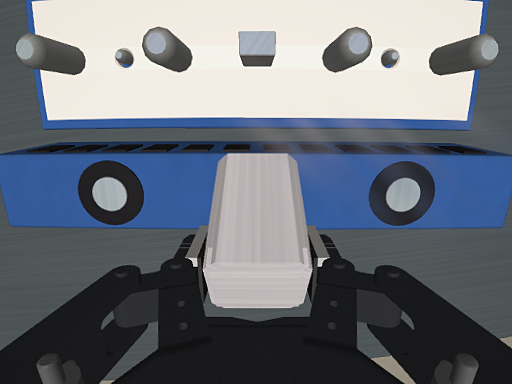

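It is at 62°, then it slid up onto the housing top and lost the edge. The lower rim edge now sits on top of the housing almost under the grip. I'll back off 10 mm, press the rim edge on the top, and roll over it with friction.

```bash
python3 -m inch '[[-0.004,0,0,0],[0,-0.01,0,0],[0.004,0,0,0],[0.001,0,0,0],[0,0,0,0]]'; python3 -m inch '[[0.001,0,0,0],[0,0,0,0]]'
python3 - <<'E'
from h import *
plan(0.8345,-0.023,0.0476,83.03)
E
```

```text
t: 26.3
tcp_pos: [0.7562, -0.0133, 0.0939]
eef_rot: [-0.469, 0.529, 0.469, 0.53]
contact_force: [0.3, 0.6, -0.0]
gripper_width: 0.535
t: 26.5
tcp_pos: [0.7562, -0.0133, 0.0938]
eef_rot: [-0.469, 0.529, 0.468, 0.53]
contact_force: [0.4, -0.1, 3.3]
gripper_width: 0.534
tcp [ 0.7562 -0.0133  0.0938] yaw 83.07 F [ 0.4 -0.1  3.3] grip 0.534 t 26.5 j6 -1.56
dx 0.0462 dy -0.0789 dz -0.0002 turn units 0.01
```

```bash
python3 -m inch '[[0.001,0.003,0,0],[0.001,0.004,0,0],[0.001,0.004,0,0],[0.001,0.004,0,0],[0,0,0,0]]'; python3 tilt.py w16 | awk 'NR==1||NR%2==0'
```

```text
t: 27.0
tcp_pos: [0.7434, -0.0117, 0.0918]
eef_rot: [-0.471, 0.528, 0.467, 0.531]
contact_force: [1.6, -1.0, 10.7]
gripper_width: 0.532
tcp [ 0.7434 -0.0117  0.0918] F [ 1.6 -1.  10.7] w 0.532 t 27.0
100 [ 0.063   0.0739 -0.0005]
116 [ 0.0641  0.0618 -0.0005]
132 [ 0.0922  0.047  -0.0006]
148 [ 0.0459  0.0392 -0.0005]
164 [ 0.0159  0.033  -0.0004]
180 [-0.011   0.0292 -0.0003]
196 [-0.0243  0.024  -0.0003]
212 [-0.0377  0.0202 -0.0002]
228 [-0.0489  0.0169 -0.0002]
244 [-0.0585  0.0139 -0.0002]
260 [-0.064   0.0096 -0.0002]
276 [-0.0601 -0.0003 -0.0002]
292 [-0.0565 -0.011  -0.0002]
308 [-0.0531 -0.0224 -0.0003]
```

72°. Rolling on to 90°.

```bash
python3 -m inch '[[0.001,0.005,0,0],[0.001,0.005,0,0],[0.0015,0.005,0,0],[0.0015,0.003,0,0],[0,0,0,0]]'; python3 tilt.py w17 | awk 'NR==1||NR%2==0'
```

```text
t: 27.55
tcp_pos: [0.7228, -0.0092, 0.0846]
eef_rot: [-0.469, 0.529, 0.469, 0.53]
contact_force: [0.8, -0.8, 6.5]
gripper_width: 0.531
tcp [ 0.7228 -0.0092  0.0846] F [ 0.8 -0.8  6.5] w 0.531 t 27.55
100 [ 0.0565  0.0737 -0.0005]
116 [ 0.0568  0.062  -0.0005]
132 [ 0.0559  0.0501 -0.0005]
148 [ 0.0639  0.0367 -0.0006]
164 [ 0.0851  0.0194 -0.0007]
180 [ 0.0315  0.0183 -0.0005]
196 [ 0.0042  0.015  -0.0004]
212 [-0.0239  0.015  -0.0003]
228 [-0.0451  0.0152 -0.0002]
244 [-0.0616  0.0155 -0.0002]
260 [-0.0605  0.0076 -0.0002]
276 [-0.0597 -0.0006 -0.0002]
292 [-0.0606 -0.008  -0.0002]
308 [-0.0609 -0.0161 -0.0002]
```

View pics/w17.png

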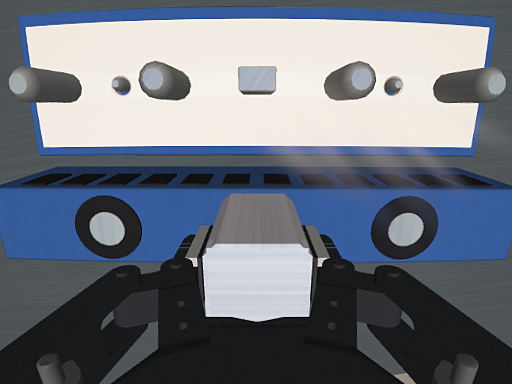

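The bowl is now upside down on the housing: its face is vertical, the base is flat at tool x −0.060 and the rim is on z 0.075. Its centre is at tool y −7.5 mm. I'll grip harder, lift and move over the +60 mm peg.

```bash
python3 -m inch '[[0,0,0,0],[0,0,0,0],[-0.01,0,0,0],[-0.025,0,0,0],[0,0.02,0.01,0],[0,0.025,0.016,0],[0,0.025,0.017,0],[0,0.017,0.012,0],[0,0.005,0.005,0],[0,0,0,0],[0,0,0,0]]' 1 60
python3 - <<'E'
from h import *
plan(0.6384,0.0616,0.0375,83.03)
grab('side','s18'); im=load('s18')[0]; save('s18c',cv2.resize(im[90:250,130:330],None,fx=4,fy=3.7,interpolation=cv2.INTER_CUBIC))
E
python3 tilt.py w18 | awk 'NR==1||NR%2==0'
```

```text
t: 28.7
tcp_pos: [0.6394, 0.061, 0.1189]
eef_rot: [-0.469, 0.529, 0.469, 0.529]
contact_force: [1.4, -0.2, -1.0]
gripper_width: 0.529
tcp [0.6394 0.061  0.1189] yaw 83.07 F [ 1.4 -0.2 -1. ] grip 0.529 t 28.7 j6 -1.46
dx 0.0814 dy 0.0011 dz 0.0004 turn units 0.01
tcp [0.6397 0.0608 0.1189] F [-0.1  0.8 -1.2] w 0.526 t 28.75
100 [ 0.1183  0.0751 -0.0007]
116 [ 0.1189  0.0601 -0.0007]
132 [ 0.0985  0.0465 -0.0007]
148 [ 0.0913  0.0328 -0.0007]
164 [ 0.0903  0.0184 -0.0007]
180 [ 0.0881  0.0039 -0.0007]
196 [ 0.0027  0.0155 -0.0004]
212 [-0.0242  0.0151 -0.0003]
228 [-0.0454  0.0154 -0.0002]
244 [-0.0594  0.0144 -0.0002]
260 [-0.0607  0.0077 -0.0002]
276 [-0.0603 -0.0002 -0.0002]
292 [-0.0605 -0.008  -0.0002]
308 [-0.0608 -0.0162 -0.0002]
```

View pics/s18c.png

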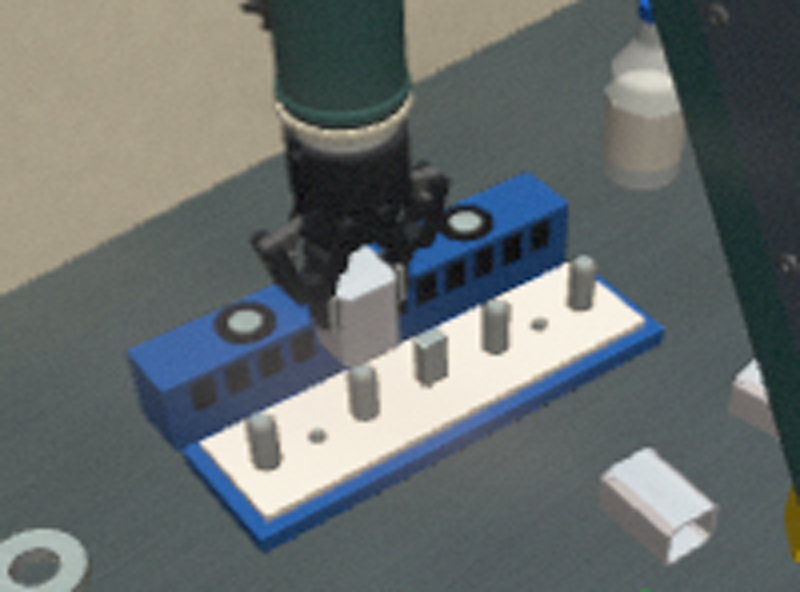

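View pics/w18.png

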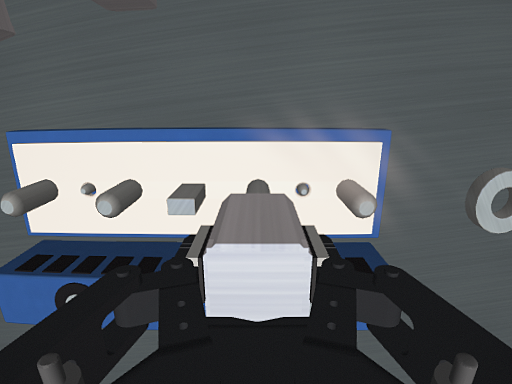

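The bowl hangs upright over the +60 peg, whose foot shows at (258,185). I'll compute where that peg is in the tool frame from the visible pegs.

```bash
cat > pegs.py <<'E'
from h import *
import sys
def pegs(tag,quiet=False):
    im,d,E,Km,D=load(tag);M=np.array(optics.calibration('wrist')['mount']);P=cloud(d,M,Km,D);W=cloud(d,E,Km,D)
    a=np.radians(-6.97);ex=np.array([np.cos(a),np.sin(a)]);ey=np.array([-ex[1],ex[0]]);l=(W[...,:2]-[.6385,.001])
    m=(np.abs(l@ex)<.04)&(np.abs(l@ey)<.175)&(W[...,2]>.0735)&(W[...,2]<.085)&(d>0)
    n,lab,st,ce=cv2.connectedComponentsWithStats(m.astype(np.uint8))
    for i in range(1,n):
        if st[i,4]<12: continue
        w=W[lab==i].mean(0); l2=w[:2]-[.6385,.001]
        print(ce[i].round(0),st[i,4],w.round(4),'local x %.4f y %.4f'%(l2@ex,l2@ey))
pegs(sys.argv[1])
E
python3 pegs.py w18
```

```text
[ 11. 205.] 370 [ 0.6202 -0.1388  0.0766] local x -0.0012 y -0.1410
[107. 205.] 426 [ 0.6301 -0.0565  0.0767] local x -0.0014 y -0.0581
[364. 206.] 423 [0.6548 0.1429 0.0766] local x -0.0010 y 0.1428
[181. 206.] 476 [0.638  0.0018 0.0761] local x -0.0006 y 0.0007
```

Pegs match the plan within 1.5 mm. Lowering.

```bash
python3 -m inch '[[0.01,0.002,0.0005,0],[0.015,0,0,0],[0.015,0,0,0],[0.015,0,0,0],[0.012,0,0,0],[0.008,0,0,0],[0.002,0,0,0],[0,0,0,0],[0,0,0,0]]'
python3 - <<'E'
from h import *
plan(0.6384,0.0616,0.0375,83.03)
E
```

```text
t: 29.7
tcp_pos: [0.6374, 0.0623, 0.0425]
eef_rot: [-0.469, 0.529, 0.469, 0.53]
contact_force: [1.1, 0.4, -1.3]
gripper_width: 0.534
tcp [0.6374 0.0623 0.0425] yaw 83.07 F [ 1.1  0.4 -1.3] grip 0.534 t 29.7 j6 -1.46
dx 0.0050 dy -0.0010 dz -0.0005 turn units 0.01
```

```bash
python3 -m inch '[[0.002,0,0,0],[0.002,0,0,0],[0.0005,0,0,0],[0,0,0,0]]'; python3 -m inch '[[0.001,0,0,0],[0,0,0,0],[0,0,0,0]]'
```

```text
t: 30.1
tcp_pos: [0.637, 0.0622, 0.0378]
eef_rot: [-0.469, 0.529, 0.469, 0.529]
contact_force: [0.3, 0.4, 2.6]
gripper_width: 0.531
t: 30.4
tcp_pos: [0.6369, 0.0623, 0.0377]
eef_rot: [-0.469, 0.529, 0.469, 0.529]
contact_force: [-3.9, -0.2, 9.2]
gripper_width: 0.535
```

The rim is on the plate at TCP z 0.0377 (predicted 0.0375). Releasing partly and lifting straight up.

```bash
python3 -m inch '[[-0.001,0,0,0],[0,0,0,0],[0,0,0,0],[0,0,0,0],[-0.015,0,0,0],[-0.03,0,0,0],[-0.04,0,0,0],[-0.04,0,0,0],[-0.02,0,0,0],[0,0,0,0]]' -0.6
cat > look.py <<'E'
from h import *
import sys, bowls
t=sys.argv[1]
grab('side','s'+t);grab('top','t'+t);grab('wrist','w'+t)
bowls.bowls(['s'+t,'t'+t,'w'+t])
im=load('s'+t)[0]; save('s'+t+'c',cv2.resize(im[90:300,130:370],None,fx=3.3,fy=2.8,interpolation=cv2.INTER_CUBIC))
plan(.5,0,.15,83)
E
python3 look.py 20
```

```text
t: 31.4
tcp_pos: [0.6398, 0.0623, 0.1876]
eef_rot: [-0.471, 0.527, 0.467, 0.532]
contact_force: [0.6, -1.3, 0.4]
gripper_width: 0.797
s20 [326. 194.] 264 ctr [ 437.  -173.8] size [71.2 43.3] axis deg 4.0 z 0.047
s20 [294. 222.] 339 ctr [434.9 -28.7] size [71.9 47.1] axis deg -8.2 z 0.047
s20 [220. 274.] 470 ctr [454.2 224. ] size [72.9 45.9] axis deg -9.6 z 0.0464
t20 [184. 210.] 331 ctr [453.  224.4] size [69.5 45.7] axis deg -9.8 z 0.0461
t20 [312. 214.] 328 ctr [ 437.2 -174.5] size [69.7 45.3] axis deg 6.0 z 0.0459
t20 [265. 215.] 315 ctr [434.6 -27.5] size [69.7 44.8] axis deg -6.3 z 0.0463
w20 [14. 25.] 1379 ctr [ 450.4 -170.3] size [48.  40.4] axis deg 5.9 z 0.0458
w20 [142.   9.] 900 ctr [461.7 -29.9] size [46.  20.3] axis deg 83.8 z 0.0459
w20 [399.   3.] 340 ctr [487.1 219.5] size [46.2 10.1] axis deg 86.1 z 0.0459
tcp [0.636  0.0622 0.1818] yaw 83.06 F [0.4 0.1 0.6] grip 0.804 t 31.55 j6 -1.46
dx 0.0318 dy 0.1275 dz -0.0782 turn units 0.01
```

View pics/s20c.png

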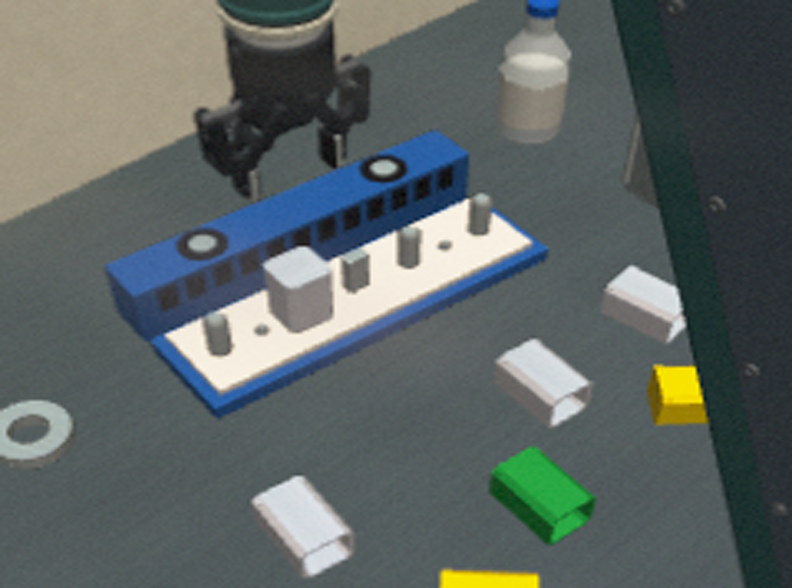

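View pics/w20.png

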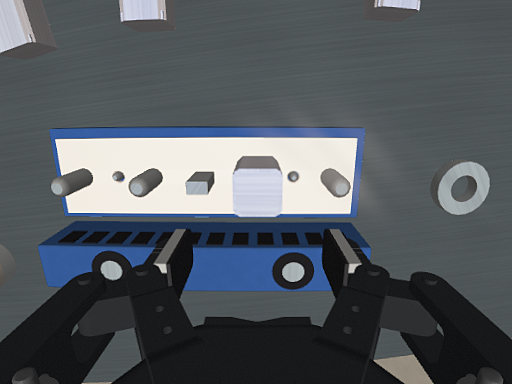

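Bowl 1 stands rim-down over the +60 peg, at (258,190) in the wrist view. Next is the bowl at (0.455, 0.224), axis −9.4°.

```bash
python3 -m inch '[[0,0.02,0.015,0],[0.01,0.033,0.027,0],[0.015,0.035,0.029,0],[0.015,0.035,0.029,0],[0.015,0.033,0.027,0.4],[0.02,0.014,0.011,0],[0,0,0,0]]' -1 20
python3 - <<'E'
from h import *
import bowls
plan(.4841,.2201,-.0225,80.6)
grab('wrist','w21'); bowls.bowls(['w21'])
E
```

```text
t: 32.25
tcp_pos: [0.4793, 0.2207, 0.1036]
eef_rot: [-0.457, 0.541, 0.46, 0.535]
contact_force: [0.3, -0.7, -1.4]
gripper_width: 1.002
tcp [0.4793 0.2207 0.1036] yaw 80.84 F [ 0.3 -0.7 -1.4] grip 1.002 t 32.25 j6 -1.11
dx 0.1261 dy -0.0049 dz 0.0002 turn units 0.04
w21 [258. 163.] 4870 ctr [455.9 225.2] size [70. 46.] axis deg -9.3 z 0.0461
w21 [  3. 212.] 226 ctr [456.1  -7.7] size [36.1  6.7] axis deg -13.0 z 0.0418
```

```bash
python3 -m inch '[[0.03,-0.003,0,0],[0.04,-0.002,0,0],[0.03,0,0,0],[0.018,0,0,0],[0.008,0,0,0],[0,0,0,0],[0,0,0,0]]'; python3 -m inch '[[0,0,0,0],[0,0,0,0],[0,0,0,0],[0,0,0,0],[0,0,0,0]]' 1 20
python3 - <<'E'
from h import *
plan(.4845,.2205,-.0225,80.6)
E
```

```text
t: 33.0
tcp_pos: [0.4915, 0.2193, -0.0179]
eef_rot: [-0.458, 0.539, 0.457, 0.54]
contact_force: [0.2, 0.2, 0.3]
gripper_width: 1.003
t: 33.5
tcp_pos: [0.4908, 0.2197, -0.0177]
eef_rot: [-0.458, 0.538, 0.458, 0.539]
contact_force: [-0.4, -0.1, 6.2]
gripper_width: 0.539
tcp [ 0.4908  0.2197 -0.0177] yaw 80.68 F [-0.4 -0.1  6.2] grip 0.539 t 33.5 j6 -1.12
dx 0.0048 dy 0.0064 dz -0.0002 turn units 0.01
```

It's 6 mm farther toward the base end than wanted, so I'll regrip 4 mm nearer for safety.

```bash
python3 -m inch '[[0,0,0,0],[0,0,0,0],[0.003,0.004,0,0],[0,0,0,0]]' -0.6 20;  python3 -m inch '[[0,0,0,0],[0,0,0,0],[0,0,0,0],[0,0,0,0]]' 1 20; python3 -m inch '[[-0.02,0,0,0],[-0.04,0,0,0],[-0.045,0,0,0],[-0.03,0,0,0],[0,0,0,0]]'; python3 tilt.py w22 | awk 'NR==1||NR%2==0'
python3 - <<'E'
from h import *
plan(.8345,-.023,.115,83.03)
E
```

```text
t: 33.9
tcp_pos: [0.4849, 0.22, -0.0221]
eef_rot: [-0.457, 0.54, 0.458, 0.538]
contact_force: [0.5, -1.0, 0.2]
gripper_width: 0.804
t: 34.3
tcp_pos: [0.4862, 0.2201, -0.0216]
eef_rot: [-0.458, 0.539, 0.458, 0.539]
contact_force: [0.0, 0.3, -1.3]
gripper_width: 0.538
t: 34.8
tcp_pos: [0.4897, 0.2212, 0.1178]
eef_rot: [-0.459, 0.536, 0.456, 0.542]
contact_force: [0.8, 0.0, -1.4]
gripper_width: 0.536
tcp [0.4897 0.2212 0.1178] F [ 0.8  0.  -1.4] w 0.536 t 34.8
100 [ 0.1157  0.0751 -0.0006]
116 [-0.0686  0.0658  0.    ]
132 [-0.0676  0.0605 -0.    ]
148 [-0.0679  0.0551 -0.    ]
164 [-0.0684  0.0496 -0.    ]
180 [-0.0685  0.0439 -0.    ]
196 [-0.0686  0.038  -0.0001]
212 [-0.0682  0.0318 -0.0001]
228 [-0.067   0.0249 -0.0001]
244 [-0.068   0.0188 -0.0001]
260 [-0.0674  0.0116 -0.0001]
276 [-0.0683  0.005  -0.0001]
292 [-0.068  -0.0026 -0.0001]
308 [ 0.1198 -0.162  -0.0012]
tcp [0.488  0.2206 0.1155] yaw 80.67 F [-0.8  0.2 -2.5] grip 0.538 t 34.85 j6 -1.11
dx 0.0005 dy -0.3814 dz -0.1842 turn units -0.39
```

```bash
python3 -m inch '[[0,-0.015,-0.007,0],[0,-0.03,-0.014,0],[0,-0.036,-0.018,0],[0,-0.038,-0.018,0],[0,-0.038,-0.018,0],[0,-0.038,-0.018,0],[0,-0.038,-0.018,0],[0,-0.038,-0.018,0],[0,-0.038,-0.018,0],[0,-0.036,-0.018,0],[0,-0.025,-0.013,-0.2],[0,-0.011,-0.006,-0.2]]'; python3 -m inch '[[0.02,0,0,0],[0.02,0,0,0],[0,0,0,0],[0,0,0,0]]'
python3 - <<'E'
from h import *
plan(.8345,-.023,.0443,83.03)
E
```

```text
t: 36.05
tcp_pos: [0.8337, -0.027, 0.1092]
eef_rot: [-0.468, 0.531, 0.469, 0.529]
contact_force: [-0.5, 1.3, -1.9]
gripper_width: 0.537
t: 36.45
tcp_pos: [0.8312, -0.0237, 0.0705]
eef_rot: [-0.468, 0.53, 0.47, 0.528]
contact_force: [-0.1, -0.1, -0.5]
gripper_width: 0.532
tcp [ 0.8312 -0.0237  0.0705] yaw 83.04 F [-0.1 -0.1 -0.5] grip 0.532 t 36.45 j6 -1.56
dx 0.0262 dy -0.0032 dz 0.0011 turn units 0.00
```

```bash
python3 -m inch '[[0.015,0,0,0],[0.014,0,0,0],[0,0,0,0],[0,0.005,0,0],[0,0.003,0,0],[0,0.001,0,0],[0,0,0,0]]'
python3 - <<'E'
from h import *
plan(.8345,-.023,.0443,83.03)
E
```

```text
t: 37.15
tcp_pos: [0.8249, -0.0221, 0.0456]
eef_rot: [-0.47, 0.529, 0.468, 0.53]
contact_force: [3.8, 0.3, -1.7]
gripper_width: 0.535
tcp [ 0.8249 -0.0221  0.0456] yaw 83.06 F [ 3.8  0.3 -1.7] grip 0.535 t 37.15 j6 -1.56
dx 0.0013 dy -0.0097 dz 0.0002 turn units 0.01
```

```bash
python3 -m inch '[[0,0.002,0,0],[-0.005,0.002,0,0],[-0.005,0.002,0,0],[-0.005,0.003,0,0],[-0.005,0.003,0,0],[-0.004,0.003,0,0],[-0.004,0.004,0,0],[-0.004,0.004,0,0],[-0.004,0.004,0,0],[-0.003,0.005,0,0],[-0.003,0.005,0,0],[0,0,0,0]]'; python3 tilt.py w23 | awk 'NR==1||NR%2==0'
```

```text
t: 38.35
tcp_pos: [0.7866, -0.0173, 0.0878]
eef_rot: [-0.469, 0.529, 0.469, 0.529]
contact_force: [1.5, -0.9, 3.5]
gripper_width: 0.536
tcp [ 0.7866 -0.0173  0.0878] F [ 1.5 -0.9  3.5] w 0.536 t 38.35
100 [ 0.0122  0.0727 -0.0003]
116 [ 0.0139  0.0633 -0.0003]
132 [-0.0181  0.0563 -0.0002]
148 [-0.0248  0.049  -0.0002]
164 [-0.0312  0.0423 -0.0002]
180 [-0.0364  0.0357 -0.0002]
196 [-0.0432  0.03   -0.0002]
212 [-0.0483  0.0243 -0.0002]
228 [-0.0544  0.0193 -0.0002]
244 [-0.0584  0.0139 -0.0002]
260 [-0.0639  0.0096 -0.0002]
276 [-0.0544 -0.004  -0.0002]
292 [ 0.0875 -0.1158 -0.001 ]
308 [ 0.0869 -0.1355 -0.001 ]
```

```bash
python3 -m inch '[[-0.003,0.004,0,0],[-0.002,0.005,0,0],[-0.002,0.005,0,0],[-0.001,0.005,0,0],[0,0.004,0,0],[0,0,0,0]]'; python3 tilt.py w24 | awk 'NR==1||NR%2==0'
```

```text
t: 39.0
tcp_pos: [0.763, -0.0145, 0.0943]
eef_rot: [-0.469, 0.53, 0.469, 0.529]
contact_force: [2.7, -0.4, -0.1]
gripper_width: 0.536
tcp [ 0.763  -0.0145  0.0943] F [ 2.7 -0.4 -0.1] w 0.536 t 39.0
100 [ 0.0749  0.0741 -0.0005]
116 [ 0.0932  0.0609 -0.0006]
132 [ 0.0197  0.0531 -0.0004]
148 [ 0.0188  0.043  -0.0004]
164 [-0.0076  0.0376 -0.0003]
180 [-0.0197  0.0314 -0.0003]
196 [-0.0316  0.0263 -0.0002]
212 [-0.0419  0.0218 -0.0002]
228 [-0.0484  0.0167 -0.0002]
244 [-0.0581  0.0137 -0.0002]
260 [-0.0608  0.0078 -0.0002]
276 [-0.055  -0.0037 -0.0002]
292 [-0.049  -0.0164 -0.0003]
308 [ 0.0946 -0.1418 -0.0011]
```

65°. Rolling on with a light press.

```bash
python3 -m inch '[[0.001,0.004,0,0],[0.001,0.005,0,0],[0.001,0.005,0,0],[0.001,0.005,0,0],[0.001,0.004,0,0],[0,0,0,0]]'; python3 tilt.py w25 | awk 'NR==1||NR%2==0'
```

```text
t: 39.65
tcp_pos: [0.7414, -0.0119, 0.0908]
eef_rot: [-0.469, 0.529, 0.468, 0.53]
contact_force: [1.2, -0.1, 6.6]
gripper_width: 0.53
tcp [ 0.7414 -0.0119  0.0908] F [ 1.2 -0.1  6.6] w 0.53 t 39.65
100 [ 0.0626  0.0739 -0.0005]
116 [ 0.0624  0.0618 -0.0005]
132 [ 0.091   0.0471 -0.0006]
148 [ 0.0601  0.0372 -0.0006]
164 [ 0.0149  0.0332 -0.0004]
180 [ 0.0078  0.0244 -0.0004]
196 [-0.0145  0.0209 -0.0003]
212 [-0.0322  0.0182 -0.0003]
228 [-0.0477  0.0164 -0.0002]
244 [-0.059   0.0142 -0.0002]
260 [-0.0576  0.0059 -0.0002]
276 [-0.058  -0.0017 -0.0002]
292 [-0.0564 -0.011  -0.0002]
308 [-0.0546 -0.0212 -0.0003]
```

```bash
python3 -m inch '[[0.0015,0.004,0,0],[0.0015,0.004,0,0],[0.0015,0.002,0,0],[0,0,0,0]]'; python3 tilt.py w26 | awk 'NR==1||NR%2==0'
```

```text
t: 40.1
tcp_pos: [0.7324, -0.0108, 0.0872]
eef_rot: [-0.47, 0.528, 0.468, 0.53]
contact_force: [2.3, 0.6, 10.5]
gripper_width: 0.538
tcp [ 0.7324 -0.0108  0.0872] F [ 2.3  0.6 10.5] w 0.538 t 40.1
100 [ 0.0586  0.0738 -0.0005]
116 [ 0.0594  0.0619 -0.0005]
132 [ 0.0596  0.0498 -0.0005]
148 [ 0.0864  0.0335 -0.0007]
164 [ 0.0406  0.0281 -0.0005]
180 [ 0.0114  0.0235 -0.0004]
196 [ 0.0028  0.0155 -0.0004]
212 [-0.0252  0.0155 -0.0003]
228 [-0.0453  0.0153 -0.0002]
244 [-0.0578  0.0136 -0.0002]
260 [-0.0581  0.0062 -0.0002]
276 [-0.0588 -0.0012 -0.0002]
292 [-0.0579 -0.0099 -0.0002]
308 [-0.0588 -0.0178 -0.0002]
```

Upside down at 90° on the housing. I'll tighten, lift high and go to the +144 peg.

```bash
python3 -m inch '[[0,0,0,0],[0,0,0,0],[-0.015,0,0,0],[-0.03,0,0,0],[0,0,0.02,0],[0,0,0.035,0],[0,0.015,0.035,0],[0,0.03,0.03,0],[0,0.035,0.018,0],[0,0.02,0.006,0],[0,0.003,0,0],[0,0,0,0]]' 1 60
python3 tilt.py w27 | awk 'NR==1||NR%4==0'; python3 pegs.py w27
python3 - <<'E'
from h import *
plan(.6476,.1453,.0398,83.03)
E
```

```text
t: 41.35
tcp_pos: [0.6449, 0.1453, 0.1293]
eef_rot: [-0.469, 0.53, 0.47, 0.528]
contact_force: [0.3, -0.0, -0.8]
gripper_width: 0.529
tcp [0.6449 0.1453 0.1293] F [ 0.3 -0.  -0.8] w 0.529 t 41.35
116 [ 0.1283  0.0599 -0.0008]
148 [ 0.1017  0.0314 -0.0007]
180 [ 0.1011  0.0006 -0.0008]
212 [-0.0248  0.0153 -0.0003]
244 [-0.0578  0.0136 -0.0002]
276 [-0.0585 -0.0014 -0.0002]
308 [-0.0578 -0.0186 -0.0003]
[168. 192.] 379 [0.6329 0.0757 0.0794] local x -0.0146 y 0.0735
[ 21. 206.] 340 [ 0.63   -0.0553  0.0766] local x -0.0016 y -0.0569
[ 85. 207.] 439 [0.6379 0.0022 0.076 ] local x -0.0008 y 0.0011
tcp [0.6463 0.1448 0.1296] yaw 83.09 F [ 0.7  0.7 -1.5] grip 0.529 t 41.4 j6 -1.33
dx 0.0898 dy -0.0013 dz 0.0007 turn units 0.01
```

View pics/w27.png

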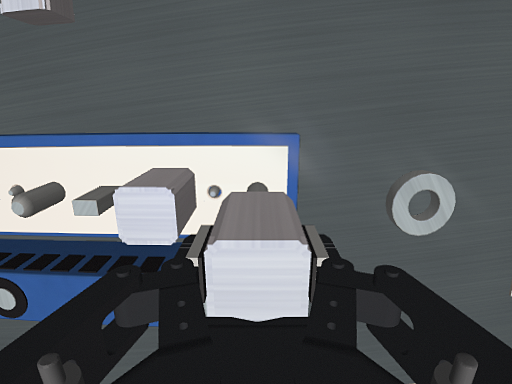

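Clear of bowl 1 and over the last +y peg (foot at (258,187)). Lowering.

```bash
python3 -m inch '[[0.015,-0.001,0.0005,0],[0.02,0,0,0],[0.02,0,0,0],[0.015,0,0,0],[0.01,0,0,0],[0.006,0,0,0],[0,0,0,0],[0,0,0,0]]'; python3 -m inch '[[0.002,0,0,0],[0.001,0,0,0],[0,0,0,0],[0,0,0,0]]'
```

```text
t: 42.2
tcp_pos: [0.6481, 0.145, 0.0444]
eef_rot: [-0.469, 0.529, 0.469, 0.53]
contact_force: [0.3, 0.1, -1.2]
gripper_width: 0.533
t: 42.6
tcp_pos: [0.6475, 0.1451, 0.0412]
eef_rot: [-0.469, 0.529, 0.469, 0.529]
contact_force: [-0.9, 0.3, -1.6]
gripper_width: 0.532
```

```bash
python3 -m inch '[[0.001,0,0,0],[0.0005,0,0,0],[0.0005,0,0,0],[0,0,0,0],[0,0,0,0]]'
```

```text
t: 43.1
tcp_pos: [0.6477, 0.1451, 0.0404]
eef_rot: [-0.469, 0.529, 0.469, 0.53]
contact_force: [-3.3, -0.6, 8.9]
gripper_width: 0.53
```

Seated. Releasing and rising.

```bash
python3 -m inch '[[-0.001,0,0,0],[0,0,0,0],[0,0,0,0],[0,0,0,0],[-0.015,0,0,0],[-0.03,0,0,0],[-0.04,0,0,0],[-0.04,0,0,0],[-0.01,0.01,0,0],[0,0.03,-0.03,0],[0,0,0,0]]' -0.6 20; python3 look.py 28
```

```text
t: 44.2
tcp_pos: [0.5984, 0.1182, 0.1749]
eef_rot: [-0.468, 0.531, 0.47, 0.528]
contact_force: [0.8, 0.7, -0.2]
gripper_width: 0.798
s28 [326. 195.] 288 ctr [ 437.  -174.9] size [70.7 46.9] axis deg 7.0 z 0.0472
s28 [294. 222.] 333 ctr [434.9 -27.5] size [69.6 44.8] axis deg -5.5 z 0.0469
t28 [312. 214.] 333 ctr [ 437.1 -174.8] size [69.4 45.5] axis deg 6.4 z 0.0463
t28 [265. 215.] 335 ctr [434.6 -27.2] size [69.6 46. ] axis deg -6.3 z 0.046
w28 [89. 32.] 2846 ctr [440.8 -27.3] size [61.7 46.6] axis deg -6.4 z 0.0458
tcp [0.6041 0.1201 0.1752] yaw 83.04 F [ 0.5 -0.6  0.7] grip 0.8 t 44.35 j6 -1.37
dx 0.0252 dy 0.0888 dz -0.1318 turn units 0.01
```

View pics/s28c.png

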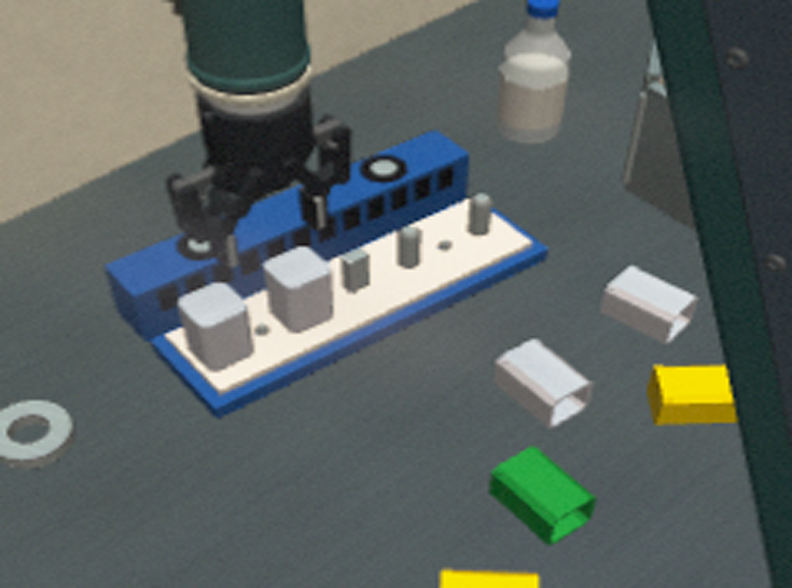

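Two bowls placed. Next is the bowl at (0.435, −0.027), axis −6°.

```bash
python3 -m inch '[[0,0.012,-0.017,0],[0.01,0.024,-0.033,0],[0.015,0.026,-0.036,0],[0.015,0.026,-0.036,0],[0.015,0.022,-0.03,-0.1],[0.015,0.009,-0.013,0],[0,0,0,0],[0,0,0,0]]' -1 20
python3 - <<'E'
from h import *
import bowls
plan(.4654,-.0301,-.0225,83.8)
grab('wrist','w29'); bowls.bowls(['w29'])
E
```

```text
t: 45.15
tcp_pos: [0.4676, -0.0294, 0.1051]
eef_rot: [-0.471, 0.527, 0.471, 0.527]
contact_force: [0.4, 0.5, 0.4]
gripper_width: 1.001
tcp [ 0.4676 -0.0294  0.1051] yaw 83.61 F [0.4 0.5 0.4] grip 1.001 t 45.15 j6 -1.67
dx 0.1276 dy 0.0021 dz -0.0009 turn units -0.03
w29 [255. 154.] 4915 ctr [437.1 -27. ] size [70.1 46.1] axis deg -6.4 z 0.0461
w29 [ 83. 177.] 4210 ctr [ 439.3 -174.8] size [70.7 46.6] axis deg 6.1 z 0.046
```

```bash
python3 -m inch '[[0.03,0.002,-0.001,0],[0.04,0,0,0],[0.03,0,0,0],[0.018,0,0,0],[0.008,0,0,0],[0.002,0,0,0],[0,0,0,0],[0,0,0,0]]'
python3 - <<'E'
from h import *
plan(.4659,-.0302,-.0225,83.8)
E
```

```text
t: 46.0
tcp_pos: [0.4654, -0.0302, -0.0221]
eef_rot: [-0.472, 0.526, 0.471, 0.527]
contact_force: [0.1, 0.3, -0.1]
gripper_width: 1.002
tcp [ 0.4654 -0.0302 -0.0221] yaw 83.69 F [ 0.1  0.3 -0.1] grip 1.002 t 46.0 j6 -1.67
dx 0.0004 dy -0.0005 dz 0.0001 turn units -0.02
```

```bash
python3 -m inch '[[0,0,0,0],[0,0,0,0],[0,0,0,0],[0,0,0,0],[0,0,0,0]]' 1 20; python3 -m inch '[[-0.02,0,0,0],[-0.04,0,0,0],[-0.045,0,0,0],[-0.03,0,0,0],[0,0,0,0],[0,0,0,0]]'; python3 tilt.py w30 | awk 'NR==1||NR%3==0'
python3 - <<'E'
from h import *
plan(.8345,-.023,.115,83.03)
E
```

```text
t: 46.5
tcp_pos: [0.4645, -0.0304, -0.0225]
eef_rot: [-0.472, 0.527, 0.471, 0.527]
contact_force: [-1.6, -0.2, 5.6]
gripper_width: 0.534
t: 47.1
tcp_pos: [0.4642, -0.0303, 0.1123]
eef_rot: [-0.472, 0.527, 0.471, 0.527]
contact_force: [-0.3, 0.4, -1.5]
gripper_width: 0.536
tcp [ 0.4642 -0.0303  0.1123] F [-0.3  0.4 -1.5] w 0.536 t 47.1
108 [ 0.1126  0.0677 -0.0007]
132 [-0.0688  0.0606 -0.    ]
156 [-0.0696  0.0526 -0.0001]
180 [-0.0699  0.0442 -0.0001]
204 [-0.0682  0.0349 -0.0001]
228 [-0.0689  0.0258 -0.0001]
252 [-0.0692  0.016  -0.0001]
276 [-0.0692  0.0056 -0.0002]
300 [-0.0679 -0.0065 -0.0002]
tcp [ 0.4633 -0.0301  0.1113] yaw 83.65 F [-0.8 -0.5 -1. ] grip 0.533 t 47.15 j6 -1.67
dx -0.0037 dy -0.3682 dz 0.0481 turn units 0.10
```

```bash
python3 -m inch '[[0,-0.015,0.002,0],[0,-0.03,0.004,0],[0,-0.036,0.005,0],[0,-0.037,0.005,0],[0,-0.037,0.005,0],[0,-0.037,0.005,0],[0,-0.037,0.005,0],[0,-0.037,0.005,0],[0,-0.036,0.005,0],[0,-0.032,0.004,0.1],[0,-0.022,0.002,0],[0,-0.01,0.001,0]]'; python3 -m inch '[[0.02,0,0,0],[0.02,0,0,0],[0.02,0,0,0],[0,0,0,0],[0,0,0,0]]'
python3 - <<'E'
from h import *
plan(.8345,-.023,.0430,83.03)
E
```

```text
t: 48.35
tcp_pos: [0.8336, -0.0232, 0.1073]
eef_rot: [-0.468, 0.53, 0.47, 0.528]
contact_force: [-0.2, -0.4, -1.0]
gripper_width: 0.537
t: 48.85
tcp_pos: [0.8315, -0.0231, 0.049]
eef_rot: [-0.468, 0.53, 0.47, 0.528]
contact_force: [0.3, 0.5, -0.2]
gripper_width: 0.534
tcp [ 0.8315 -0.0231  0.049 ] yaw 83.06 F [ 0.3  0.5 -0.2] grip 0.534 t 48.85 j6 -1.56
dx 0.0060 dy -0.0030 dz 0.0004 turn units 0.01
```

```bash
python3 -m inch '[[0.005,0,0,0],[0.002,0,0,0],[0,0.005,0,0],[0,0.004,0,0],[0,0.002,0,0],[0,0,0,0]]';python3 -m inch '[[0,0.001,0,0],[0,0,0,0]]'
```

```text
t: 49.45
tcp_pos: [0.822, -0.0218, 0.0455]
eef_rot: [-0.469, 0.529, 0.469, 0.529]
contact_force: [-0.5, 0.0, -0.9]
gripper_width: 0.536
t: 49.65
tcp_pos: [0.8217, -0.0219, 0.0453]
eef_rot: [-0.469, 0.529, 0.469, 0.53]
contact_force: [0.8, -0.8, -0.8]
gripper_width: 0.541
```

```bash
python3 -m inch '[[0.002,0.001,0,0],[0,0.001,0,0],[0,0,0,0]]'; python3 -m inch '[[0,0.002,0,0],[-0.005,0.002,0,0],[-0.005,0.002,0,0],[-0.005,0.003,0,0],[-0.005,0.003,0,0],[-0.004,0.003,0,0],[-0.004,0.004,0,0],[-0.004,0.004,0,0],[-0.004,0.004,0,0],[-0.003,0.005,0,0],[-0.003,0.005,0,0],[0,0,0,0]]'; python3 tilt.py w31 | awk 'NR==1||NR%2==0'
```

```text
t: 49.95
tcp_pos: [0.8216, -0.0219, 0.0437]
eef_rot: [-0.47, 0.528, 0.468, 0.531]
contact_force: [5.6, -0.7, -1.1]
gripper_width: 0.535
t: 51.15
tcp_pos: [0.7821, -0.017, 0.0857]
eef_rot: [-0.469, 0.529, 0.469, 0.529]
contact_force: [3.0, -0.3, 1.9]
gripper_width: 0.534
tcp [ 0.7821 -0.017   0.0857] F [ 3.  -0.3  1.9] w 0.534 t 51.15
100 [ 0.0107  0.0727 -0.0003]
116 [ 0.0117  0.0634 -0.0003]
132 [ 0.0105  0.0539 -0.0003]
148 [-0.0231  0.0488 -0.0002]
164 [-0.0304  0.0421 -0.0002]
180 [-0.037   0.0359 -0.0002]
196 [-0.0431  0.03   -0.0002]
212 [-0.0484  0.0243 -0.0002]
228 [-0.0542  0.0193 -0.0002]
244 [-0.0591  0.0142 -0.0002]
260 [-0.0632  0.0092 -0.0002]
276 [-0.0674  0.0045 -0.0002]
292 [-0.0473 -0.0177 -0.0003]
308 [ 0.086  -0.1348 -0.001 ]
```

46°, same as before. Same continuation.

```bash
python3 -m inch '[[-0.003,0.004,0,0],[-0.002,0.005,0,0],[-0.002,0.005,0,0],[-0.001,0.005,0,0],[0,0.004,0,0],[0,0,0,0]]'; python3 tilt.py w32 | awk 'NR==1||NR%2==0'
```

```text
t: 51.8
tcp_pos: [0.758, -0.014, 0.0924]
eef_rot: [-0.468, 0.53, 0.47, 0.529]
contact_force: [0.0, -0.0, -1.8]
gripper_width: 0.538
tcp [ 0.758  -0.014   0.0924] F [ 0.  -0.  -1.8] w 0.538 t 51.8
100 [ 0.0728  0.0741 -0.0005]
116 [ 0.0927  0.0609 -0.0006]
132 [ 0.019   0.0532 -0.0004]
148 [-0.0155  0.0478 -0.0003]
164 [-0.0247  0.041  -0.0002]
180 [-0.0323  0.0346 -0.0002]
196 [-0.039   0.0287 -0.0002]
212 [-0.0457  0.0233 -0.0002]
228 [-0.0526  0.0186 -0.0002]
244 [-0.0571  0.0132 -0.0002]
260 [-0.0631  0.0091 -0.0002]
276 [-0.0667  0.004  -0.0002]
292 [-0.0513 -0.0148 -0.0003]
308 [ 0.0926 -0.1401 -0.0011]
```

It slipped over the edge at 50°. Backing off 20 mm to re-hook the rim on the edge, then rolling on with a press.

```bash
python3 -m inch '[[-0.005,0,0,0],[0,-0.012,0,0],[0,-0.008,0,0],[0.006,0,0,0],[0.004,0,0,0],[0,0,0,0]]'; python3 -m inch '[[0.001,0.001,0,0],[0,0,0,0]]'
python3 - <<'E'
from h import *
plan(.8345,-.023,.0430,83.03)
E
```

```text
t: 52.45
tcp_pos: [0.7783, -0.0166, 0.0863]
eef_rot: [-0.468, 0.53, 0.47, 0.529]
contact_force: [0.0, -0.1, -2.4]
gripper_width: 0.537
t: 52.65
tcp_pos: [0.7781, -0.0165, 0.0868]
eef_rot: [-0.469, 0.529, 0.469, 0.529]
contact_force: [0.3, -0.1, -1.9]
gripper_width: 0.536
tcp [ 0.7781 -0.0165  0.0868] yaw 83.07 F [ 0.3 -0.1 -1.9] grip 0.536 t 52.65 j6 -1.56
dx 0.0438 dy -0.0568 dz 0.0004 turn units 0.01
```

```bash
python3 -m inch '[[0.002,0.001,0,0],[0.001,0.001,0,0],[0,0,0,0]]'; python3 -m inch '[[0.001,0.002,0,0],[0,0,0,0]]'
```

```text
t: 52.95
tcp_pos: [0.7783, -0.0166, 0.0854]
eef_rot: [-0.47, 0.528, 0.468, 0.53]
contact_force: [4.0, -0.9, 3.9]
gripper_width: 0.535
t: 53.15
tcp_pos: [0.7781, -0.0165, 0.0854]
eef_rot: [-0.471, 0.527, 0.467, 0.531]
contact_force: [5.3, -0.9, 6.3]
gripper_width: 0.534
```

Hooked. Rolling.

```bash
python3 -m inch '[[-0.001,0.004,0,0],[-0.001,0.005,0,0],[-0.001,0.005,0,0],[0,0.005,0,0],[0,0.005,0,0],[0.0005,0.004,0,0],[0,0,0,0]]'; python3 tilt.py w33 | awk 'NR==1||NR%2==0'
```

```text
t: 53.85
tcp_pos: [0.7468, -0.0127, 0.0862]
eef_rot: [-0.469, 0.529, 0.469, 0.53]
contact_force: [2.5, -0.0, 7.1]
gripper_width: 0.533
tcp [ 0.7468 -0.0127  0.0862] F [ 2.5 -0.   7.1] w 0.533 t 53.85
100 [ 0.0576  0.0738 -0.0005]
116 [ 0.0662  0.0617 -0.0005]
132 [ 0.085   0.0476 -0.0006]
148 [ 0.0229  0.0424 -0.0004]
164 [ 0.0112  0.0339 -0.0004]
180 [ 0.0032  0.0256 -0.0004]
196 [-0.0174  0.0218 -0.0003]
212 [-0.0326  0.0183 -0.0003]
228 [-0.0461  0.0156 -0.0002]
244 [-0.0584  0.0139 -0.0002]
260 [-0.0639  0.0096 -0.0002]
276 [-0.0632  0.0017 -0.0002]
292 [-0.0605 -0.008  -0.0002]
308 [-0.0586 -0.018  -0.0002]
```

```bash
python3 -m inch '[[0.001,0.004,0,0],[0.0015,0.004,0,0],[0.0015,0.003,0,0],[0.001,0.001,0,0],[0,0,0,0]]'; python3 tilt.py w34 | awk 'NR==1||NR%2==0'
```

```text
t: 54.4
tcp_pos: [0.7353, -0.0113, 0.082]
eef_rot: [-0.469, 0.529, 0.468, 0.53]
contact_force: [1.4, 0.6, 10.5]
gripper_width: 0.534
tcp [ 0.7353 -0.0113  0.082 ] F [ 1.4  0.6 10.5] w 0.534 t 54.4
100 [ 0.0531  0.0737 -0.0005]
116 [ 0.0522  0.0622 -0.0005]
132 [ 0.0617  0.0496 -0.0005]
148 [ 0.0812  0.0342 -0.0006]
164 [ 0.0262  0.031  -0.0004]
180 [ 0.0074  0.0245 -0.0004]
196 [ 0.0058  0.0145 -0.0004]
212 [-0.0227  0.0146 -0.0003]
228 [-0.0437  0.0146 -0.0002]
244 [-0.0598  0.0146 -0.0002]
260 [-0.0628  0.0089 -0.0002]
276 [-0.064   0.0022 -0.0002]
292 [-0.0626 -0.0065 -0.0002]
308 [-0.0621 -0.0151 -0.0002]
```

Upside down again. To the −60 peg.

```bash
python3 -m inch '[[0,0,0,0],[0,0,0,0],[-0.015,0,0,0],[-0.03,0,0,0],[0,0.015,-0.01,0],[0,0.03,-0.017,0],[0,0.033,-0.018,0],[0,0.022,-0.01,0],[0,0.007,-0.003,0],[0,0,0,0],[0,0,0,0]]' 1 60
python3 tilt.py w35 | awk 'NR==1||NR%4==0'; python3 pegs.py w35
python3 - <<'E'
from h import *
plan(.6219,-.056,.035,83.03)
E
```

```text
t: 55.55
tcp_pos: [0.6222, -0.0557, 0.1253]
eef_rot: [-0.469, 0.529, 0.469, 0.529]
contact_force: [0.7, 0.4, -2.2]
gripper_width: 0.534
tcp [ 0.6222 -0.0557  0.1253] F [ 0.7  0.4 -2.2] w 0.534 t 55.55
116 [ 0.1243  0.06   -0.0007]
148 [ 0.0968  0.0321 -0.0007]
180 [ 0.0988  0.0012 -0.0008]
212 [-0.023   0.0147 -0.0003]
244 [-0.0594  0.0144 -0.0002]
276 [-0.0622  0.0011 -0.0002]
308 [-0.063  -0.0144 -0.0002]
[388. 194.] 495 [0.6321 0.0475 0.0793] local x -0.0120 y 0.0454
[480. 201.] 646 [0.6472 0.1249 0.0793] local x -0.0064 y 0.1241
[152. 206.] 390 [ 0.6197 -0.1404  0.0767] local x -0.0015 y -0.1427
[329. 207.] 449 [6.38e-01 6.00e-04 7.62e-02] local x -0.0005 y -0.0005
tcp [ 0.6227 -0.0556  0.1254] yaw 83.08 F [ 0.   0.6 -1.4] grip 0.531 t 55.6 j6 -1.65
dx 0.0904 dy 0.0008 dz -0.0005 turn units 0.01
```

View pics/w35.png

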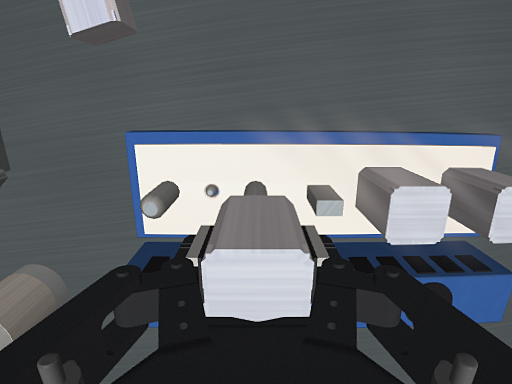

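Over the −60 peg, foot at (256,187). Lowering.

```bash
python3 -m inch '[[0.015,0,-0.0005,0],[0.02,0,0,0],[0.02,0,0,0],[0.015,0,0,0],[0.01,0,0,0],[0.006,0,0,0],[0.001,0,0,0],[0,0,0,0]]'; python3 -m inch '[[0.001,0,0,0],[0.001,0,0,0],[0,0,0,0],[0,0,0,0]]'
```

```text
t: 56.4
tcp_pos: [0.6221, -0.0565, 0.0387]
eef_rot: [-0.469, 0.529, 0.469, 0.529]
contact_force: [-0.3, 1.6, -1.7]
gripper_width: 0.534
t: 56.8
tcp_pos: [0.6217, -0.0565, 0.0367]
eef_rot: [-0.469, 0.529, 0.469, 0.529]
contact_force: [-0.3, -0.3, -1.4]
gripper_width: 0.533
```

```bash
python3 -m inch '[[0.001,0,0,0],[0.001,0,0,0],[0,0,0,0],[0,0,0,0]]'
```

```text
t: 57.2
tcp_pos: [0.6217, -0.0565, 0.0354]
eef_rot: [-0.469, 0.529, 0.469, 0.529]
contact_force: [-3.0, 0.8, 6.2]
gripper_width: 0.531
```

Seated. Release, rise and go to the last bowl at (0.439, −0.175).

```bash
python3 -m inch '[[-0.001,0,0,0],[0,0,0,0],[0,0,0,0],[0,0,0,0],[-0.015,0,0,0],[-0.03,0,0,0],[-0.04,0,0,0],[-0.04,0,0,0],[-0.01,0.02,-0.01,0],[0,0.03,-0.015,0],[0,0,0,0]]' -0.6 20; python3 look.py 36
python3 - <<'E'
from h import *
plan(.4681,-.1717,.105,96.1)
E
```

```text
t: 58.3
tcp_pos: [0.5652, -0.0757, 0.1717]
eef_rot: [-0.468, 0.53, 0.469, 0.529]
contact_force: [0.2, -0.0, 0.5]
gripper_width: 0.8
s36 [321. 203.] 302 ctr [ 430.3 -139. ] size [70.6 47. ] axis deg 15.8 z 0.0468
t36 [297. 215.] 193 ctr [ 430.1 -128.3] size [71.2 37.9] axis deg 1.1 z 0.0462
w36 [174.  42.] 3681 ctr [ 431.9 -138. ] size [70.8 45.9] axis deg 15.0 z 0.0459
tcp [ 0.5697 -0.0753  0.1713] yaw 83.04 F [-0.2 -0.1  0.3] grip 0.802 t 58.45 j6 -1.7
dx 0.0213 dy 0.0783 dz 0.0663 turn units 0.01
tcp [ 0.5697 -0.0753  0.1713] yaw 83.04 F [-0.2 -0.1  0.3] grip 0.802 t 58.45 j6 -1.7
dx 0.0663 dy 0.0892 dz -0.1080 turn units -2.18
```

View pics/s36c.png

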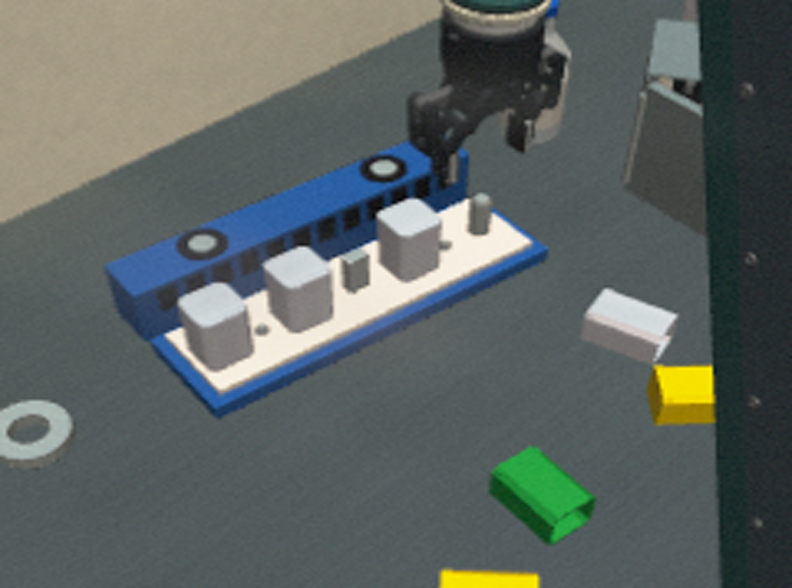

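The fourth bowl was knocked aside: it is now at (0.432, −0.138), axis 15°, in both side and wrist views. Re-aiming.

```bash
python3 -m inch '[[0.01,0.02,-0.013,0],[0.015,0.033,-0.022,0],[0.015,0.033,-0.022,0],[0.015,0.016,-0.011,-1],[0.01,0,0,-1],[0,0,0,-1],[0,0,0,-0.66],[0,0,0,0]]' -1 20
python3 - <<'E'
from h import *
import bowls
plan(.4599,-.1305,-.0225,105)
grab('wrist','w37'); bowls.bowls(['w37'])
E
```

```text
t: 59.25
tcp_pos: [0.4607, -0.1306, 0.1053]
eef_rot: [0.561, -0.43, -0.561, -0.43]
contact_force: [-0.3, 0.3, -0.3]
gripper_width: 0.998
tcp [ 0.4607 -0.1306  0.1053] yaw 105.07 F [-0.3  0.3 -0.3] grip 0.998 t 59.25 j6 -2.25
dx 0.1278 dy 0.0007 dz 0.0003 turn units 0.01
w37 [257. 155.] 4862 ctr [ 432.5 -137.8] size [70.  46.1] axis deg 15.0 z 0.0461
```

View pics/w37.png

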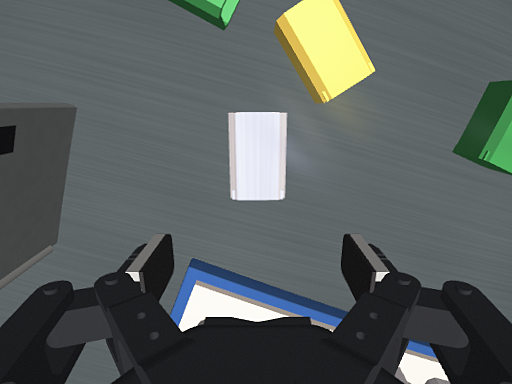

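The silver bowl is squarely at (257,155); yellow at (325,50) is clear. Descend and grip.

```bash
python3 -m inch '[[0.03,0,0,0],[0.04,0,0,0],[0.03,0,0,0],[0.018,0,0,0],[0.008,0,0,0],[0.002,0,0,0],[0,0,0,0],[0,0,0,0]]'
python3 - <<'E'
from h import *
plan(.4605,-.1303,-.0225,105)
E
python3 -m inch '[[0,0,0,0],[0,0,0,0],[0,0,0,0],[0,0,0,0],[0,0,0,0]]' 1 20; python3 -m inch '[[-0.02,0,0,0],[-0.04,0,0,0],[-0.045,0,0,0],[-0.03,0,0,0],[0,0,0,0],[0,0,0,0]]'; python3 tilt.py w38 | awk 'NR==1||NR%3==0'
python3 - <<'E'
from h import *
plan(.8345,-.023,.115,83.03)
E
```

```text
t: 60.1
tcp_pos: [0.4604, -0.1308, -0.0217]
eef_rot: [0.562, -0.43, -0.56, -0.431]
contact_force: [0.3, -0.0, -0.1]
gripper_width: 0.997
tcp [ 0.4604 -0.1308 -0.0217] yaw 105.01 F [ 0.3 -0.  -0.1] grip 0.997 t 60.1 j6 -2.25
dx 0.0008 dy -0.0002 dz 0.0004 turn units 0.00
t: 60.6
tcp_pos: [0.4598, -0.1306, -0.0221]
eef_rot: [0.561, -0.43, -0.561, -0.43]
contact_force: [-0.3, 0.7, 6.4]
gripper_width: 0.533
t: 61.2
tcp_pos: [0.4596, -0.1305, 0.1128]
eef_rot: [0.562, -0.43, -0.561, -0.431]
contact_force: [-0.1, -0.0, -1.9]
gripper_width: 0.533
tcp [ 0.4596 -0.1305  0.1128] F [-0.1 -0.  -1.9] w 0.533 t 61.2
108 [ 0.1119  0.0676 -0.0011]
132 [-0.0678  0.0604 -0.0004]
156 [-0.0681  0.0523 -0.0004]
180 [-0.0686  0.0438 -0.0004]
204 [-0.0692  0.0352 -0.0004]
228 [-0.0687  0.0256 -0.0004]
252 [-0.0676  0.0151 -0.0004]
276 [-0.0679  0.0047 -0.0005]
300 [ 0.0859 -0.1246 -0.0014]
tcp [ 0.4587 -0.1301  0.1118] yaw 105.02 F [-0.7  0.6 -1.7] grip 0.533 t 61.25 j6 -2.25
dx -0.0032 dy -0.3907 dz 0.0060 turn units 3.67
```

```bash
python3 -m inch '[[0,-0.015,0,0],[0,-0.03,0,0],[0,-0.037,0.001,0],[0,-0.039,0.001,0],[0,-0.039,0.001,0],[0,-0.039,0.001,0],[0,-0.039,0.001,0],[0,-0.039,0.001,0],[0,-0.039,0,0],[0,-0.036,0,0],[0,-0.025,0,0],[0,-0.014,0,0]]'; python3 -m inch '[[0,0,0,1],[0,0,0,1],[0,0,0,1],[0,0,0,0.67],[0.02,0,0,0],[0.02,0,0,0],[0.02,0,0,0],[0,0,0,0],[0,0,0,0]]'
python3 - <<'E'
from h import *
plan(.8325,-.023,.0430,83.03)
E
```

```text
t: 62.45
tcp_pos: [0.8373, -0.0213, 0.1086]
eef_rot: [-0.56, 0.43, 0.562, 0.43]
contact_force: [-0.1, -0.1, -1.9]
gripper_width: 0.534
t: 63.35
tcp_pos: [0.8348, -0.0225, 0.0499]
eef_rot: [-0.468, 0.53, 0.47, 0.529]
contact_force: [-0.9, 0.1, -0.5]
gripper_width: 0.54
tcp [ 0.8348 -0.0225  0.0499] yaw 83.01 F [-0.9  0.1 -0.5] grip 0.54 t 63.35 j6 -1.56
dx 0.0069 dy 0.0022 dz -0.0007 turn units -0.00
```

```bash
python3 -m inch '[[0.006,0,0,0],[0.003,0,0,0],[0,0.006,0,0],[0,0.004,0,0],[0,0.002,0,0],[0,0,0,0]]';python3 -m inch '[[0.001,0.001,0,0],[0,0.001,0,0],[0,0,0,0]]'
```

```text
t: 63.95
tcp_pos: [0.8233, -0.0218, 0.044]
eef_rot: [-0.469, 0.529, 0.469, 0.53]
contact_force: [-0.1, 0.1, -1.3]
gripper_width: 0.536
t: 64.25
tcp_pos: [0.8225, -0.0217, 0.0428]
eef_rot: [-0.469, 0.529, 0.468, 0.53]
contact_force: [2.1, -0.3, -1.7]
gripper_width: 0.534
```

```bash
python3 -m inch '[[0,0.003,0,0],[-0.005,0.002,0,0],[-0.005,0.002,0,0],[-0.005,0.003,0,0],[-0.005,0.003,0,0],[-0.004,0.003,0,0],[-0.004,0.004,0,0],[-0.004,0.004,0,0],[-0.004,0.004,0,0],[-0.003,0.005,0,0],[-0.002,0.005,0,0],[0,0,0,0]]'; python3 tilt.py w39 | awk 'NR==1||NR%2==0'
```

```text
t: 65.45
tcp_pos: [0.7848, -0.017, 0.085]
eef_rot: [-0.469, 0.529, 0.468, 0.53]
contact_force: [3.9, -0.6, 3.9]
gripper_width: 0.537
tcp [ 0.7848 -0.017   0.085 ] F [ 3.9 -0.6  3.9] w 0.537 t 65.45
100 [ 0.0099  0.0727 -0.0003]
116 [ 0.0103  0.0634 -0.0003]
132 [ 0.0092  0.054  -0.0003]
148 [-0.025   0.0491 -0.0002]
164 [-0.0319  0.0424 -0.0002]
180 [-0.036   0.0356 -0.0002]
196 [-0.0436  0.0301 -0.0002]
212 [-0.0478  0.0241 -0.0002]
228 [-0.054   0.0192 -0.0002]
244 [-0.0584  0.0139 -0.0002]
260 [-0.0632  0.0092 -0.0002]
276 [-0.0678  0.0047 -0.0002]
292 [-0.0374 -0.0249 -0.0003]
308 [ 0.0846 -0.1337 -0.001 ]
```

```bash
python3 -m inch '[[-0.002,0.004,0,0],[-0.002,0.005,0,0],[-0.001,0.005,0,0],[0,0.005,0,0],[0,0.004,0,0],[0,0,0,0]]'; python3 tilt.py w40 | awk 'NR==1||NR%2==0'
```

```text
t: 66.1
tcp_pos: [0.7618, -0.0142, 0.0896]
eef_rot: [-0.469, 0.529, 0.468, 0.53]
contact_force: [3.8, 0.1, 5.7]
gripper_width: 0.537
tcp [ 0.7618 -0.0142  0.0896] F [3.8 0.1 5.7] w 0.537 t 66.1
100 [ 0.0701  0.074  -0.0005]
116 [ 0.0895  0.061  -0.0006]
132 [ 0.0137  0.0536 -0.0003]
148 [ 0.0141  0.0436 -0.0004]
164 [-0.0069  0.0375 -0.0003]
180 [-0.0204  0.0316 -0.0003]
196 [-0.0314  0.0263 -0.0002]
212 [-0.0397  0.021  -0.0002]
228 [-0.0503  0.0175 -0.0002]
244 [-0.0576  0.0135 -0.0002]
260 [-0.0648  0.0101 -0.0002]
276 [-0.0629  0.0015 -0.0002]
292 [-0.0565 -0.0109 -0.0002]
308 [-0.0496 -0.0252 -0.0003]
```

```bash
python3 -m inch '[[0.0005,0.005,0,0],[0.0005,0.005,0,0],[0.001,0.005,0,0],[0.001,0.005,0,0],[0.0015,0.005,0,0],[0.0015,0.004,0,0],[0.001,0.002,0,0],[0,0,0,0]]'; python3 tilt.py w41 | awk 'NR==1||NR%2==0'
```

```text
t: 66.95
tcp_pos: [0.7316, -0.0105, 0.0828]
eef_rot: [-0.469, 0.529, 0.468, 0.53]
contact_force: [4.2, -0.2, 7.8]
gripper_width: 0.537
tcp [ 0.7316 -0.0105  0.0828] F [ 4.2 -0.2  7.8] w 0.537 t 66.95
100 [ 0.0545  0.0737 -0.0005]
116 [ 0.0537  0.0621 -0.0005]
132 [ 0.0542  0.0502 -0.0005]
148 [ 0.0829  0.034  -0.0006]
164 [ 0.0452  0.0272 -0.0005]
180 [ 0.0065  0.0247 -0.0004]
196 [ 0.0067  0.0142 -0.0004]
212 [-0.0217  0.0142 -0.0003]
228 [-0.042   0.0138 -0.0002]
244 [-0.0595  0.0145 -0.0002]
260 [-0.0624  0.0087 -0.0002]
276 [-0.062   0.0009 -0.0002]
292 [-0.0625 -0.0066 -0.0002]
308 [-0.0632 -0.0142 -0.0002]
```

Upside down. To the last peg (−144).

```bash
python3 -m inch '[[0,0,0,0],[0,0,0,0],[-0.015,0,0,0],[-0.03,0,0,0],[0,0,-0.02,0],[0,0,-0.034,0],[0,0.015,-0.034,0],[0,0.03,-0.03,0],[0,0.035,-0.018,0],[0,0.02,-0.007,0],[0,0.004,0,0],[0,0,0,0]]' 1 60
python3 tilt.py w42 | awk 'NR==1||NR%4==0'; python3 pegs.py w42
python3 - <<'E'
from h import *
plan(.6113,-.1399,.0355,83.03)
E
```

```text
t: 68.2
tcp_pos: [0.608, -0.1396, 0.1258]
eef_rot: [-0.467, 0.53, 0.469, 0.529]
contact_force: [0.7, -0.4, -1.5]
gripper_width: 0.531
tcp [ 0.608  -0.1396  0.1258] F [ 0.7 -0.4 -1.5] w 0.531 t 68.2
116 [ 0.1264  0.0599 -0.0007]
148 [ 0.1031  0.0312 -0.0007]
180 [ 0.0971  0.0016 -0.0008]
212 [-0.0219  0.0143 -0.0003]
244 [-0.0597  0.0146 -0.0002]
276 [-0.0618  0.0008 -0.0002]
308 [-0.0627 -0.0147 -0.0002]
[348. 196.] 393 [ 0.6155 -0.0687  0.0795] local x -0.0144 y -0.0720
[481. 204.] 634 [0.6365 0.0424 0.0794] local x -0.0070 y 0.0408
[430. 211.] 448 [6.38e-01 3.00e-04 7.61e-02] local x -0.0004 y -0.0008
tcp [ 0.6095 -0.1395  0.1261] yaw 82.98 F [-0.2 -0.6 -1.2] grip 0.534 t 68.25 j6 -1.78
dx 0.0906 dy -0.0019 dz -0.0001 turn units -0.01
```

View pics/w42.png

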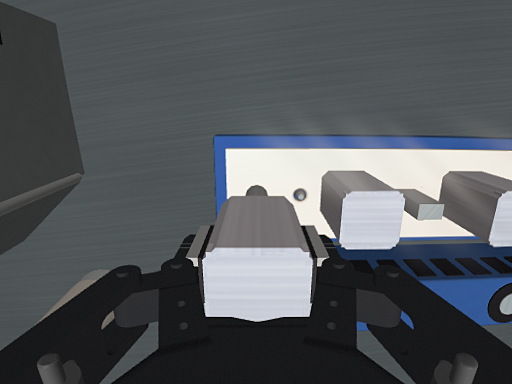

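Over the peg, foot at (257,190), clear of its neighbour. Lowering.

```bash
python3 -m inch '[[0.015,-0.001,0,0],[0.02,0,0,0],[0.02,0,0,0],[0.015,0,0,0],[0.01,0,0,0],[0.006,0,0,0],[0.001,0,0,0],[0,0,0,0],[0,0,0,0]]'; python3 -m inch '[[0.001,0,0,0],[0.001,0,0,0],[0,0,0,0],[0,0,0,0]]'
```

```text
t: 69.15
tcp_pos: [0.6114, -0.14, 0.0402]
eef_rot: [-0.469, 0.529, 0.468, 0.53]
contact_force: [0.7, -0.3, -0.7]
gripper_width: 0.533
t: 69.55
tcp_pos: [0.6107, -0.1397, 0.0375]
eef_rot: [-0.469, 0.53, 0.469, 0.53]
contact_force: [-0.1, -0.1, -0.6]
gripper_width: 0.531
```

```bash
python3 -m inch '[[0.001,0,0,0],[0.001,0,0,0],[0,0,0,0],[0,0,0,0]]'; python3 -m inch '[[0.0005,0,0,0],[0,0,0,0],[0,0,0,0]]'
```

```text
t: 69.95
tcp_pos: [0.6108, -0.1398, 0.0359]
eef_rot: [-0.469, 0.529, 0.468, 0.53]
contact_force: [-1.2, 0.7, 4.9]
gripper_width: 0.532
t: 70.25
tcp_pos: [0.6108, -0.1398, 0.0359]
eef_rot: [-0.469, 0.529, 0.468, 0.53]
contact_force: [-2.3, 0.7, 8.5]
gripper_width: 0.532
```

Seated. Release and rise, then check all four and look at the door.

```bash
python3 -m inch '[[-0.001,0,0,0],[0,0,0,0],[0,0,0,0],[0,0,0,0],[-0.015,0,0,0],[-0.03,0,0,0],[-0.04,0,0,0],[-0.04,0,0,0],[-0.045,0,0,0],[-0.045,0.02,0,0],[-0.02,0.04,0.0,0],[0,0.04,0,0]]' -0.6 20; python3 -m inch '[[0,0.03,0,0],[0,0.02,0,0],[0,0,0,0]]' ; python3 look.py 43; python3 chk.py 43
```

```text
t: 71.45
tcp_pos: [0.5131, -0.1284, 0.2759]
eef_rot: [-0.471, 0.528, 0.466, 0.531]
contact_force: [0.2, -0.5, -0.7]
gripper_width: 0.801
t: 71.75
tcp_pos: [0.4591, -0.1208, 0.272]
eef_rot: [-0.468, 0.53, 0.468, 0.53]
contact_force: [0.4, 0.0, 0.5]
gripper_width: 0.797
tcp [ 0.4629 -0.1218  0.2718] yaw 83.0 F [0.5 0.1 0.1] grip 0.8 t 71.9 j6 -1.85
dx 0.1218 dy -0.0220 dz 0.1254 turn units -0.00
side 1290 [635.7  -3.8] [352.9  92.6] 82.48 z fit: slope x,y, z0 [ 0.0096 -0.0003  0.0295]
top 1907 [ 6.379e+02 -2.000e-01] [347.1  94.2] 83.0 z fit: slope x,y, z0 [-0.0069 -0.0009  0.0289]
```

View pics/s43c.png

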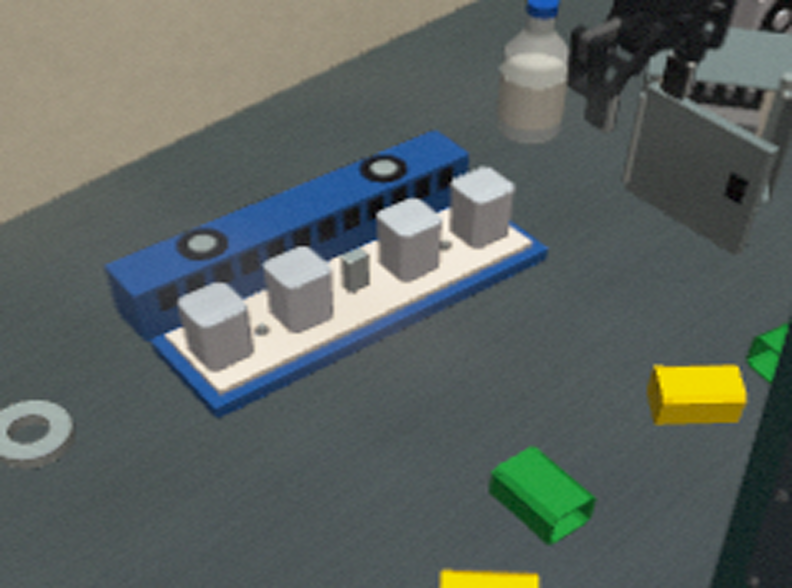

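View pics/t43.png

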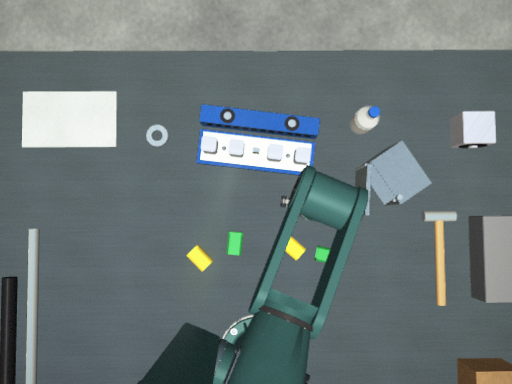

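View pics/w43.png

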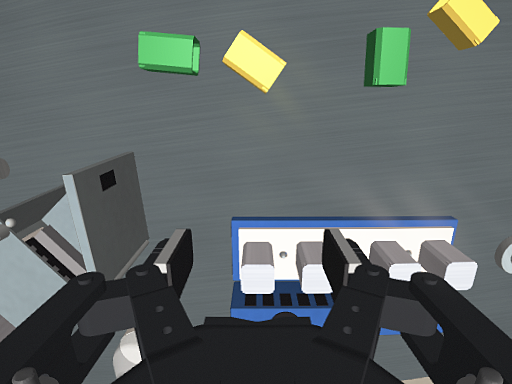

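All four bowls stand rim-down on their own pegs, and the look-alikes, ring and bottle are untouched. Now the door: measuring its plane and hinge from all three cameras.

Run:
```python
from h import *
for tag in ['top0','side43','s43','w43','side0']:
    im,d,E,Km,D=load(tag);P=cloud(d,E,Km,D)
    # door top edge
    m=(P[...,2]>.150)&(P[...,2]<.175)&(P[...,0]>.36)&(P[...,0]<.7)&(P[...,1]<-.24)&(P[...,1]>-.6)&(d>0)
    n,l,st,ce=cv2.connectedComponentsWithStats(m.astype(np.uint8))
    for i in range(1,n):
        if st[i,4]>40:
            q=P[l==i]; r=cv2.minAreaRect(q[:,:2].astype(np.float32)*1000); print(tag,ce[i].round(0),st[i,4],np.round(r[0]),np.round(r[1]),round(r[2],1),'z',np.percentile(q[:,2],[5,50,95]).round(3), cv2.boxPoints(r).round(0).tolist())
    # vertical door face points
    m=(P[...,2]>.03)&(P[...,2]<.14)&(P[...,0]>.36)&(P[...,0]<.6)&(P[...,1]<-.24)&(P[...,1]>-.34)&(d>0)
    q=P[m]
    if len(q)>50:
        import numpy.random as rr
        best=0
        for _ in range(300):
            a,b=q[rr.randint(len(q),size=2),:2]; 
            if np.linalg.norm(b-a)<.03: continue
            nrm=np.array([-(b-a)[1],(b-a)[0]]);nrm/=np.linalg.norm(nrm); k=np.abs((q[:,:2]-a)@nrm)<.003
            if k.sum()>best: best=k.sum();bk=k
        w=q[bk]; c=w[:,:2].mean(0);u,s,vt=np.linalg.svd(w[:,:2]-c,full_matrices=False); t=(w[:,:2]-c)@vt[0]
        print(tag,'face n',best,len(q),'dir',vt[0].round(3),np.degrees(np.arctan2(vt[0][1],vt[0][0])).round(1),'ends',(c+vt[0]*np.percentile(t,1)).round(3),(c+vt[0]*np.percentile(t,99)).round(3),'z',w[:,2].min().round(3),w[:,2].max().round(3))
```

```text
top0 [400. 172.] 1963 [ 552. -411.] [150. 125.] 33.7 z [0.162 0.167 0.172] [[455.0, -401.0], [524.0, -504.0], [650.0, -421.0], [580.0, -317.0]]
top0 [367. 190.] 242 [ 506. -321.] [ 15. 146.] 86.9 z [0.153 0.159 0.164] [[432.0, -324.0], [578.0, -332.0], [579.0, -317.0], [433.0, -309.0]]
top0 face n 406 414 dir [-0.998  0.057] 176.7 ends [ 0.581 -0.319] [ 0.433 -0.311] z 0.031 0.14
side43 [359. 112.] 646 [ 534. -428.] [108. 125.] 30.2 z [0.164 0.167 0.17 ] [[456.0, -401.0], [519.0, -509.0], [612.0, -455.0], [549.0, -347.0]]
side43 [344. 130.] 276 [ 526. -329.] [ 51. 187.] 69.8 z [0.151 0.16  0.168] [[429.0, -321.0], [605.0, -386.0], [623.0, -338.0], [447.0, -273.0]]
side43 face n 1068 1188 dir [-0.999  0.054] 176.9 ends [ 0.581 -0.322] [ 0.433 -0.314] z 0.03 0.14
s43 [359. 112.] 617 [ 533. -427.] [104. 124.] 31.1 z [0.164 0.167 0.169] [[456.0, -401.0], [520.0, -507.0], [610.0, -453.0], [546.0, -347.0]]
s43 [344. 130.] 279 [ 523. -329.] [ 51. 181.] 70.5 z [0.151 0.16  0.168] [[429.0, -323.0], [600.0, -383.0], [617.0, -334.0], [446.0, -274.0]]
s43 face n 1074 1177 dir [-0.998  0.057] 176.8 ends [ 0.581 -0.322] [ 0.433 -0.313] z 0.03 0.14
w43 [ 81. 222.] 1522 [ 495. -320.] [ 15. 121.] 86.5 z [0.151 0.159 0.16 ] [[434.0, -324.0], [554.0, -331.0], [555.0, -317.0], [435.0, -309.0]]
w43 [ 23. 277.] 4005 [ 540. -421.] [101. 123.] 32.1 z [0.165 0.166 0.168] [[465.0, -395.0], [530.0, -500.0], [615.0, -446.0], [550.0, -342.0]]
w43 face n 4780 4858 dir [ 0.998 -0.06 ] -3.5 ends [ 0.435 -0.311] [ 0.582 -0.32 ] z 0.03 0.14
side0 [350. 114.] 1227 [ 530. -379.] [149. 216.] 33.7 z [0.155 0.166 0.169] [[408.0, -331.0], [528.0, -510.0], [652.0, -427.0], [532.0, -248.0]]
side0 face n 1072 1180 dir [-0.998  0.06 ] 176.5 ends [ 0.581 -0.322] [ 0.433 -0.313] z 0.03 0.14
```

The hinge is at (0.580, −0.319) and the free edge at (0.432, −0.311); the outer face looks toward +y. Closed lies at about 37° (0.65 rad) of swing, toward (0.457, −0.401). I'll push with shut fingertips at z 0.12–0.16, tool −y leading (yaw 30°), starting near (0.479, −0.26).

```bash
python3 - <<'E'
from h import *
im,d,E,Km,D=load('w43');P=cloud(d,E,Km,D)
m=(P[...,0]>.42)&(P[...,0]<.66)&(P[...,1]<-.30)&(P[...,1]>-.52)&(d>0)&(d>.2)
print('max z near box',np.percentile(P[...,2][m],[50,99,100]))
E
python3 -m inch '[[0,0,0,1],[0,0,0,1],[0,0,0,1],[0,0,0,1],[0,0,0,1],[0,0,0,1],[0,0,0,1],[0,0,0,1],[0,0,0,0.83],[0,0,0,0]]' 1 40
python3 - <<'E'
from h import *
plan(.479,-.25,.093,30)
E
```

```text
max z near box [0.0866088  0.16772985 0.1796157 ]
t: 73.0
tcp_pos: [0.4627, -0.1216, 0.2706]
eef_rot: [-0.183, 0.683, 0.183, 0.683]
contact_force: [-0.7, -0.7, -0.2]
gripper_width: -0.001
tcp [ 0.4627 -0.1216  0.2706] yaw 29.99 F [-0.7 -0.7 -0.2] grip -0.001 t 73.0 j6 -0.93
dx 0.1776 dy -0.1193 dz -0.0500 turn units -0.00
```

```bash
python3 -m inch '[[0.02,-0.02,-0.008,0],[0.04,-0.03,-0.013,0],[0.04,-0.03,-0.013,0],[0.04,-0.025,-0.01,0],[0.03,-0.014,-0.006,0],[0.008,0,0,0],[0,0,0,0]]'
python3 - <<'E'
from h import *
plan(.479,-.295,.093,30)
grab('wrist','w44'); grab('side','s44')
im=load('s44')[0]; save('s44c',cv2.resize(im[60:220,270:430],None,fx=4.5,fy=3.7,interpolation=cv2.INTER_CUBIC))
E
```

```text
t: 73.7
tcp_pos: [0.477, -0.2468, 0.094]
eef_rot: [-0.182, 0.684, 0.185, 0.682]
contact_force: [-0.5, 0.9, -0.0]
gripper_width: 0.005
tcp [ 0.477  -0.2468  0.094 ] yaw 30.07 F [-0.5  0.9 -0. ] grip 0.005 t 73.7 j6 -1.13
dx 0.0010 dy -0.0427 dz -0.0225 turn units 0.01
```

View pics/w44.png

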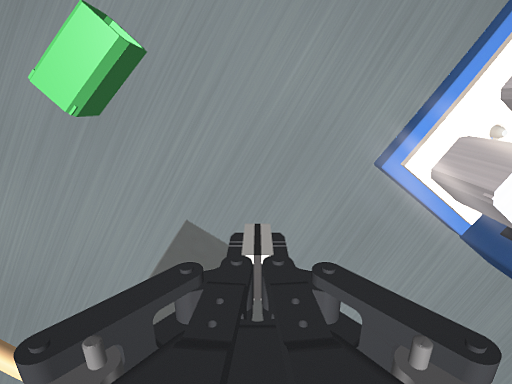

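View pics/s44c.png

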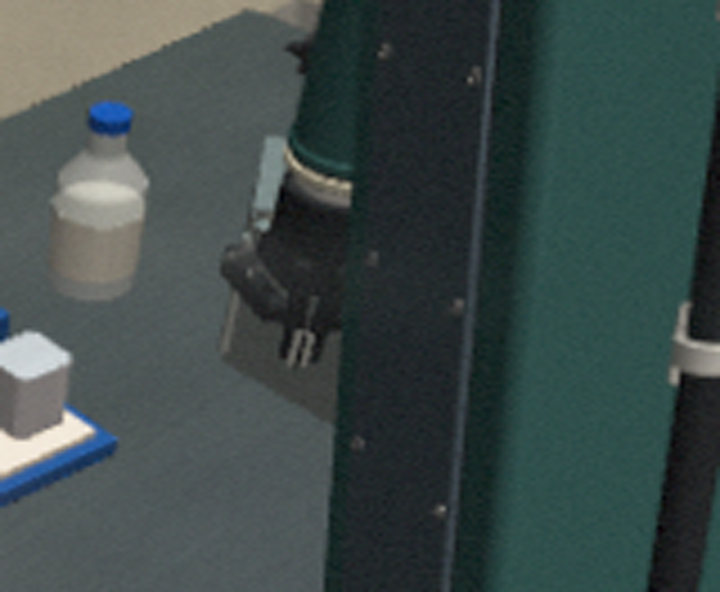

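Fingers are shut in front of the door (door corner at (190,250)). I'll raise 10 mm to clear the catch on top of the box, then push.

```bash
python3 -m inch '[[-0.01,-0.01,-0.005,0],[0,-0.012,-0.006,0],[0,-0.012,-0.006,0],[0,-0.008,-0.005,0],[0,-0.008,-0.004,0],[0,0,0,0]]';  python3 -m inch '[[0,-0.008,-0.004,0],[0,-0.008,-0.004,0],[0,-0.008,-0.004,0],[0,-0.008,-0.004,0],[0,-0.008,-0.004,0],[0,0,0,0]]'
python3 - <<'E'
from h import *
plan(.4854,-.3665,.104,30)
grab('top','t45'); im=load('t45')[0]; save('t45c',cv2.resize(im[120:250,330:450],None,fx=5,fy=4.5,interpolation=cv2.INTER_CUBIC))
E
```

```text
t: 74.4
tcp_pos: [0.4804, -0.3053, 0.1054]
eef_rot: [-0.183, 0.683, 0.183, 0.683]
contact_force: [0.8, 0.4, -0.2]
gripper_width: 0.003
t: 75.0
tcp_pos: [0.4835, -0.3503, 0.1056]
eef_rot: [-0.183, 0.683, 0.182, 0.683]
contact_force: [0.5, 0.8, 0.4]
gripper_width: 0.002
tcp [ 0.4835 -0.3503  0.1056] yaw 29.98 F [0.5 0.8 0.4] grip 0.002 t 75.0 j6 -1.27
dx 0.0016 dy -0.0150 dz -0.0064 turn units -0.00
```

View pics/t45c.png

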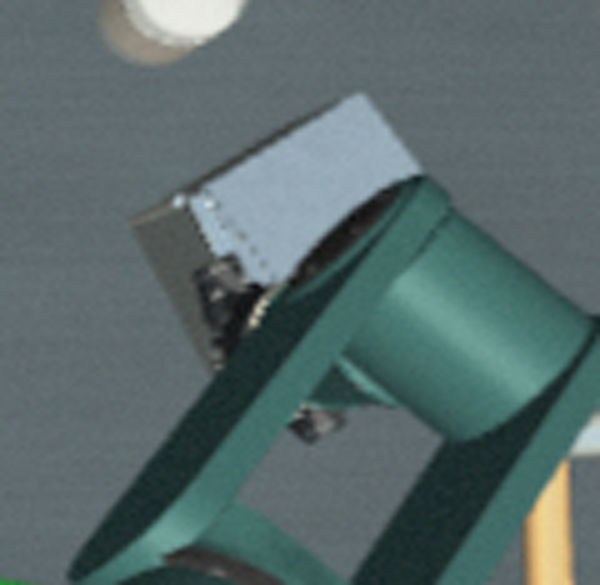

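The door is swinging shut (about 10° left). Pushing on along −y in small steps.

```bash
python3 -m inch '[[0,-0.003,-0.001,0],[0,-0.003,-0.001,0],[0,-0.003,-0.001,0],[0,-0.003,0,0],[0,0,0,0]]';  python3 -m inch '[[0,-0.002,0,0],[0,-0.002,0,0],[0,0,0,0]]'; python3 -m inch '[[0,-0.002,0,0],[0,-0.002,0,0],[0,0,0,0]]'
```

```text
t: 75.55
tcp_pos: [0.4856, -0.359, 0.1053]
eef_rot: [-0.182, 0.683, 0.184, 0.683]
contact_force: [-2.8, 3.5, 3.0]
gripper_width: 0.001
t: 75.85
tcp_pos: [0.4875, -0.3625, 0.1052]
eef_rot: [-0.182, 0.683, 0.184, 0.682]
contact_force: [-2.2, 2.5, 0.3]
gripper_width: -0.003
t: 76.15
tcp_pos: [0.4904, -0.3671, 0.1053]
eef_rot: [-0.183, 0.683, 0.183, 0.683]
contact_force: [-2.0, 3.6, 0.2]
gripper_width: -0.002
```

```bash
python3 -m inch '[[0,-0.002,0,0],[0,-0.002,0,0],[0,0,0,0]]';  python3 -m inch '[[0,-0.002,0,0],[0,0,0,0]]'; python3 -m inch '[[0,-0.001,0,0],[0,0,0,0],[0,0,0,0]]'
```

```text
t: 76.45
tcp_pos: [0.4903, -0.3671, 0.1052]
eef_rot: [-0.181, 0.684, 0.186, 0.682]
contact_force: [-5.9, 11.1, 10.0]
gripper_width: 0.002
t: 76.65
tcp_pos: [0.4903, -0.367, 0.1052]
eef_rot: [-0.179, 0.684, 0.187, 0.682]
contact_force: [-8.1, 15.7, 14.4]
gripper_width: 0.001
t: 76.95
tcp_pos: [0.4902, -0.367, 0.1052]
eef_rot: [-0.179, 0.684, 0.188, 0.681]
contact_force: [-10.0, 18.6, 14.8]
gripper_width: -0.001
```

Hard stop at (0.490, −0.367) after the catch resistance. Backing off to look at the door.

```bash
python3 -m inch '[[0,0.005,0,0],[0,0.02,0,0],[0,0.03,0,0],[0,0.04,0.01,0],[-0.03,0.04,0.02,0],[-0.04,0.03,0.02,0],[-0.04,0.03,0.02,0],[-0.03,0.01,0,0],[0,0,0,0],[0,0,0,0]]'
python3 - <<'E'
from h import *
plan(.45,-.1,.2,30)
for n in ['wrist','top','side']: grab(n,n+'46')
im=load('top46')[0]; save('t46c',cv2.resize(im[90:250,330:450],None,fx=5,fy=3.7,interpolation=cv2.INTER_CUBIC))
im=load('side46')[0]; save('s46c',cv2.resize(im[60:270,130:430],None,fx=2.6,fy=2.8,interpolation=cv2.INTER_CUBIC))
for tag in ['top46','side46','wrist46']:
    im,d,E,Km,D=load(tag);P=cloud(d,E,Km,D)
    m=(P[...,2]>.03)&(P[...,2]<.14)&(P[...,0]>.40)&(P[...,0]<.6)&(P[...,1]<-.29)&(P[...,1]>-.43)&(d>0)
    q=P[m]
    if len(q)<60: print(tag,'few',len(q)); continue
    import numpy.random as rr
    best=0
    for _ in range(400):
        a,b=q[rr.randint(len(q),size=2),:2]
        if np.linalg.norm(b-a)<.03: continue
        nrm=np.array([-(b-a)[1],(b-a)[0]]);nrm/=np.linalg.norm(nrm); k=np.abs((q[:,:2]-a)@nrm)<.003
        if k.sum()>best: best=k.sum();bk=k
    w=q[bk]; c=w[:,:2].mean(0);u,s,vt=np.linalg.svd(w[:,:2]-c,full_matrices=False); t=(w[:,:2]-c)@vt[0]
    print(tag,best,len(q),'angle',np.degrees(np.arctan2(vt[0][1],vt[0][0])).round(1),'ends',(c+vt[0]*np.percentile(t,1)).round(3),(c+vt[0]*np.percentile(t,99)).round(3))
E
```

```text
t: 77.95
tcp_pos: [0.4532, -0.1699, 0.2387]
eef_rot: [-0.185, 0.682, 0.182, 0.684]
contact_force: [-0.4, 0.5, -0.8]
gripper_width: 0.003
tcp [ 0.4532 -0.1699  0.2387] yaw 30.06 F [-0.4  0.5 -0.8] grip 0.003 t 77.95 j6 -1.03
dx 0.0387 dy 0.0621 dz 0.0323 turn units 0.01
top46 330 343 angle -145.8 ends [ 0.583 -0.317] [ 0.463 -0.399]
side46 999 1190 angle -146.0 ends [ 0.583 -0.32 ] [ 0.458 -0.404]Traceback (most recent call last):
  File "<stdin>", line 18, in <module>
IndexError: boolean index did not match indexed array along axis 0; size of axis is 208 but size of corresponding boolean axis is 1190
```

View pics/t46c.png

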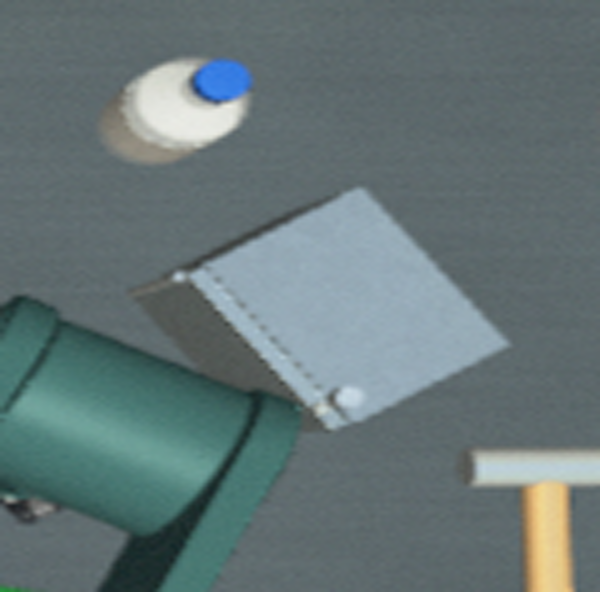

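View pics/s46c.png

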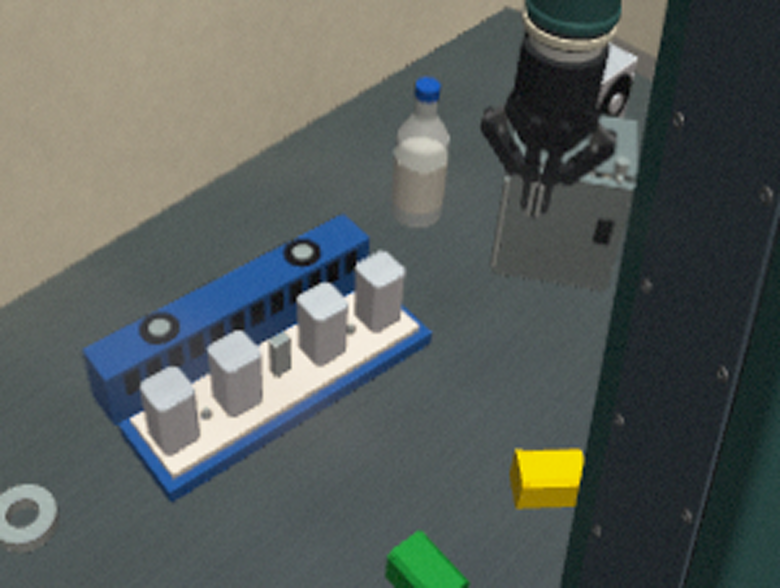

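The door is flush: face angle −146.0° against the box front's −146.3°, with no gap in the top view. One last check of bowls, plate, bottle and ring after a short wait, then hand in.

```bash
python3 -m inch '[[-0.02,0,0,0],[0,0,0,0],[0,0,0,0],[0,0,0,0],[0,0,0,0],[0,0,0,0]]'; python3 chk.py 47
python3 - <<'E'
from h import *
a=np.radians(-6.97);ex=np.array([np.cos(a),np.sin(a)]);ey=np.array([-ex[1],ex[0]])
for tag in ['top47','side47']:
    im,d,E,Km,D=load(tag);P=cloud(d,E,Km,D);l=P[...,:2]-[.6375,.001]
    m=(np.abs(l@ex)<.045)&(np.abs(l@ey)<.18)&(P[...,2]>.088)&(P[...,2]<.11)&(d>0)
    n,lab,st,ce=cv2.connectedComponentsWithStats(m.astype(np.uint8))
    for i in range(1,n):
        if st[i,4]>25:
            w=P[lab==i];l2=np.median(w[:,:2],0)-[.6375,.001];k=np.linalg.lstsq(np.c_[w[:,:2],np.ones(len(w))],w[:,2],rcond=None)[0]
            print(tag,'bowl local',(l2@ex).round(4),(l2@ey).round(4),'top z',np.median(w[:,2]).round(4),'slope',k[:2].round(3))
for nm,box in [('bottle',(.62,.80,-.42,-.25,.1,.2)),('ring',(.63,.76,.25,.38,.01,.03))]:
    for t0,t1 in [('top0','top47'),('side0','side47')]:
        o=[]
        for t in (t0,t1):
            im,d,E,Km,D=load(t);P=cloud(d,E,Km,D);m=(P[...,0]>box[0])&(P[...,0]<box[1])&(P[...,1]>box[2])&(P[...,1]<box[3])&(P[...,2]>box[4])&(P[...,2]<box[5])
            o.append((P[m].mean(0).round(3).tolist(),int(m.sum())))
        print(nm,o)
im,d,E,Km,D=load('top47');P=cloud(d,E,Km,D)
m=(P[...,2]>.03)&(P[...,2]<.14)&(P[...,0]>.40)&(P[...,0]<.6)&(P[...,1]<-.30)&(P[...,1]>-.42)&(d>0);q=P[m][:,:2]
c=np.median(q,0);print('door pts',m.sum(),cv2.fitLine(q.astype(np.float32),cv2.DIST_HUBER,0,.01,.01).ravel().round(3))
s=manip.sense();print(s['t'],s['tcp_pos'].round(3),s['contact_force'].round(1))
E
```

```text
t: 78.7
tcp_pos: [0.4515, -0.169, 0.257]
eef_rot: [-0.183, 0.683, 0.183, 0.683]
contact_force: [0.5, -0.3, -0.3]
gripper_width: 0.001
side 1292 [636.7   0. ] [345.4  93.7] 82.85 z fit: slope x,y, z0 [ 0.0091 -0.0007  0.0297]
top 1954 [637.7  -0. ] [347.4  93.8] 83.0 z fit: slope x,y, z0 [-0.004   0.0003  0.0287]
top47 bowl local -0.0034 0.1444 top z 0.0983 slope [0.035 0.009]
top47 bowl local -0.0035 0.0593 top z 0.099 slope [ 0.009 -0.014]
top47 bowl local -0.004 -0.0595 top z 0.0985 slope [-0.011 -0.021]
top47 bowl local -0.004 -0.1421 top z 0.0993 slope [-0.012 -0.03 ]
side47 bowl local -0.0066 -0.1412 top z 0.0991 slope [ 0.064 -0.077]
side47 bowl local -0.006 -0.0572 top z 0.0992 slope [ 0.051 -0.078]
side47 bowl local -0.005 0.0617 top z 0.0992 slope [ 0.074 -0.046]
side47 bowl local -0.0062 0.1448 top z 0.0992 slope [ 0.062 -0.046]
bottle [([0.706, -0.341, 0.148], 556), ([0.707, -0.341, 0.147], 554)]
bottle [([0.712, -0.331, 0.142], 469), ([0.716, -0.327, 0.141], 444)]
ring [([0.691, 0.315, 0.018], 300), ([0.692, 0.315, 0.019], 294)]
ring [([0.69, 0.315, 0.018], 394), ([0.689, 0.315, 0.018], 394)]
door pts 313 [ 0.832  0.555  0.54  -0.346]
78.8 [ 0.452 -0.169  0.257] [ 1.1  0.7 -0.3]
```

```bash
python3 -c "
from rig import manip
print(manip.sign_off())"
```

```text
the job is handed in; nothing more can be done
None
```

The job is done and handed in at about 79 s. The peg plate is on the drying base, all four bowls are upside down on their own pegs, and the control box door is shut.

**How it went**
- **Plate:** I gripped the block, lined the plate up by looking at a pin through a hole, and lowered it until it seated.
- **Bowls:** The tool can only turn about its own axis. I therefore pivoted each bowl mouth-down in a light grip against the rear edge of the blower housing, then set it on a peg. The fourth bowl had been knocked about 4 cm aside before I reached it, so I measured it again first.
- **Door:** I pushed it with the closed fingertips through the catch's resistance to the stop (about 4–5 N, then about 26 N total at the stop), then backed the arm away.

**Last checks**
- **Plate:** Top face at 28.7 mm (top camera) and 29.7 mm (side camera), level, at the tray's yaw.
- **Bowls:** All four bases are at 98–99 mm and each bowl is within its play on a separate peg. The top camera shows them level. The side camera shows slopes of 0.05–0.08, which I put down to points on the bowl walls being included.
- **Door:** Its face is at 33.7°, the same as the box front at 33.7°.
- **Bottle and ring:** The ring and, from the top camera, the bottle read within 1 mm of the start. The side camera shows the bottle about 4–5 mm off, with fewer points; nothing touched it. The green and yellow look-alikes were left alone.

**What failed or disagreed**
- **Fingertips:** The real fingertips are about 35 mm farther back than the text says, so my first close went over the grip block. I corrected for this from the wrist and side depth.
- **Bowl pivots:** Two bowls slipped off the housing edge partway through turning, at 62° and 50°. I backed each off and rolled it the rest of the way.
- **Camera frames:** The wrist and fixed cameras disagreed by about 3 mm on where the base is.

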